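Put the top car tray away under a ratchet-propped lid

TASK

Raise the propped lid of the plywood car box by its bar to its top notch and let it stand there, then lower the loose car tray into the box so that its corner lugs drop into the sockets of the lower tray. Then lift the lid past the top so that the catch flips clear, and lower it gently until it is fully shut. Do not drop the tray, and leave the barn, glue bottle, paint jar and pine tree where they stand.

Things in the scene. Friction and masses are not known exactly. Their poses are not given: they have to be found in the camera images.
- lid_box: Plywood box, 150 (x) x 180 (y) mm, fixed on a 14 mm work board. Origin: centre of its underside; x points to the back (hinge side, away from the robot), y left, z up. Walls 8 mm thick; sides and back 90 mm high, front only 55 mm. A fixed lower tray fills its bottom. The lid's toothed steel quadrant and the catch are outside the right (-y) wall, within 16 mm of it.
- lid (a joint): Angle of the dark wood lid (156 x 184 x 9 mm, 0.28 kg), rad: 0 shut, grows as the front edge rises, stop at 1.41. Ratchet notches at about 0.27, 0.53, 0.79 and 1.04 (top) keep it from falling; it starts in the first or second. The top notch has clicked in from 1.09 on; up to 1.19 the lid may be let back into it. Above 1.32 a lobe throws the catch clear, then nothing holds the lid. Under 4 N moves it.
- lid_hinge (a point): Point on the lid's hinge axis (which runs along the box's y), mid-width; in the box frame at x +75, y 0, z +91 mm.
- lid_bar (a point): Middle of the round steel bar, 10 mm thick, 100 mm long, parallel to the hinge, by which the lid is lifted. Lid shut: it lies 198 mm in front of (-x) and 30 mm above the hinge axis, 45 mm in front of the lid's edge. It is held by a post at each end and swings about the hinge with the lid; it can turn between gripping fingers.
- catch (a joint): Angle of the catch, a top-heavy 38 mm steel tumbler pivoted on the box's right wall; rad, 0 upright, +0.2 to +0.5 leaning back on the teeth (holding the lid), -0.28 flipped forward, clear of them. It stays flipped until the lid is almost shut, which tips it back. It is worked by the lid alone, not by hand.
- tray: Loose light-wood tray, 112 (x) x 142 (y) mm, 0.15 to 0.3 kg, two model cars fixed in it. Origin: centre, at the lower ends of its lugs, on which it stands; z up. Floor underside at z 8, walls up to z 32 mm. Starts on the work board left or right of the box, turned up to 0.35 rad from it. It goes in with its x along the box's x.
- tray_lug (a point): Lower end of one of the tray's four square corner lugs (12 mm wide, 9 mm at the tip, 8 mm long), which are at x +-44, y +-58 mm, z 0 in the tray frame; this is the one at x +44, y +58.
- tray_grip (a point): Point in the tray's handle fin, 43 mm above the tray's origin, 11 mm under the fin's top. The fin is 12 mm thick (y), 60 mm long (along x), over the tray's middle; 30 mm free beside it on each side.
- socket (a point): Mouth of one of the lower tray's four corner sockets (16 x 16 mm, 10 mm deep), which are at x +-44, y +-58, z +36 mm in the box frame; this is the one at x +44, y +58.
- seat (a point): Where the tray's origin lies when the tray is seated: x 0, y 0, z +28 mm in the box frame, axes as the box. The lid in its top notch leans over this place, so a tool pointing straight down does not fit: it must lean some 22 to 35 degrees, its upper end towards the front of the box.
- barn: Model barn with a maroon roof, 68 x 88 x 56 mm, origin under its centre; beside the box, on the side where the tray is not. Leave alone.
- glue_bottle: White glue bottle, 43 mm wide, 93 mm high, origin under its centre; in front of the box, right. Leave alone.
- paint_jar: Small paint jar, 34 mm wide, 43 mm high, origin under its centre; in front of the box, left. Leave alone.
- pine: Model pine tree, 68 mm wide, 109 mm high, origin under its foot; in front of the box, far left. Leave alone.

How it is judged:
On the way, in this order (a step that is already met when the one before it is completed fails the run):
1. the lid stands in its top notch, let go (value of joint lid between 1 and 1.085 rad and value of joint catch above 0.2 rad and contact force between the fingers and lid below 0.3 N), for 0.3 s.
2. the tray is seated on the lower tray and let go, while the lid stands in its top notch (horizontal distance between tray and seat below 0.004 m and z of tray in the frame of seat between -0.003 and 0.003 m and angle between tray's own z axis and vertical below 0.035 rad and angle between the x axis of tray and the x axis of lid_box, either way round below 0.06 rad and contact force between the fingers and tray below 0.3 N and value of joint lid above 1 rad), for 0.2 s.
3. the lid is lifted past the top and the catch has flipped clear (value of joint lid above 1.25 rad and value of joint catch below -0.2 rad), for 0.05 s.
At the end, for the whole second after the job is handed in: The lid is fully shut (within 0.03 rad) and the tray rests in the box with its lugs in the sockets: within 4 mm sideways and 3 mm in height of the seat, level within 0.035 rad, square to the box within 0.06 rad, at rest (horizontal distance between tray and seat below 0.004 m and z of tray in the frame of seat between -0.003 and 0.003 m and angle between tray's own z axis and vertical below 0.035 rad and angle between the x axis of tray and the x axis of lid_box, either way round below 0.06 rad and value of joint lid below 0.03 rad and linear speed of tray below 0.02 m/s); the robot touches nothing.
It fails at once if the lid slams (falls faster than 1.5 rad/s near shut) (value of joint lid below 0.15 rad and velocity of joint lid below -1.5 rad/s).
It fails at once if the tray is dropped (falls free, faster than 0.6 m/s) (contact force between the fingers and tray below 0.05 N and linear speed of tray above 0.6 m/s).
It fails at once if the barn, glue bottle, paint jar or pine tree is pushed away (over 20 mm) or knocked over (distance of any of barn, glue_bottle, paint_jar, pine from where it was at the start of the episode above 0.02 m or angle between any of barn, glue_bottle, paint_jar, pine's own z axis and vertical above 0.4 rad).
It also fails if it takes over 67 s, if anything falls off the work surface, if the arm or the gripper's body presses on something with over 40 N, if the wrist force passes 120 N, or if a joint passes its speed limit or range.

ROBOT

A 7-joint arm with a two-finger parallel gripper is mounted at the origin on a cart in front of the work surface, level with it; the furniture and walls round the work are solid. World frame = base frame: x ahead of the robot, y to its left, z up, the work surface at z = 0. Lengths are in m, angles in rad, forces in N, time in s.
With the tool pointing down it reaches from about 0.4 to 0.925 m from the base axis. Payload 4.1 kg.
Tool frame: the origin (TCP) lies midway between the tips of the shut fingers; the grasp point (between the pads) lies 19 mm behind it; z points along the fingers, y is the direction in which the jaws open and shut (so a half turn about z gives the same grasp; the last joint's range is limited). The gripper opens to 85 mm and grips with 20 to 120 N. Pads are 22 mm wide; open, the fingers measure 114 mm over their backs; the gripper's body (76 mm by 85 mm) begins 54 mm behind the grasp point. The pads swing forward as they close: fully open they stand 13 mm farther back than shut.
Start: joints at [1.119, 0.398, 0.045, 1.537, -0.019, 1.207, -0.051], TCP at [0.225, -0.61, 0.231] pointing down, gripper open.
Joint ranges: [-2.82, 2.82], [-0.49, 2.23], [-1.37, 1.46], [0, 2.46], [-1.36, 4.5], [0.23, 2], [-2.94, 2.94]. Speed limits (rad/s): [2.57, 2.57, 3.14, 3.14, 3.14, 3.14, 3.14].

INTERFACE

Orientations are given as a rotation vector (axis times angle).
In Python, from workcell import * gives the robot as it stands.
- The arm moves only by the tool arm_command, never from a script. Its argument "steps" is text: rows parted by semicolons, each of 7 numbers parted by spaces: the shift along the tool's x, y, z as a fraction of full scale, then the turn, a rotation vector about the tool's x, y, z as a fraction of full scale, then the gripper command: -1 is fully open, 1 is shut, values between are in proportion. In form: x y z rx ry rz grip; .... A call has 1 to 8 rows; each row is the pose to reach, as a shift and turn from the pose commanded when the call began, along the tool's axes at that moment; what a row does not reach only later rows make up. Full scale, the value 1, is 0.1 m for a shift and pi/2 rad for a turn. A row lasts 1/8 s, in which the tool goes at most 62.5 mm and 10.7 degrees, less where a joint would pass 70% of its speed; a pose out of reach is approached as far as the arm can. A call with a number of a shift or a turn outside -1 to 1 is refused whole. A call with a gripper value outside its range is refused whole. The fingers move at their own pace and stop on an object; the grip force is fixed at half the most. Time passes only in rows, so rows that repeat a pose let the fingers close. It gives the time, the measured TCP pose, the force and the opening at its end, in the units of the state.
- sense(): the state, without advancing time (a new reading comes with each control period).
- read_camera(name): name is "side" or "top" or "wrist"; returns a dict with "pixels" (384x512x3 uint8, red, green, blue), "fovy" (degrees; the focal length in pixels is half the picture's height over the tangent of half this angle, whatever the lens; pixels are square), "cx", "cy" (the principal point, pixels), "xyz" and "orientation" of the camera in the world. Camera axes: x right, y down, z forward; pixel columns grow to the right and rows downward; lengths in m; the calibration is good to about 2 mm. A picture is of the moment at which its call begins. There is no depth.
- close_job(): hands the job in, once; it reports no verdict.
Trained networks look in a picture, given as the dict that the camera call returned (one of the last four; its "shot" number tells which), for a name from the list of things; names that differ only in an ending like _2 or _b are one class to them, and where a whole thing is asked for, a point or a joint stands for the part that bears it (a point fixed in the world has none). Each returns a list of dicts, best first, with "p" (0 to 1); they miss things now and then, are a little off and sometimes report something else, mostly with a low value. They report only what shows in the picture. A call takes as long as a camera call.
- silhouettes(query, picture): "region" (384x512 bool, what is visible of it) and "rect" ([left, top, right, bottom] in pixels, round what is visible of it).
The state is a dict: "time": time; "q": joint angles; "qvel": joint speeds; "joint_torque": joint torques, N m; "eef_pos": TCP position; "tool_rot": TCP orientation; "force": force on the tool from outside, world axes, zero at the start; "ft_torque": the same for the moment, N m; "gripper_width": finger opening in m.
Only numpy, scipy, OpenCV 4.12 (cv2) and the standard library are available. Lean on these libraries where they do the work, as an engineer would, in place of code of your own. Each camera call takes 0.05 s, during which the arm holds its last target.

## Working session

There is one attempt and no reset: what is moved stays moved. The work goes in short steps, Python scripts to look and compute and a tool call to move; the robot and the scene stay as the last step left them, time stands still between calls to the robot, and variables do not carry over. Pictures are saved under pics/ and viewed, and the job is handed in when it is done.

Besides the shell and the picture viewer there is one more tool, called after "Call:" as name(argument=value, ...) on one line, values as JSON. arm_command: Moves the arm, as the interface text tells. Shift numbers are shares of 0.1 m and turn numbers shares of pi/2 rad, none past 1 either way. Its arguments: {"type":"object","properties":{"steps":{"type":"string"}},"required":["steps"]}

```bash
ls -la; mkdir -p pics
python3 - <<'E'
from workcell import *
import cv2
s=sense(); print({k:(v if not hasattr(v,'tolist') else v.tolist()) for k,v in s.items()})
for n in ["side","top","wrist"]:
    p=read_camera(n); cv2.imwrite(f"pics/a_{n}.png",p["pixels"][:,:,::-1]); print(n,{k:v for k,v in p.items() if k!="pixels"})
E
```

```text
total 12
drwxr-xr-x  3 agent agent 4096 Dec  6 14:39 .
drwxr-xr-x 23 root  root  4096 Dec  6 14:39 ..
drwxr-xr-x  2 agent agent 4096 Dec  6 14:39 pics
{'time': 0.0, 'q': [1.1189848842753287, 0.39915028949931014, 0.045023974129103604, 1.5378856637022817, -0.018735011416974583, 1.2068893760502093, -0.05072321479581356], 'qvel': [0.002196217272363245, -0.0003444375393676524, 0.0011816969244093077, 0.0017798141233347276, -0.00010644635429287531, 0.0010578702354921308, -0.001522861189031163], 'joint_torque': [0.00021994148028170457, -47.51278281211853, 1.364692859351635, -25.4224956035614, 0.01154669327661395, 0.009382245771121234, 5.794021689098372e-06], 'eef_pos': [0.22441645927782647, -0.6093549016694836, 0.23028768104357505], 'tool_rot': [-3.0909804754688768, -0.5511301655454972, 0.0006721743441711285], 'force': [0.6980649177162708, -0.21243898130821753, 0.3491471568217059], 'ft_torque': [-0.016277603198377864, 0.010946368166720613, -0.019328721474586027], 'gripper_width': 0.08508745559012974}
side {'fovy': 53.56302405838845, 'cx': 259.2152111339825, 'cy': 198.93531685475782, 'xyz': array([0.04955866, 0.69103203, 0.42366249]), 'orientation': array([-0.69213476,  2.24931992, -1.57737763]), 'shot': 1}
top {'fovy': 56.000373187458145, 'cx': 259.97592850307797, 'cy': 193.37970644761538, 'xyz': array([0.37322644, 0.04316019, 0.93741254]), 'orientation': array([-2.12450317,  2.13716647, -0.168348  ]), 'shot': 2}
wrist {'fovy': 65.37302712893145, 'cx': 255.06425827601095, 'cy': 187.8961113978318, 'xyz': array([ 0.28971479, -0.58592308,  0.37268218]), 'orientation': array([ 2.38341751, -1.6621796 , -0.23432992]), 'shot': 3}
```

View pics/a_side.png

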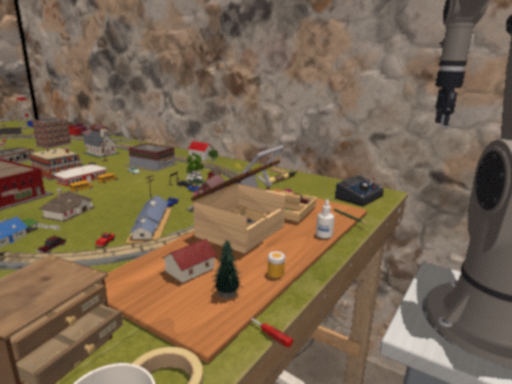

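View pics/a_top.png

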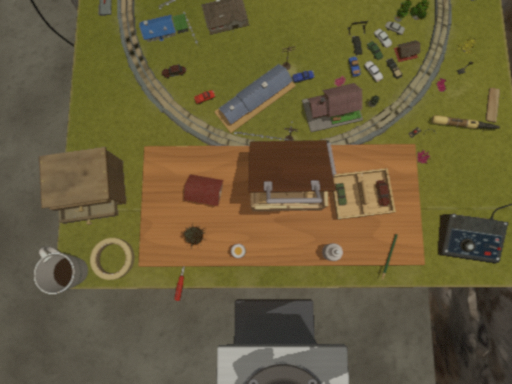

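View pics/a_wrist.png

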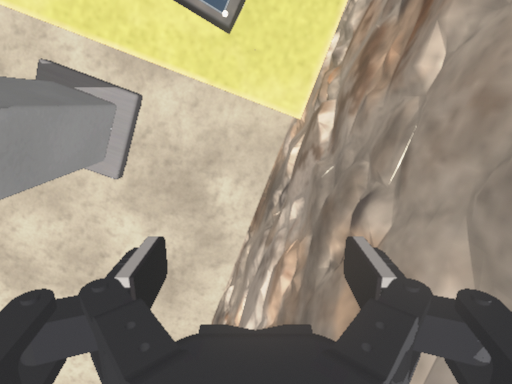

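```bash
cat > h.py <<'E'
import numpy as np, cv2
from scipy.spatial.transform import Rotation as R
from workcell import *
def cam(p):
    f=384/2/np.tan(np.radians(p["fovy"])/2)
    return f,p["cx"],p["cy"],np.array(p["xyz"]),R.from_rotvec(p["orientation"]).as_matrix()
def proj(p,X):
    f,cx,cy,t,M=cam(p); c=(np.atleast_2d(X)-t)@M
    return np.c_[cx+f*c[:,0]/c[:,2],cy+f*c[:,1]/c[:,2]]
def unproj(p,uv,z):
    f,cx,cy,t,M=cam(p); uv=np.atleast_2d(uv)
    d=np.c_[(uv[:,0]-cx)/f,(uv[:,1]-cy)/f,np.ones(len(uv))]@M.T
    return t+d*((z-t[2])/d[:,2])[:,None]
def save(p,name,crop=None,s=1):
    im=p["pixels"][:,:,::-1]
    if crop: l,t,r,b=crop; im=im[t:b,l:r]
    cv2.imwrite(f"pics/{name}.png",cv2.resize(im,None,fx=s,fy=s,interpolation=cv2.INTER_CUBIC))
E
python3 - <<'E'
from h import *
import pickle
ps={n:read_camera(n) for n in ["side","top"]}
pickle.dump(ps,open("p0.pkl","wb"))
save(ps["side"],"b_side",(180,140,340,260),5); save(ps["top"],"b_top",(230,130,410,260),4)
for n in ps:
  for q in ["lid_box","lid","lid_bar","tray","tray_grip","barn","glue_bottle","paint_jar","pine","catch"]:
    r=silhouettes(q,ps[n])
    for d in r[:1]:
        m=d["region"]; ys,xs=np.nonzero(m); print(n,q,round(d["p"],2),d["rect"],xs.mean().round(1),ys.mean().round(1),m.sum(), cv2.minAreaRect(np.c_[xs,ys].astype(np.float32)))
E
```

```text
side lid_box 0.69 [191.7, 146.6, 287.7, 255.4] 240.6 207.9 5699 ((248.99842834472656, 204.03179931640625), (75.54905700683594, 123.03158569335938), 55.9050178527832)
side lid 0.9 [195.6, 145.4, 284.4, 198.3] 251.1 171.9 1000 ((246.87240600585938, 180.98130798339844), (32.85139465332031, 99.18878936767578), 55.451629638671875)
side lid_bar 0.85 [189.4, 143.1, 289.1, 201.0] 249.1 172.6 970 ((243.70245361328125, 181.9013671875), (32.95875549316406, 105.33551788330078), 55.9050178527832)
side tray 0.92 [285.2, 193.1, 319.6, 220.6] 298.1 205.6 701 ((299.7462158203125, 207.53077697753906), (31.132715225219727, 28.155881881713867), 7.125016689300537)
side tray_grip 0.82 [282.4, 191.2, 315.9, 223.7] 297.8 204.8 721 ((297.4562072753906, 207.22976684570312), (36.44007873535156, 28.347484588623047), 10.784297943115234)
side barn 0.48 [191.0, 144.7, 283.0, 256.6] 241.0 206.9 5902 ((249.04478454589844, 203.83889770507812), (75.81660461425781, 122.20347595214844), 55.9050178527832)
side glue_bottle 0.78 [314.4, 197.2, 336.2, 235.8] 325.0 221.2 500 ((325.3724670410156, 219.0310516357422), (17.35650
[... 658 characters left out ...]
11602783203125), (45.80176544189453, 59.82271194458008), 83.2901611328125)
top tray_grip 0.85 [333.8, 170.6, 390.0, 217.8] 362.6 194.0 2536 ((362.19512939453125, 193.256103515625), (45.16649627685547, 59.964324951171875), 83.6598129272461)
top barn 0.62 [188.1, 174.9, 222.6, 207.4] 202.6 189.5 927 ((201.94801330566406, 189.5360107421875), (36.939849853515625, 26.475048065185547), 10.30484676361084)
top glue_bottle 0.6 [321.7, 241.2, 342.3, 258.3] 331.8 251.8 297 ((332.0, 251.5), (17.0, 20.0), 90.0)
top paint_jar 0.67 [228.8, 246.5, 246.9, 260.4] 237.7 250.5 176 ((237.5, 250.5), (13.0, 15.0), 90.0)
top pine 0.53 [182.3, 225.3, 205.2, 244.7] 193.8 235.4 304 ((194.0, 236.0), (18.0, 20.0), 90.0)
```

View pics/b_side.png

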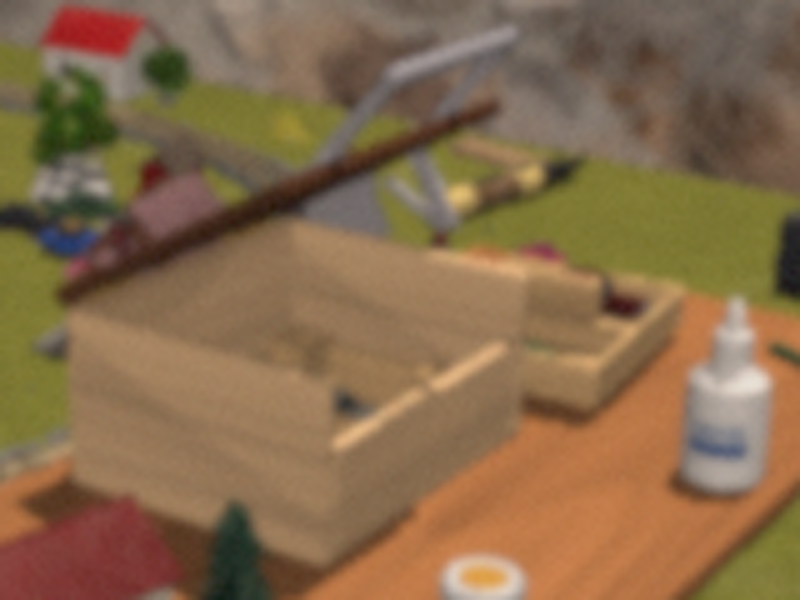

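View pics/b_top.png

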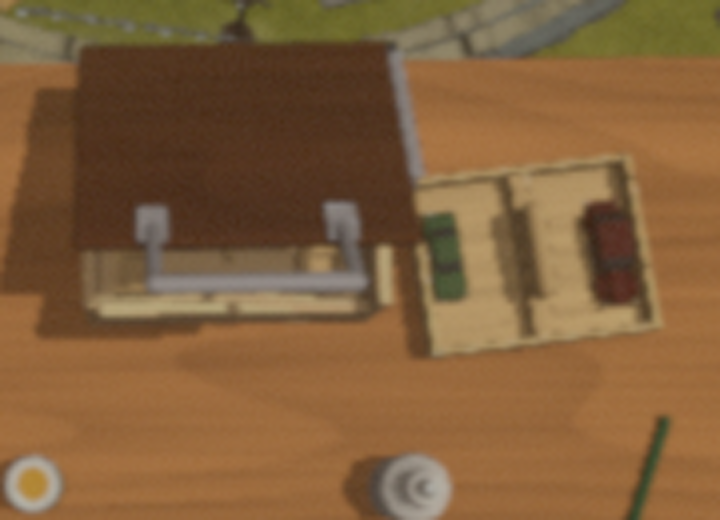

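```bash
cat > fit0.py <<'E'
from h import *
import pickle
from scipy.optimize import least_squares
ps=pickle.load(open("p0.pkl","rb"))
def box(pose,P): # mm box-> world m
    x,y,w=pose[:3]; c,s=np.cos(w),np.sin(w); P=np.atleast_2d(P)/1000.
    return np.c_[x+c*P[:,0]-s*P[:,1],y+s*P[:,0]+c*P[:,1],0.014+P[:,2]]
def lidp(th,P): # lid-shut coords rel hinge mm -> box
    P=np.atleast_2d(P).astype(float); c,s=np.cos(th),np.sin(th)
    return np.c_[75+c*P[:,0]+s*P[:,2],P[:,1],91-s*P[:,0]+c*P[:,2]]
S=lambda u,v:(180+u/5,140+v/5)
T=lambda u,v:(230+u/4,130+v/4)
obs=[("side",0,(-75,90,0),S(320,567)),("side",0,(-75,90,55),S(333,448)),("side",0,(75,90,90),S(68,315)),("side",0,(75,90,0),S(72,487)),
("side",0,(-75,-90,55),S(512,345)),("side",0,(-75,-90,90),S(525,262)),
("top",0,(-75,90,55),T(87,316)),("top",0,(-75,-90,90),T(393,305)),("top",0,(-75,90,90),T(82,308)),
("top",1,(3,92,8),T(80,46)),("top",1,(3,-92,8),T(390,43)),("top",1,(-153,92,8),T(75,245)),("top",1,(-153,-92,8),T(418,243)),
("top",1,(-198,50,30),T(150,284)),("top",1,(-198,-50,30),T(366,284)),
("side",1,(-198,50,30),S(388,75)),("side",1,(-198,-50,30),S(515,35)),("side",1,(-153,92,4),S(497,105)),("side",1,(3,92,4),S(62,293))]
def res(v):
    o=[]
    for n,l,P,uv in obs:
        b=lidp(v[3],P) if l else P
        o.append(proj(ps[n],box(v,b))[0]-uv)
    return np.array(o)
if __name__=="__main__":
    # NOTE side lid front edge may be other corner
    r=least_squares(lambda v:res(v).ravel(),[0.5,0.0,0.0,0.4],loss="soft_l1")
    print(r.x)
    for o,e in zip(obs,res(r.x)): print(o[:3],e.round(1))
E
python3 fit0.py
```

```text
[ 0.55609814 -0.01848266  0.00275555  0.53546775]
('side', 0, (-75, 90, 0)) [ 1.2 -0.2]
('side', 0, (-75, 90, 55)) [-1.1  1.2]
('side', 0, (75, 90, 90)) [-0.2 -1.7]
('side', 0, (75, 90, 0)) [ 0.3 -1.5]
('side', 0, (-75, -90, 55)) [ 3.5 -2.5]
('side', 0, (-75, -90, 90)) [1.6 1.3]
('top', 0, (-75, 90, 55)) [-0.4 -0.1]
('top', 0, (-75, -90, 90)) [0.1 0.1]
('top', 0, (-75, 90, 90)) [0.3 0.1]
('top', 1, (3, 92, 8)) [-0.3 -0.1]
('top', 1, (3, -92, 8)) [-0.4 -0.1]
('top', 1, (-153, 92, 8)) [-0.3 -0. ]
('top', 1, (-153, -92, 8)) [ 1.6 -0.3]
('top', 1, (-198, 50, 30)) [1.4 0.1]
('top', 1, (-198, -50, 30)) [-1.9 -0.4]
('side', 1, (-198, 50, 30)) [ 1.7 -0.2]
('side', 1, (-198, -50, 30)) [-0.2 -0.2]
('side', 1, (-153, 92, 4)) [-41.7  16.9]
('side', 1, (3, 92, 4)) [-1.1  1.3]
```

```bash
cat > fit1.py <<'E'
from h import *
from fit0 import *
T2=T
obs2=[("top",(56,-71,32),T(630,157)),("top",(-56,-71,32),T(661,326)),("top",(-56,71,32),T(431,356)),
 ("side",(-56,71,32),S(600,370)),("side",(-56,-71,32),S(683,290)),("side",(-56,71,8),S(590,412))]
# fin top corners
def tr(v,P): return box(v,P)
def res2(v): return np.array([proj(ps[n],tr(v,P))[0]-uv for n,P,uv in obs2])
if __name__=="__main__":
    r=least_squares(lambda v:res2(v).ravel(),[0.5,-0.2,0.0],loss="soft_l1"); print(r.x)
    for o,e in zip(obs2,res2(r.x)): print(o[:2],e.round(1))
    s=sense(); M=R.from_rotvec(s["tool_rot"]).as_matrix(); print(M.round(3))
    w=read_camera("wrist"); print("cam in tool",M.T@(w["xyz"]-s["eef_pos"])); print((M.T@R.from_rotvec(w["orientation"]).as_matrix()).round(3))
    t=ps["top"]
    for n,uv,z in [("barn",(202,189.5),.05),("bottle",(332,251.5),.09),("jar",(237.5,250.5),.05),("pine",(194,236),.1)]: print(n,unproj(t,uv,z))
E
python3 fit1.py
```

```text
[ 0.5210465  -0.20605354  0.10641645]
('top', (56, -71, 32)) [-0.5 -0.8]
('top', (-56, -71, 32)) [-0.5  0.9]
('top', (-56, 71, 32)) [ 0.  -0.2]
('side', (-56, 71, 32)) [-0.5 -1. ]
('side', (-56, -71, 32)) [ 0.7 -1. ]
('side', (-56, 71, 8)) [ 0.9 -1. ]
[[ 0.938  0.346  0.   ]
 [ 0.346 -0.938 -0.   ]
 [-0.     0.    -1.   ]]
cam in tool [ 0.06939317  0.00024648 -0.14231923]
[[-0.    -0.962 -0.274]
 [ 1.    -0.    -0.   ]
 [ 0.    -0.274  0.962]]
barn [[0.532867   0.19522579 0.05      ]]
bottle [[ 0.37792844 -0.11588223  0.09      ]]
jar [[0.38175244 0.10565275 0.05      ]]
pine [[0.41488455 0.20282894 0.1       ]]
```

```bash
cat > go.py <<'E'
from h import *
def Rt(yaw,lean=0,by=0.0):
    c,s=np.cos(yaw),np.sin(yaw); D=np.array([[c,s,0],[s,-c,0],[0,0,-1.]])
    Z=R.from_euler('z',by).as_matrix()
    return Z@R.from_euler('y',-lean).as_matrix()@D
def bar(th,pose=(0.556,-0.0185,0.003)):
    c,s=np.cos(th),np.sin(th); x=75-198*c+30*s; z=91+198*s+30*c
    w=pose[2]; return np.array([pose[0]+x/1000*np.cos(w),pose[1]+x/1000*np.sin(w),.014+z/1000])
def calls(wps,start=None,maxd=.055,maxa=9.0):
    """wps: (pos,R,grip[,hold]); prints calls"""
    if start is None:
        s=sense(); start=(np.array(s["eef_pos"]),R.from_rotvec(s["tool_rot"]).as_matrix())
    p,M=start; rows=[]
    for w in wps:
        q,N,g=np.array(w[0]),w[1],w[2]
        rv=R.from_matrix(M.T@N).as_rotvec(); n=max(1,int(np.ceil(max(np.linalg.norm(q-p)/maxd,np.degrees(np.linalg.norm(rv))/maxa)-1e-6)))
        for i in range(1,n+1): rows.append((p+(q-p)*i/n, M@R.from_rotvec(rv*i/n).as_matrix(), g))
        p,M=q,N
    p,M=start; cur=[]; last=start
    for r in rows:
        d=M.T@(r[0]-p); 
        if len(cur)==8 or np.abs(d).max()>.1:
            print("; ".join(cur)); cur=[]; p,M=last; d=M.T@(r[0]-p)
        a=R.from_matrix(M.T@r[1]).as_rotvec()
        v=np.r_[d/.1,a/(np.pi/2)].round(3)+0.0
        cur.append(" ".join(f"{x:g}" for x in v)+f" {r[2]:g}"); last=(r[0],r[1])
    print("; ".join(cur)); print(len(rows),"rows")
E
python3 - <<'E'
from go import *
b=bar(.535); print(b,[bar(t).round(3) for t in (0,1.09,1.15,1.36)])
calls([(b+[0,0,.09],Rt(np.pi/2),-1)])
E
```

```text
[ 0.4759624  -0.01874011  0.23175658] [array([ 0.433, -0.019,  0.135]), array([ 0.566, -0.018,  0.294]), array([ 0.578, -0.018,  0.298]), array([ 0.619, -0.018,  0.305])]
0.367 -0.39 -0.075 0 0 -0.065 -1; 0.734 -0.78 -0.151 0 0 -0.129 -1
0.438 -0.308 -0.075 0 0 -0.065 -1; 0.876 -0.616 -0.151 0 0 -0.129 -1
0.491 -0.213 -0.075 0 0 -0.065 -1; 0.982 -0.427 -0.151 0 0 -0.129 -1
0.524 -0.11 -0.075 0 0 -0.065 -1
0.532 -0.056 -0.075 0 0 -0.065 -1
0.535 -0.002 -0.075 0 0 -0.065 -1
0.533 0.052 -0.075 0 0 -0.065 -1
0.525 0.106 -0.075 0 0 -0.065 -1
0.511 0.158 -0.075 0 0 -0.065 -1
12 rows
```

Run:
```python
from go import *
b=bar(.535)
calls([(b+[0,0,.09],Rt(np.pi/2),-1)],maxd=.0465)
```

```text
0.314 -0.334 -0.065 0 0 -0.055 -1; 0.629 -0.668 -0.129 0 0 -0.111 -1
0.368 -0.275 -0.065 0 0 -0.055 -1; 0.735 -0.55 -0.129 0 0 -0.111 -1
0.41 -0.207 -0.065 0 0 -0.055 -1; 0.819 -0.414 -0.129 0 0 -0.111 -1
0.439 -0.133 -0.065 0 0 -0.055 -1; 0.878 -0.266 -0.129 0 0 -0.111 -1
0.456 -0.055 -0.065 0 0 -0.055 -1; 0.911 -0.11 -0.129 0 0 -0.111 -1
0.458 0.025 -0.065 0 0 -0.055 -1; 0.916 0.05 -0.129 0 0 -0.111 -1
0.447 0.104 -0.065 0 0 -0.055 -1; 0.894 0.207 -0.129 0 0 -0.111 -1
14 rows
```

Call:
arm_command(steps="0.37 -0.39 -0.075 0 0 -0.065 -1; 0.73 -0.78 -0.15 0 0 -0.13 -1")

```text
time: 1.55
eef_pos: [0.2665, -0.5106, 0.2462]
tool_rot: [-3.02, -0.867, -0.0]
force: [0.5, 0.2, 0.4]
gripper_width: 0.0855
```

Call:
arm_command(steps="0.44 -0.31 -0.075 0 0 -0.065 -1; 0.88 -0.62 -0.15 0 0 -0.13 -1")

```text
time: 1.8
eef_pos: [0.3087, -0.4108, 0.2618]
tool_rot: [2.914, 1.172, 0.0]
force: [0.7, 0.1, 0.4]
gripper_width: 0.0851
```

Call:
arm_command(steps="0.49 -0.21 -0.075 0 0 -0.065 -1; 0.98 -0.43 -0.15 0 0 -0.13 -1")

```text
time: 2.05
eef_pos: [0.35, -0.3121, 0.2769]
tool_rot: [2.779, 1.462, 0.0]
force: [0.0, -0.5, 0.4]
gripper_width: 0.0851
```

Call:
arm_command(steps="0.5 -0.11 -0.075 0 0 -0.065 -1; 1 -0.2 -0.15 0 0 -0.13 -1")

```text
time: 2.3
eef_pos: [0.3903, -0.2185, 0.2919]
tool_rot: [2.616, 1.738, 0.0]
force: [1.1, -0.5, -0.2]
gripper_width: 0.0859
```

Run:
```python
from go import *
b=bar(.535); print(sense()["q"],sense()["eef_pos"])
calls([(b+[0,0,.09],Rt(np.pi/2),-1)],maxd=.05)
```

```text
[ 0.734948   -0.00843956 -0.31720947  1.89794303 -0.00225506  1.25058455
  0.02066992] [ 0.39026447 -0.21845278  0.29189485]
0.435 0.003 -0.06 0 0 -0.051 -1; 0.869 0.007 -0.12 0 0 -0.101 -1
0.429 0.072 -0.06 0 0 -0.051 -1; 0.857 0.144 -0.12 0 0 -0.101 -1
0.412 0.139 -0.06 0 0 -0.051 -1
5 rows
```

Call:
arm_command(steps="0.435 0 -0.06 0 0 -0.05 -1; 0.87 0.01 -0.12 0 0 -0.1 -1")

```text
time: 2.55
eef_pos: [0.4251, -0.1389, 0.3038]
tool_rot: [2.472, 1.937, 0.0]
force: [0.3, -0.7, 0.1]
gripper_width: 0.0856
```

Call:
arm_command(steps="0.43 0.07 -0.06 0 0 -0.05 -1; 0.86 0.145 -0.12 0 0 -0.1 -1")

```text
time: 2.8
eef_pos: [0.46, -0.0591, 0.3158]
tool_rot: [2.313, 2.125, 0.0]
force: [0.4, -0.6, -0.2]
gripper_width: 0.0857
```

Call:
arm_command(steps="0.41 0.14 -0.06 0 0 -0.05 -1; 0.41 0.14 -0.06 0 0 -0.05 -1")

```text
time: 3.05
eef_pos: [0.4782, -0.0168, 0.3221]
tool_rot: [2.222, 2.22, 0.004]
force: [-0.1, -0.9, -0.4]
gripper_width: 0.0855
```

Run:
```python
from go import *
b=bar(.535); print(sense()["q"],sense()["eef_pos"],sense()["tool_rot"])
p=read_camera("wrist"); save(p,"c_wrist"); print(proj(p,[bar(.535)+[0,d,0] for d in(-.05,0,.05)]))
calls([(b+[0,0,-.019],Rt(np.pi/2),-1)],maxd=.05)
```

```text
[ 0.49074596  0.04386198 -0.56064326  1.78404612  0.02279076  1.3183384
 -0.07622301] [ 0.47818653 -0.01676321  0.32210762] [2.22236104 2.2198883  0.00379591]
[[252.38633572 249.53088242]
 [252.14801166 193.83809144]
 [251.88135861 131.52523752]]
0.002 -0.005 0.363 0 0 -0.001 -1; 0.005 -0.01 0.725 0 0 -0.002 -1
0.002 -0.005 0.363 0 0 -0.001 -1
3 rows
```

View pics/c_wrist.png

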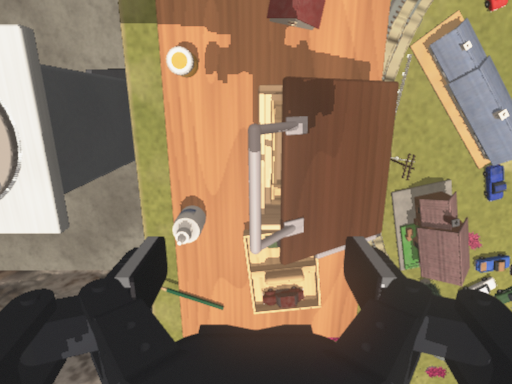

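Call:
arm_command(steps="0 0 0.4 0 0 0 -1; 0 -0.01 0.8 0 0 0 -1; 0 -0.01 1 0 0 0 -1")

```text
time: 3.48
eef_pos: [0.4741, -0.0228, 0.2189]
tool_rot: [-2.233, -2.207, 0.005]
force: [0.7, 0.5, 0.1]
gripper_width: 0.0854
```

Call:
arm_command(steps="0 0 0.09 0 0 0 1; 0 0 0.09 0 0 0 1; 0 0 0.09 0 0 0 1; 0 0 0.09 0 0 0 1; 0 0 0.09 0 0 0 1; 0 0 0.09 0 0 0 1")

```text
time: 4.22
eef_pos: [0.4773, -0.0209, 0.2128]
tool_rot: [2.229, 2.211, 0.003]
force: [3.6, 0.1, -1.9]
gripper_width: 0.0075
```

Run:
```python
from go import *
s=sense(); print(s["q"],s["eef_pos"],s["force"],s["gripper_width"])
p=read_camera("side"); save(p,"d_side",(180,100,340,260),4)
p=read_camera("wrist"); save(p,"d_wrist")
```

```text
[ 0.47444311  0.12983263 -0.56384191  1.94673177  0.07899051  1.08344571
 -0.13050177] [ 0.47725016 -0.02085138  0.21278093] [ 3.6409844   0.13323614 -1.94093372] 0.007545010899609348
```

View pics/d_side.png

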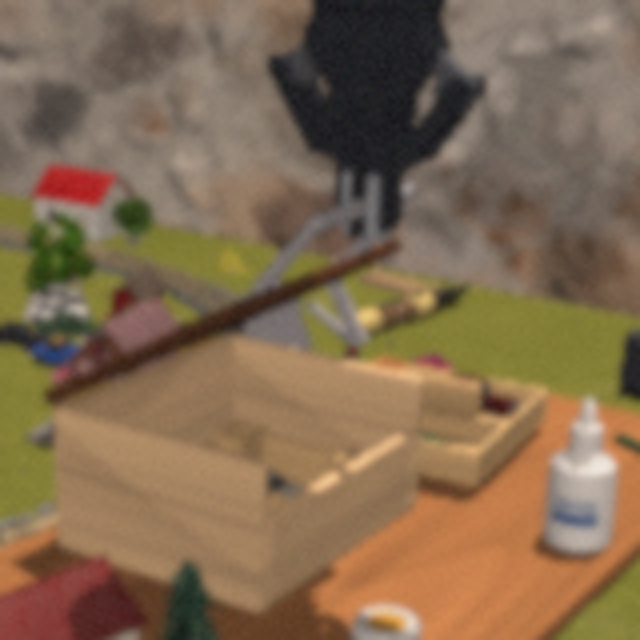

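View pics/d_wrist.png

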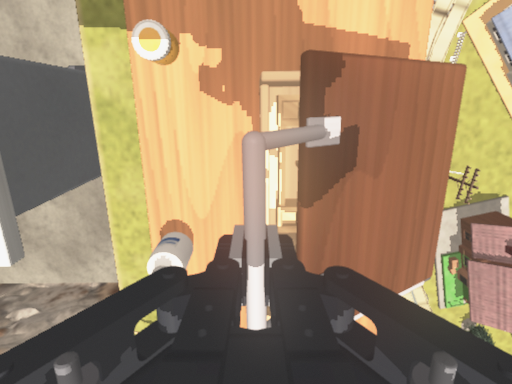

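Run:
```python
from go import *
s=sense(); p=np.array(s["eef_pos"]); M=R.from_rotvec(s["tool_rot"]).as_matrix()
calls([(p+bar(t)-bar(.535),M,1) for t in np.linspace(.535,1.14,10)[1:]])
```

```text
0.001 0.089 -0.101 0 0 0 1; 0.002 0.184 -0.196 0 0 0 1; 0.003 0.286 -0.284 0 0 0 1; 0.004 0.393 -0.365 0 0 0 1; 0.006 0.506 -0.439 0 0 0 1; 0.007 0.623 -0.505 0 0 0 1; 0.008 0.745 -0.563 0 0 0 1; 0.01 0.87 -0.613 0 0 0 1
0.001 0.128 -0.041 0 0 0 1
9 rows
```

Call:
arm_command(steps="0 0.089 -0.1 0 0 0 1; 0 0.184 -0.196 0 0 0 1; 0 0.286 -0.284 0 0 0 1; 0 0.393 -0.365 0 0 0 1; 0 0.506 -0.439 0 0 0 1; 0.01 0.623 -0.505 0 0 0 1; 0.01 0.745 -0.563 0 0 0 1; 0.01 0.87 -0.613 0 0 0 1")

```text
time: 5.32
eef_pos: [0.5627, -0.0203, 0.2766]
tool_rot: [-2.231, -2.211, 0.003]
force: [-6.7, 0.6, 11.0]
gripper_width: 0.0077
```

Call:
arm_command(steps="0 0.08 -0.025 0 0 0 1; 0 0.128 -0.04 0 0 0 1; 0 0.128 -0.04 0 0 0 1; 0 0.128 -0.04 0 0 0 1")

```text
time: 5.82
eef_pos: [0.5774, -0.0202, 0.2809]
tool_rot: [2.229, 2.21, 0.004]
force: [-3.3, 0.6, 8.2]
gripper_width: 0.0077
```

Run:
```python
from go import *
s=sense(); print(s["q"],s["eef_pos"],s["tool_rot"],s["force"],s["gripper_width"],bar(1.14)-[0,0,.019])
e=np.array(s["eef_pos"])+[0,0,.019]; h=np.array([.631,0,.105]); d=e-h; print("theta by angle",np.arctan2(d[2],-d[0])-np.arctan2(30,198), np.hypot(d[0],d[2]))
p=read_camera("side"); save(p,"e_side",(180,70,340,260),3)
```

```text
[ 0.41634143  0.26862672 -0.55961063  1.63726951  0.1487246   1.27446825
 -0.17854277] [ 0.57735854 -0.02021277  0.28085381] [2.22864236 2.21004206 0.00386127] [-3.29017033  0.60670388  8.20394653] 0.007707756627600944 [ 0.57557521 -0.01844127  0.27843727]
theta by angle 1.1517883655742018 0.20210248165099381
```

View pics/e_side.png

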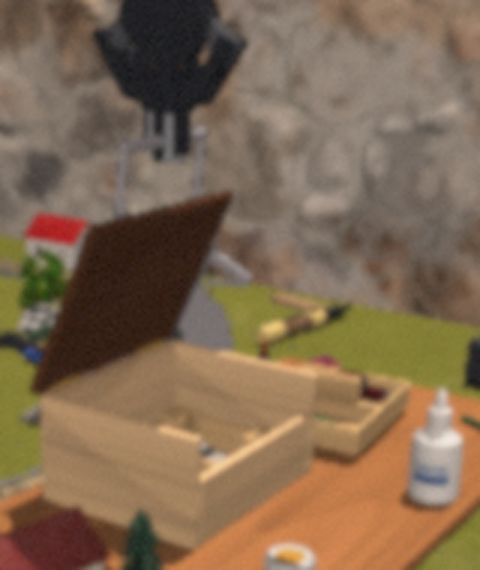

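Run:
```python
from go import *
s=sense(); p=np.array(s["eef_pos"]); M=R.from_rotvec(s["tool_rot"]).as_matrix()
calls([(p+bar(t)-bar(1.148),M,1) for t in (1.11,1.07,1.05,1.04)])
```

```text
-0.001 -0.073 0.022 0 0 0 1; -0.002 -0.149 0.047 0 0 0 1; -0.002 -0.186 0.061 0 0 0 1; -0.002 -0.205 0.069 0 0 0 1
4 rows
```

Call:
arm_command(steps="0 -0.073 0.022 0 0 0 1; 0 -0.15 0.047 0 0 0 1; 0 -0.186 0.061 0 0 0 1; 0 -0.2 0.068 0 0 0 1; 0 -0.2 0.068 0 0 0 1")

```text
time: 6.5
eef_pos: [0.5585, -0.0203, 0.2743]
tool_rot: [2.227, 2.208, 0.007]
force: [-0.3, 0.8, 7.0]
gripper_width: 0.0076
```

Call:
arm_command(steps="0 0 0 0 0 0 0.4; 0 0 0 0 0 0 0; 0 0 0 0 0 0 0; 0 0 -0.3 0 0 0 0; 0 0 -0.7 0 0 0 0")

```text
time: 7.12
eef_pos: [0.5551, -0.0207, 0.3403]
tool_rot: [-2.229, -2.21, 0.003]
force: [1.2, 0.1, -0.0]
gripper_width: 0.0426
```

Run:
```python
from go import *
s=sense(); print(s["q"],s["eef_pos"],s["tool_rot"],s["force"],s["gripper_width"])
p=read_camera("side"); save(p,"f_side",(180,70,340,260),3)
p=read_camera("wrist"); save(p,"f_wrist");
```

```text
[ 0.43782958  0.19814569 -0.56420665  1.58875897  0.1067409   1.38897949
 -0.14578804] [ 0.55507562 -0.02067132  0.34032194] [-2.2293074  -2.21022775  0.00345293] [ 1.24329483  0.0869193  -0.01082853] 0.0426013852151767
```

View pics/f_side.png

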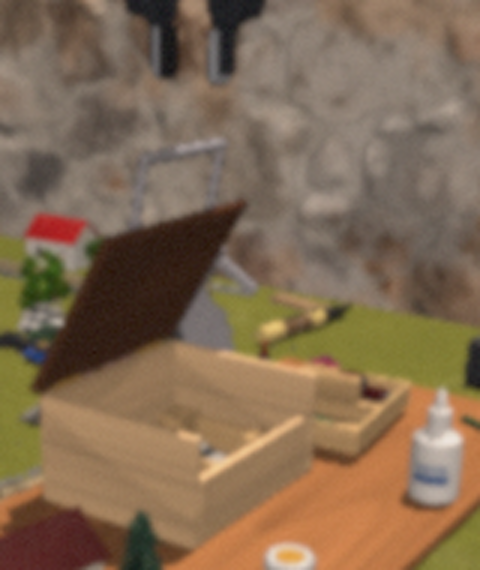

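View pics/f_wrist.png

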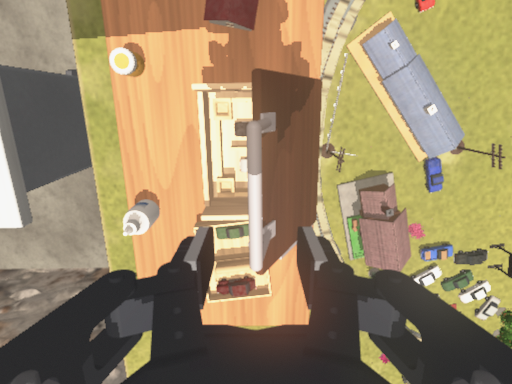

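```bash
cat >> go.py <<'E'
def tcp(grip,Rm): return np.array(grip)+.019*Rm[:,2]
E
python3 - <<'E'
from go import *
Rg=Rt(np.pi,np.radians(28),.106); g=tcp([.521,-.206,.057],Rg)
Rm=Rt(np.radians(130),np.radians(0),0)
calls([((.48,-.09,.33),Rm,0),(g-.09*Rg[:,2]+[0,0,.03],Rg,0)],maxd=.05)
print(g-.09*Rg[:,2]+[0,0,.03])
E
```

```text
-0.141 -0.155 0.029 0.001 0 -0.09 0; -0.283 -0.311 0.059 0.002 0.001 -0.18 0; -0.424 -0.466 0.088 0.003 0.001 -0.27 0; -0.565 -0.622 0.117 0.004 0.002 -0.36 0; -0.707 -0.777 0.147 0.005 0.002 -0.45 0; -0.877 -0.767 0.404 -0.031 -0.029 -0.537 0
-0.106 -0.127 0.262 -0.022 -0.041 -0.087 0; -0.211 -0.254 0.523 -0.043 -0.082 -0.174 0; -0.317 -0.38 0.785 -0.065 -0.122 -0.262 0
0.008 -0.174 0.255 -0.022 -0.041 -0.087 0; 0.016 -0.348 0.511 -0.043 -0.082 -0.174 0; 0.024 -0.523 0.766 -0.065 -0.122 -0.262 0
12 rows
[ 0.48785461 -0.20952663  0.14968928]
```

Call:
arm_command(steps="-0.14 -0.155 0.03 0 0 -0.09 0; -0.28 -0.31 0.06 0 0 -0.18 0; -0.42 -0.466 0.09 0 0 -0.27 0; -0.565 -0.62 0.12 0 0 -0.36 0; -0.71 -0.777 0.147 0 0 -0.45 0; -0.877 -0.767 0.4 -0.03 -0.03 -0.537 0")

```text
time: 7.98
eef_pos: [0.4792, -0.1085, 0.3012]
tool_rot: [1.099, 2.869, -0.0]
force: [-0.4, 0.4, -0.5]
gripper_width: 0.0432
```

Call:
arm_command(steps="-0.106 -0.127 0.26 -0.02 -0.04 -0.087 0; -0.21 -0.254 0.52 -0.043 -0.082 -0.174 0; -0.317 -0.38 0.785 -0.065 -0.122 -0.262 0")

```text
time: 8.35
eef_pos: [0.4807, -0.1591, 0.2224]
tool_rot: [0.449, 2.827, 0.017]
force: [0.7, 0.2, -0.0]
gripper_width: 0.0426
```

Run:
```python
from go import *
print(sense()["q"],sense()["force"])
Rg=Rt(np.pi,np.radians(28),.106); g=tcp([.521,-.206,.057],Rg)
calls([(g-.09*Rg[:,2]+[0,0,.03],Rg,0)],maxd=.05)
```

```text
[ 0.7508809   0.00520639 -0.48709225  2.07434375 -0.05463498  0.78688484
  1.55310289] [ 0.69870628  0.20526436 -0.04130876]
-0.008 -0.166 0.245 -0.022 -0.042 -0.086 0; -0.015 -0.332 0.49 -0.044 -0.085 -0.172 0; -0.023 -0.499 0.734 -0.066 -0.127 -0.258 0
3 rows
```

Call:
arm_command(steps="-0.01 -0.166 0.245 -0.02 -0.04 -0.086 0; -0.015 -0.33 0.49 -0.044 -0.085 -0.172 0; -0.023 -0.5 0.734 -0.066 -0.127 -0.258 0; -0.023 -0.5 0.734 -0.066 -0.127 -0.258 0")

```text
time: 8.85
eef_pos: [0.4869, -0.2097, 0.1492]
tool_rot: [-0.136, 2.653, 0.036]
force: [1.3, -0.5, 0.2]
gripper_width: 0.0427
```

Run:
```python
from go import *
s=sense(); print(s["q"],s["eef_pos"],s["tool_rot"])
Rg=Rt(np.pi,np.radians(28),.106); print(R.from_matrix(Rg).as_rotvec())
p=read_camera("wrist"); save(p,"g_wrist"); import pickle; pickle.dump(p,open("g.pkl","wb"))
from fit0 import box
v=(.521,-.206,.106)
c=[(a,b,32) for a in(-56,56) for b in (-71,71)]+[(a,b,54) for a in (-30,30) for b in (-6,6)]+[(0,0,43)]
print(np.c_[np.array(c),proj(p,box(v,c)).round(1)])
```

```text
[ 0.92828168  0.11671543 -0.4586978   2.21997718 -0.49772088  0.45431481
  2.5665385 ] [ 0.48686577 -0.20966698  0.14923072] [-0.13646513  2.65253025  0.03612106]
[-0.14056274  2.64964341  0.03504623]
[[-56.  -71.   32.  156.8 106.3]
 [-56.   71.   32.  353.8 105.6]
 [ 56.  -71.   32.  183.1 210.3]
 [ 56.   71.   32.  328.  209.8]
 [-30.   -6.   54.  247.2 153.5]
 [-30.    6.   54.  263.7 153.4]
 [ 30.   -6.   54.  248.6 208.9]
 [ 30.    6.   54.  262.5 208.9]
 [  0.    0.   43.  255.5 174.5]]
```

View pics/g_wrist.png

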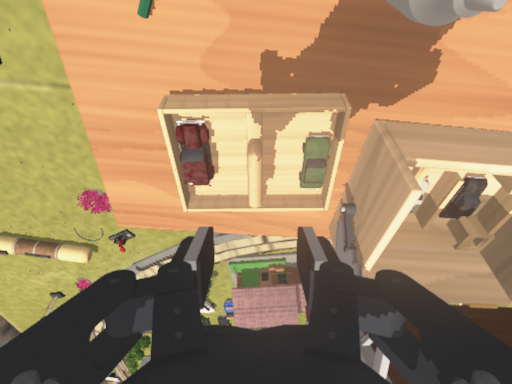

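Run:
```python
from h import *
import pickle; p=pickle.load(open("g.pkl","rb")); save(p,"g2",(145,80,365,225),3.6)
```

```text
(no output)
```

View pics/g2.png

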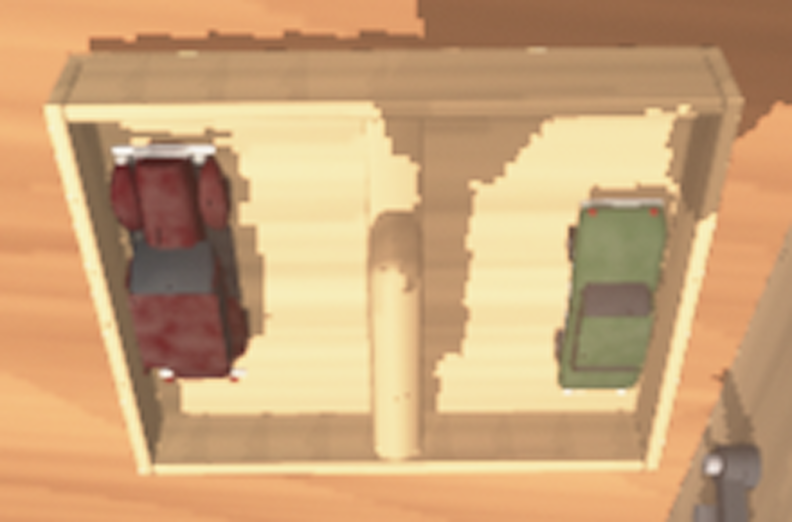

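Run:
```python
from go import *
from fit0 import box
from scipy.optimize import least_squares
import pickle; p=pickle.load(open("g.pkl","rb"))
P=[(-56,71-142,32),(-56,71,32),(56,-71,32),(56,71,32)]; uv=np.array([(157.3,109),(351.2,108),(184.5,210.8),(327.2,209.6)])
f=lambda v:(proj(p,box(v,P))-uv)
r=least_squares(lambda v:f(v).ravel(),(.521,-.206,.106)); print(r.x); print(f(r.x).round(1))
f2=lambda v:(proj(p,box(v[:3],np.array(P)+[0,0,v[3]]))-uv)
r2=least_squares(lambda v:f2(v).ravel(),(.521,-.206,.106,0)); print(r2.x); print(f2(r2.x).round(1))
```

```text
[ 0.52284943 -0.20618038  0.11178343]
[[-0.8  0.1]
 [ 1.2 -0.6]
 [-1.1  1.1]
 [ 0.5  1.2]]
[ 0.52427114 -0.2060291   0.11176668 -2.46187958]
[[ 0.4  0.2]
 [-0.1 -0.5]
 [-0.4  0.2]
 [-0.1  0.3]]
```

Run:
```python
from go import *
Rg=Rt(np.pi,np.radians(28),.111); g=tcp([.5225,-.206,.057],Rg); print(g)
calls([(g-.045*Rg[:,2],Rg,0),(g-.02*Rg[:,2],Rg,0),(g,Rg,0)],maxd=.04)
```

```text
[ 0.53136506 -0.20501192  0.040224  ]
0.043 0.005 0.357 -0.001 -0.002 -0.003 0; 0.085 0.01 0.715 -0.001 -0.003 -0.006 0; 0.084 0.011 0.965 -0.001 -0.003 -0.006 0
0 0 0.2 0 0 0 0
4 rows
```

Call:
arm_command(steps="0.06 0.01 0.35 0 0 -0.005 0.15; 0.085 0.01 0.65 0 0 -0.006 0.15; 0.085 0.01 0.85 0 0 -0.006 0.15; 0.085 0.01 0.96 0 0 -0.006 0.15")

```text
time: 9.4
eef_pos: [0.5248, -0.2034, 0.0606]
tool_rot: [-0.146, 2.653, 0.036]
force: [0.1, 0.4, 0.0]
gripper_width: 0.0361
```

Call:
arm_command(steps="0 0 0.1 0 0 0 0.15; 0 0 0.2 0 0 0 0.15; 0 0 0.2 0 0 0 0.15")

```text
time: 9.78
eef_pos: [0.5346, -0.2025, 0.0445]
tool_rot: [-0.149, 2.654, 0.035]
force: [0.2, 0.3, 0.8]
gripper_width: 0.0364
```

Run:
```python
from go import *
s=sense(); print(s["q"],s["eef_pos"],s["force"],s["ft_torque"],s["gripper_width"])
p=read_camera("wrist"); save(p,"h_wrist"); p=read_camera("side"); save(p,"h_side",(230,100,390,260),4)
```

```text
[ 0.59629478  0.35707552 -0.19304567  2.22031416 -0.87071414  0.22868606
  2.93248031] [ 0.53458027 -0.20246674  0.04449968] [0.17906963 0.33884598 0.82450709] [ 0.00149979  0.52245675 -0.01699983] 0.03638368577182679
```

View pics/h_wrist.png

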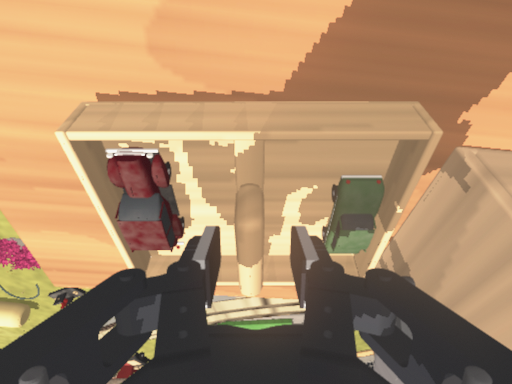

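View pics/h_side.png

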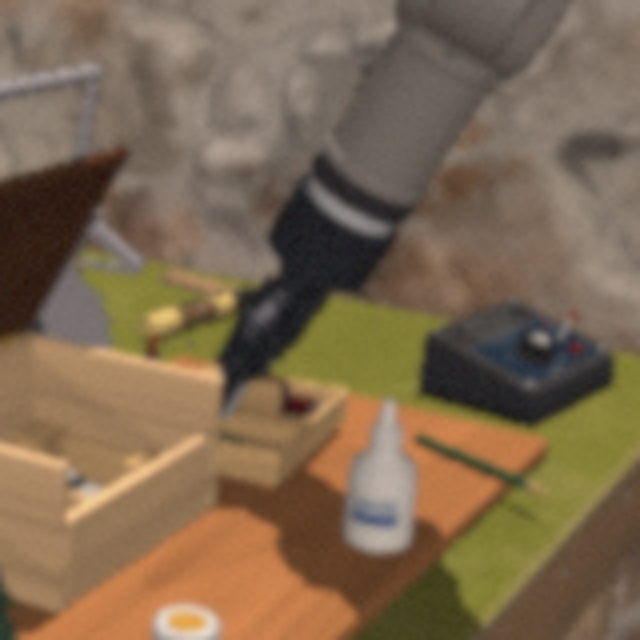

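```bash
cat > kin.py <<'E'
from h import *
import itertools
from scipy.optimize import least_squares
D=[([1.1189848842753287,0.39915028949931014,0.045023974129103604,1.5378856637022817,-0.018735011416974583,1.2068893760502093,-0.05072321479581356],[0.22441645927782647,-0.6093549016694836,0.23028768104357505],[-3.0909804754688768,-0.5511301655454972,0.0006721743441711285]),
([0.49074596,0.04386198,-0.56064326,1.78404612,0.02279076,1.3183384,-0.07622301],[0.47818653,-0.01676321,0.32210762],[2.22236104,2.2198883,0.00379591]),
([0.41634143,0.26862672,-0.55961063,1.63726951,0.1487246,1.27446825,-0.17854277],[0.57735854,-0.02021277,0.28085381],[2.22864236,2.21004206,0.00386127]),
([0.43782958,0.19814569,-0.56420665,1.58875897,0.1067409,1.38897949,-0.14578804],[0.55507562,-0.02067132,0.34032194],[-2.2293074,-2.21022775,0.00345293]),
([0.92828168,0.11671543,-0.4586978,2.21997718,-0.49772088,0.45431481,2.5665385],[0.48686577,-0.20966698,0.14923072],[-0.13646513,2.65253025,0.03612106])]
ax={'z':np.array([0,0,1.]),'y':np.array([0,1.,0])}
def rot(a,t): return R.from_rotvec(ax[a]*t).as_matrix()
def fk(q,par,sg,full=False):
    # par: d1,L1,a,L2,b,Lt, off x, yaw const
    T=np.eye(3); p=np.array([0,0,par[0]])
    seq='zyzyzyz'
    off=[(0,0,0),(0,0,par[1]),(par[2],0,0),(par[3],0,par[4]),(0,0,0),(par[5],0,par[6]),(0,0,0)]
    # offsets applied after joint i rotation
    off=[(par[8],0,0),(0,0,par[1]),(par[2],0,0),(par[3],0,par[4]),(0,0,0),(par[5],0,par[6]),(0,0,0)]
    for i in range(7):
        T=T@rot(seq[i],sg[i]*q[i]); p=p+T@np.array(off[i])
    T=T@rot('z',par[7]); return p,T
if __name__=="__main__":
    s=sense(); D.append((s["q"],s["eef_pos"],s["tool_rot"]))
    best=[]
    for sg in itertools.product([1,-1],repeat=4):
      for s2 in [(1,1,1),(1,1,-1),(1,-1,1),(1,-1,-1)]:
        g=[sg[0],1,sg[1],s2[1],sg[2],s2[2],sg[3]]
        e=[]
        Rs=[fk(q,np.zeros(9),g)[1].T@R.from_rotvec(o).as_matrix() for q,p,o in D]
        C=R.from_matrix(Rs); m=C.mean(); e=np.degrees((m.inv()*C).magnitude()).max()
        best.append((e,g,m.as_rotvec()))
    best.sort(key=lambda b:b[0]); 
    for b in best[:3]: print(b)
    g=best[0][1]
    f=lambda v:np.concatenate([fk(q,v,g)[0]-p for q,p,o in D])
    r=least_squares(f,[.3,.3,0,0,.3,0,.2,0,0],x_scale=.1); print(r.x.round(4)); print((f(r.x).reshape(-1,3)*1000).round(1))
E
python3 kin.py
```

```text
(np.float64(4.595307438470597e-07), [-1, 1, -1, 1, -1, 1, -1], array([-3.20985589e-10,  3.07108019e-09,  1.57079633e+00]))
(np.float64(42.89890976385944), [-1, 1, -1, 1, -1, 1, 1], array([-7.92707479e-10,  2.94994660e-09,  1.97217742e+00]))
(np.float64(43.20624479475525), [-1, 1, 1, 1, -1, 1, 1], array([-0.10948691, -0.11814613,  1.25837675]))
[ 0.1513  0.4861 -0.0185 -0.0349  0.4308  0.0015  0.2491  0.556   0.0653]
[[42.6 16.9  5.4]
 [ 3.7  6.2 -6.5]
 [-0.7  4.8  2.9]
 [-3.3  4.9 -3.6]
 [-8.1 -7.5 -3. ]
 [ 7.7  6.5  4.8]]
```

```bash
cat > kin2.py <<'E'
from kin import *
g=[-1,1,-1,1,-1,1,-1]
def fk2(q,v):
    # v: base z, base x after j1, y after 1..; offsets after each joint: j1 (x,y,z) j2 (y,z) j3.. 
    off=[(v[0],0,v[1]),(0,v[2],v[3]),(v[4],0,0),(0,v[5],v[6]),(v[7],0,0),(v[8],v[9],v[10]),(0,0,0)]
    T=np.eye(3); p=np.zeros(3)
    for i in range(7):
        T=T@rot('zyzyzyz'[i],g[i]*q[i]); p=p+T@np.array(off[i])
    return p,T@rot('z',np.pi/2)
if __name__=="__main__":
    s=sense(); D.append((s["q"],s["eef_pos"],s["tool_rot"]))
    f=lambda v:np.concatenate([fk2(q,v)[0]-p for q,p,o in D])
    best=None
    for k in range(30):
        v0=np.random.default_rng(k).normal(size=11)*.05+[0,.3,0,.4,0,0,.4,0,0,0,.25]
        r=least_squares(f,v0)
        if best is None or r.cost<best.cost: best=r
    print(best.x.round(4),best.cost); print((f(best.x).reshape(-1,3)*1000).round(1))
E
python3 kin2.py
```

```text
[ 0.000e+00  2.560e-01 -1.200e-02  5.229e-01 -0.000e+00 -3.040e-02
  4.770e-01  0.000e+00  0.000e+00 -4.000e-04  3.374e-01] 7.79356209291116e-18
[[-0.  0. -0.]
 [ 0.  0. -0.]
 [ 0.  0.  0.]
 [-0. -0.  0.]
 [-0.  0. -0.]
 [ 0.  0.  0.]]
```

```bash
cat > ik.py <<'E'
from kin2 import *
from go import Rt,tcp,bar
V=np.array([0,.2560,-.0120,.5229,0,-.0304,.4770,0,0,-.0004,.3374])
lo=np.array([-2.82,-.49,-1.37,0,-1.36,.23,-2.94]); hi=np.array([2.82,2.23,1.46,2.46,4.5,2,2.94])
def ik(p,M,seeds=30,rng=0,q0=None):
    out=[]; r_=np.random.default_rng(rng)
    for k in range(seeds):
        q=r_.uniform(lo,hi) if q0 is None or k else np.array(q0)
        def f(q):
            a,b=fk2(q,V); m=np.minimum(q-lo,hi-q)
            return np.r_[(a-p)*10,R.from_matrix(b.T@M).as_rotvec()*3, .02*np.exp(-m/.1)]
        r=least_squares(f,np.clip(q,lo+1e-3,hi-1e-3),bounds=(lo,hi))
        a,b=fk2(r.x,V)
        if np.linalg.norm(a-p)<2e-3 and np.linalg.norm(R.from_matrix(b.T@M).as_rotvec())<.01: out.append((np.minimum(r.x-lo,hi-r.x).min(),r.x))
    out.sort(key=lambda o:-o[0]); return out
if __name__=="__main__":
  s=sense(); print(s["q"],s["eef_pos"],fk2(s["q"],V)[0])
  for name,grip,by in [("tray",[.5225,-.206,.057],.111),("seat",[.556,-.0185,.085],.003)]:
    for yaw in (np.pi,0):
      for lean in (22,25,28,32):
        M=Rt(yaw,np.radians(lean),by); o=ik(tcp(grip,M),M,16)
        print(name,round(yaw,1),lean,len(o),[(round(a,2),q.round(2).tolist()) for a,q in o[:2]])
E
python3 ik.py
```

```text
[ 0.5987785   0.35598503 -0.19457242  2.2203735  -0.87034473  0.22849854
  2.93340763] [ 0.53456341 -0.20310707  0.04515342] [ 0.53454276 -0.20313004  0.0451355 ]
tray 3.1 22 5 [(np.float64(0.24), [1.3, 0.61, -1.11, 2.15, 0.9, 0.47, 1.29]), (np.float64(0.24), [1.3, 0.61, -1.11, 2.15, 0.9, 0.47, 1.29])]
tray 3.1 25 5 [(np.float64(0.2), [1.36, 0.64, -1.15, 2.18, 1.01, 0.43, 1.2]), (np.float64(0.2), [1.36, 0.64, -1.15, 2.18, 1.01, 0.43, 1.2])]
tray 3.1 28 14 [(np.float64(0.17), [1.41, 0.67, -1.19, 2.21, 1.15, 0.4, 1.1]), (np.float64(0.17), [1.41, 0.67, -1.19, 2.21, 1.15, 0.4, 1.1])]
tray 3.1 32 13 [(np.float64(0.13), [1.47, 0.71, -1.24, 2.25, 1.36, 0.36, 0.93]), (np.float64(0.13), [1.47, 0.71, -1.24, 2.25, 1.36, 0.36, 0.93])]
tray 0 22 7 [(np.float64(0.25), [-0.08, 0.43, 0.58, 2.18, -1.08, 0.48, -0.09]), (np.float64(0.25), [-0.08, 0.43, 0.58, 2.18, -1.08, 0.48, -0.09])]
tray 0 25 7 [(np.float64(0.2), [1.36, 0.64, -1.15, 2.18, 1.01, 0.43, -1.94]), (np.float64(0.2), [1.36, 0.64, -1.15, 2.18, 1.01, 0.43, -1.94])]
tray 0 28 8 [(np.float64(0.17), [1.41, 0.67, -1.19, 2.21, 1.15, 0.4, -2.05]),
[... 592 characters left out ...]
 [0.9, 0.47, -1.12, 2.26, 1.32, 0.46, 0.34])]
seat 3.1 32 5 [(np.float64(0.15), [0.92, 0.48, -1.14, 2.31, 1.57, 0.45, 0.11]), (np.float64(0.15), [0.92, 0.48, -1.14, 2.31, 1.57, 0.45, 0.11])]
seat 0 22 7 [(np.float64(0.27), [0.84, 0.46, -1.05, 2.19, 1.0, 0.52, -2.5]), (np.float64(0.27), [0.84, 0.46, -1.05, 2.19, 1.0, 0.52, -2.5])]
seat 0 25 7 [(np.float64(0.24), [0.86, 0.46, -1.08, 2.22, 1.15, 0.48, -2.64]), (np.float64(0.24), [0.86, 0.46, -1.08, 2.22, 1.15, 0.48, -2.64])]
seat 0 28 7 [(np.float64(0.16), [0.85, 0.44, -1.05, 2.26, 1.29, 0.42, -2.78]), (np.float64(0.16), [0.85, 0.44, -1.05, 2.26, 1.29, 0.42, -2.78])]
seat 0 32 1 [(np.float64(0.01), [-1.09, 0.84, 1.38, 2.35, 4.49, 0.79, -0.07])]
```

```bash
cat > sim.py <<'E'
from ik import *
def jac(q):
    J=np.zeros((6,7)); p0,M0=fk2(q,V)
    for i in range(7):
        d=np.zeros(7); d[i]=1e-6; p,M=fk2(q+d,V)
        J[:3,i]=(p-p0)/1e-6; J[3:,i]=R.from_matrix(M@M0.T).as_rotvec()/1e-6
    return J
def step(q,p,M,mode,it=8):
    for _ in range(it):
        a,b=fk2(q,V); e=np.r_[p-a,R.from_matrix(M@b.T).as_rotvec()]
        J=jac(q); lam=mode.get('lam',1e-3)
        Ji=J.T@np.linalg.inv(J@J.T+lam**2*np.eye(6)); dq=Ji@e
        if 'home' in mode: dq=dq+(np.eye(7)-Ji@J)@((mode['home']-q)*mode['k'])
        q=np.clip(q+dq,lo,hi)
    return q
def run(q,pose,cmds,mode):
    p,M=pose; hist=[]
    for c in cmds:
        P,N=p,M
        for row in c.split(';'):
            v=np.array(list(map(float,row.split())))
            p=P+N@v[:3]*.1; M=N@R.from_rotvec(v[3:6]*np.pi/2).as_matrix()
            q=step(q,p,M,mode)
        hist.append(q.round(3))
    return q,(p,M),hist
C=["0.37 -0.39 -0.075 0 0 -0.065 -1; 0.73 -0.78 -0.15 0 0 -0.13 -1","0.44 -0.31 -0.075 0 0 -0.065 -1; 0.88 -0.62 -0.15 0 0 -0.13 -1","0.49 -0.21 -0.075 0 0 -0.065 -1; 0.98 -0.43 -0.15 0 0 -0.13 -1","0.5 -0.11 -0.075 0 0 -0.065 -1; 1 -0.2 -0.15 0 0 -0.13 -1",
"0.435 0 -0.06 0 0 -0.05 -1; 0.87 0.01 -0.12 0 0 -0.1 -1","0.43 0.07 -0.06 0 0 -0.05 -1; 0.86 0.145 -0.12 0 0 -0.1 -1","0.41 0.14 -0.06 0 0 -0.05 -1; 0.41 0.14 -0.06 0 0 -0.05 -1",
"0 0 0.4 0 0 0 -1; 0 -0.01 0.8 0 0 0 -1; 0 -0.01 1 0 0 0 -1","0 0 0.09 0 0 0 1",
"0 0.089 -0.1 0 0 0 1; 0 0.184 -0.196 0 0 0 1; 0 0.286 -0.284 0 0 0 1; 0 0.393 -0.365 0 0 0 1; 0 0.506 -0.439 0 0 0 1; 0.01 0.623 -0.505 0 0 0 1; 0.01 0.745 -0.563 0 0 0 1; 0.01 0.87 -0.613 0 0 0 1","0 0.08 -0.025 0 0 0 1; 0 0.128 -0.04 0 0 0 1",
"0 -0.073 0.022 0 0 0 1; 0 -0.15 0.047 0 0 0 1; 0 -0.186 0.061 0 0 0 1; 0 -0.2 0.068 0 0 0 1","0 0 -0.3 0 0 0 0; 0 0 -0.7 0 0 0 0",
"-0.14 -0.155 0.03 0 0 -0.09 0; -0.28 -0.31 0.06 0 0 -0.18 0; -0.42 -0.466 0.09 0 0 -0.27 0; -0.565 -0.62 0.12 0 0 -0.36 0; -0.71 -0.777 0.147 0 0 -0.45 0; -0.877 -0.767 0.4 -0.03 -0.03 -0.537 0",
"-0.106 -0.127 0.26 -0.02 -0.04 -0.087 0; -0.21 -0.254 0.52 -0.043 -0.082 -0.174 0; -0.317 -0.38 0.785 -0.065 -0.122 -0.262 0",
"-0.01 -0.166 0.245 -0.02 -0.04 -0.086 0; -0.015 -0.33 0.49 -0.044 -0.085 -0.172 0; -0.023 -0.5 0.734 -0.066 -0.127 -0.258 0",
"0.06 0.01 0.35 0 0 -0.005 0.15; 0.085 0.01 0.65 0 0 -0.006 0.15; 0.085 0.01 0.85 0 0 -0.006 0.15; 0.085 0.01 0.96 0 0 -0.006 0.15","0 0 0.1 0 0 0 0.15; 0 0 0.2 0 0 0 0.15; 0 0 0.2 0 0 0 0.15"]
q0=np.array(D[0][0]); home=np.array([1.119,.398,.045,1.537,-.019,1.207,-.051])
obs={3:[ 0.735,-0.008,-0.317,1.898,-0.002,1.251,0.021],6:[.491,.044,-.561,1.784,.023,1.318,-.076],8:[0.474,0.130,-0.564,1.947,0.079,1.083,-0.131],10:[.416,.269,-.56,1.637,.149,1.274,-.179],12:[.438,.198,-.564,1.589,.107,1.389,-.146],14:[0.751,0.005,-0.487,2.074,-0.055,0.787,1.553],15:[0.928,0.117,-0.459,2.220,-0.498,0.454,2.567],17:[.599,.356,-.195,2.220,-.870,.228,2.933]}
if __name__=="__main__":
  mid=(lo+hi)/2
  for name,mode in [("pinv",{}),("home.02",dict(home=home,k=.02)),("home.1",dict(home=home,k=.1)),("mid.02",dict(home=mid,k=.02)),("zero",dict(home=0*home,k=.02))]:
    q,_,h=run(q0,fk2(home,V),C,mode); print(name)
    for k in obs: print(k,h[k],np.round(h[k]-obs[k],2))
E
python3 sim.py
```

```text
pinv
3 [ 0.737 -0.007 -0.316  1.897 -0.002  1.251  0.02 ] [ 0.  0.  0. -0.  0.  0. -0.]
6 [ 0.494  0.043 -0.556  1.785  0.024  1.319 -0.077] [ 0.   -0.    0.01  0.    0.    0.   -0.  ]
8 [ 0.474  0.13  -0.564  1.947  0.078  1.085 -0.131] [ 0.  0.  0.  0. -0.  0.  0.]
10 [ 0.417  0.27  -0.559  1.642  0.149  1.272 -0.179] [ 0.  0.  0.  0.  0. -0.  0.]
12 [ 0.438  0.197 -0.565  1.588  0.107  1.387 -0.146] [ 0. -0. -0. -0.  0. -0.  0.]
14 [ 0.75   0.005 -0.488  2.07  -0.053  0.792  1.545] [-0.    0.   -0.   -0.    0.    0.01 -0.01]
15 [ 0.915  0.114 -0.448  2.218 -0.498  0.457  2.562] [-0.01 -0.    0.01 -0.    0.    0.   -0.01]
17 [ 0.804  0.376 -0.432  2.217 -0.514  0.23   2.603] [ 0.21  0.02 -0.24 -0.    0.36  0.   -0.33]
home.02
3 [ 0.747 -0.007 -0.326  1.897 -0.002  1.251  0.02 ] [ 0.01  0.   -0.01 -0.    0.    0.   -0.  ]
6 [ 0.506  0.044 -0.569  1.785  0.024  1.319 -0.077] [ 0.02  0.   -0.01  0.    0.    0.   -0.  ]
8 [ 0.478  0.13  -0.568  1.947  0.079  1.085 -0.132] [ 0.  0. -0.  0.  0.  0. -0.]
10 [ 0.388  0.266 -0.523  1.643  0.138  1.27  -0.169] [-0.03 -0.    0.04  0.01 -0.01 
[... 2066 characters left out ...]
.    0.   -0.01]
6 [ 0.052  0.029 -0.101  1.796  0.003  1.317 -0.058] [-0.44 -0.01  0.46  0.01 -0.02 -0.    0.02]
8 [ 0.021  0.106 -0.073  1.958  0.009  1.077 -0.064] [-0.45 -0.02  0.49  0.01 -0.07 -0.01  0.07]
10 [-0.014  0.235 -0.03   1.653  0.007  1.253 -0.054] [-0.43 -0.03  0.53  0.02 -0.14 -0.02  0.12]
12 [-0.019  0.167 -0.024  1.6    0.004  1.374 -0.053] [-0.46 -0.03  0.54  0.01 -0.1  -0.01  0.09]
14 [ 0.172 -0.008  0.088  2.083 -0.055  0.792  1.544] [-0.58 -0.01  0.57  0.01  0.    0.01 -0.01]
15 [ 0.384  0.097  0.114  2.231 -0.631  0.484  2.682] [-0.54 -0.02  0.57  0.01 -0.13  0.03  0.11]
17 [ 0.919  0.397 -0.566  2.215 -0.212  0.23   2.318] [ 0.32  0.04 -0.37 -0.01  0.66  0.   -0.61]
```

Call:
arm_command(steps="0 0 -0.3 0 0 0 0.15; 0 0 -0.7 0 0 0 0.15; 0 0 -1 0 0 0 0.15; 0 0 -1 0 0 0 0.15")

```text
time: 10.38
eef_pos: [0.4884, -0.2098, 0.1361]
tool_rot: [-0.147, 2.649, 0.029]
force: [0.4, -0.4, -0.4]
gripper_width: 0.0366
```

Run:
```python
from go import *
s=sense(); print(s["q"].round(3),s["eef_pos"],s["force"],s["tool_rot"],s["time"])
print(R.from_matrix(Rt(np.pi,np.radians(28),.106)).as_rotvec())
```

```text
[ 0.498  0.124 -0.006  2.243 -0.656  0.442  2.725] [ 0.4883824  -0.20984224  0.13606603] [ 0.39586065 -0.42090383 -0.359353  ] [-0.14673105  2.64874756  0.02868189] 10.375
[-0.14056274  2.64964341  0.03504623]
```

```bash
nproc
cat > plan.py <<'E'
import numpy as np
from scipy.spatial.transform import Rotation as R
from go import Rt,tcp
V=np.array([0,.2560,-.0120,.5229,0,-.0304,.4770,0,0,-.0004,.3374])
lo=np.array([-2.82,-.49,-1.37,0,-1.36,.23,-2.94]); hi=np.array([2.82,2.23,1.46,2.46,4.5,2,2.94])
sg=[-1,1,-1,1,-1,1,-1]
OFF=np.array([(V[0],0,V[1]),(0,V[2],V[3]),(V[4],0,0),(0,V[5],V[6]),(V[7],0,0),(V[8],V[9],V[10]),(0,0,0)])
def fkj(q):
    T=np.eye(3); p=np.zeros(3); A=[];O=[]
    for i in range(7):
        c,s=np.cos(sg[i]*q[i]),np.sin(sg[i]*q[i])
        O.append(p); A.append(sg[i]*T[:,2 if i%2==0 else 1])
        T=T@(np.array([[c,-s,0],[s,c,0],[0,0,1]]) if i%2==0 else np.array([[c,0,s],[0,1,0],[-s,0,c]]))
        p=p+T@OFF[i]
    A=np.array(A);O=np.array(O)
    J=np.r_[np.cross(A,p-O).T,A.T]
    return p,T@np.array([[0,-1,0],[1,0,0],[0,0,1.]]),J
def rlog(M):
    w=np.array([M[2,1]-M[1,2],M[0,2]-M[2,0],M[1,0]-M[0,1]])/2; s=np.linalg.norm(w); c=(np.trace(M)-1)/2
    return w*(np.arctan2(s,c)/s if s>1e-9 else 1)
def follow(q,wps,maxd=.03,maxa=6.,start=None):
    """wps list of (p,M). returns q list"""
    p,M,_=fkj(q) if start is None else (*start,0); out=[q]
    for P,N in wps:
        rv=R.from_matrix(M.T@N).as_rotvec(); n=max(1,int(np.ceil(max(np.linalg.norm(P-p)/maxd,np.degrees(np.linalg.norm(rv))/maxa))))
        for i in range(1,n+1):
            tp=p+(P-p)*i/n; tM=M@R.from_rotvec(rv*i/n).as_matrix()
            for _ in range(3):
                a,b,J=fkj(q); e=np.r_[tp-a,rlog(tM@b.T)]
                q=q+J.T@np.linalg.solve(J@J.T+1e-6*np.eye(6),e)
            out.append(q)
        p,M=P,N
    return np.array(out)
def margin(Q): return np.minimum(Q-lo,hi-Q).min(1)
TR=(.5225,-.206,.111); BX=(.556,-.0185,.003)
def boxp(x,y,z,B=BX): 
    c,s=np.cos(B[2]),np.sin(B[2]); return np.array([B[0]+c*x-s*y,B[1]+s*x+c*y,.014+z])
def task(lean,yaw=np.pi):
    L=np.radians(lean); M=Rt(yaw,L,TR[2]); N=Rt(yaw,L,BX[2])
    g=tcp([TR[0],TR[1],.057],M)
    w=[(g-.09*M[:,2],M),(g,M),(g+[0,0,.10],M)]
    # carry: origin z box coordinates -> tcp offset
    def t(x,y,z): return tcp(boxp(x,y,z+.043),N)
    w+=[((g+[0,0,.12])+[-.03,.08,0],Rt(yaw,L,.055)),(t(-.04,0,.108),N),(t(-.009,0,.06),N),(t(0,0,.036),N),(t(0,0,.028),N)]
    return w
E
cat > search.py <<'E'
from plan import *
import sys
from multiprocessing import Pool
q0=np.array([0.498,0.124,-0.006,2.243,-0.656,0.442,2.725])
def lv(yaw,lean,az):
    # lean upper end towards azimuth az (world)
    return R.from_rotvec(np.array([-np.sin(az),np.cos(az),0])*lean).as_matrix()@Rt(yaw)
def one(seed):
    r=np.random.default_rng(seed); wps=[]; rec=[]
    p,M,_=fkj(q0); wps.append((p+[-.0,0,.12],M))
    for k in range(r.integers(1,4)):
        P=np.array([r.uniform(.42,.6),r.uniform(-.35,-.1),r.uniform(.25,.42)]); yaw=np.radians(r.uniform(40,260)); ln=np.radians(r.uniform(0,45)); az=r.uniform(-np.pi,np.pi)
        wps.append((P,lv(yaw,ln,az))); rec.append((P,yaw,ln,az))
    lean=r.choice([24,26,28])
    Q=follow(q0,wps)
    m1=margin(Q[3:]).min()
    if m1<.03 : return (-1,)
    Q2=follow(Q[-1],task(lean)); m2=margin(Q2).min()
    return (min(m1,m2,.2)-.002*len(Q)*0.2,m1,m2,lean,len(Q),len(Q2),seed,Q2[-1].round(2))
if __name__=="__main__":
    with Pool() as P: o=P.map(one,range(int(sys.argv[1])),chunksize=20)
    o=[x for x in o if x[0]>-.5]; o.sort(key=lambda x:-x[0]); print(len(o))
    for x in o[:8]: print(x)
E
time python3 search.py 1500
```

```text
4
1055
(np.float64(0.04157543574159682), np.float64(0.13143726478115755), np.float64(0.05477543574159682), np.int64(24), 33, 38, 836, array([ 0.63,  0.36, -0.78,  2.22,  0.88,  0.36,  0.72]))
(np.float64(0.01831903793593495), np.float64(0.17653199917659687), np.float64(0.02991903793593495), np.int64(24), 29, 43, 603, array([ 0.58,  0.34, -0.73,  2.22,  0.84,  0.34,  0.75]))
(np.float64(0.013182893736912737), np.float64(0.3111885175063851), np.float64(0.03198289373691274), np.int64(24), 47, 33, 1367, array([ 0.56,  0.34, -0.7 ,  2.22,  0.82,  0.34,  0.77]))
(np.float64(0.009176454086710185), np.float64(0.26416241434766063), np.float64(0.015576454086710184), np.int64(24), 16, 28, 1037, array([ 0.21,  0.28, -0.3 ,  2.22,  0.45,  0.25,  1.1 ]))
(np.float64(0.00869663809851099), np.float64(0.31502095295962773), np.float64(0.01669663809851099), np.int64(24), 20, 34, 913, array([ 0.2 ,  0.28, -0.29,  2.23,  0.43,  0.25,  1.12]))
(np.float64(0.007720667751378474), np.float64(0.31502095295962773), np.float64(0.014520667751378474), np.int64(24), 17, 31, 356, array([ 0.23,  0.29, -0.32,  2.22,  0.47,  0.25,  1.08]))
(np.float64(0.007244045896237979), np.float64(0.31502095295962773), np.float64(0.01604404589623798), np.int64(24), 22, 36, 583, array([ 0.21,  0.28, -0.3 ,  2.23,  0.44,  0.25,  1.11]))
(np.float64(0.006958592663432597), np.float64(0.31502095295962773), np.float64(0.016558592663432598), np.int64(24), 24, 38, 1436, array([ 0.2 ,  0.28, -0.29,  2.23,  0.43,  0.25,  1.11]))
real	0m7.340s
user	0m26.459s
sys	0m0.106s
```

```bash
cat > search2.py <<'E'
from plan import *
import sys,pickle
from multiprocessing import Pool
from search import q0,lv
LO=np.array([.40,-.38,.26,np.radians(20),0,-np.pi]); HI=np.array([.62,-.14,.45,np.radians(300),np.radians(50),np.pi])
def ev(x):
    x,lean=x
    p,M,_=fkj(q0); wps=[(p+[0,0,.12],M)]
    for a in x: wps.append((a[:3],lv(*a[3:])))
    Q=follow(q0,wps); m1=margin(Q[3:]).min()
    if m1<.0: return m1-1
    Q2=follow(Q[-1],task(lean)); m2=margin(Q2).min()
    return min(m1,m2)-.001*len(Q)
def rnd(r): return r.uniform(LO,HI,(r.integers(1,5),6))
def climb(seed):
    r=np.random.default_rng(seed); lean=[24,25,26,27][seed%4]
    best=max(((ev((x,lean)),k,x) for k,x in ((k,rnd(r)) for k in range(60))),key=lambda t:t[0]); b,x=best[0],best[2]
    s=.25
    for k in range(200):
        y=np.clip(x+r.normal(size=x.shape)*(HI-LO)*s*(r.random(x.shape)<.5),LO,HI); v=ev((y,lean))
        if v>b: b,x=v,y
        else: s=max(.03,s*.985)
    return b,lean,x
if __name__=="__main__":
    with Pool() as P: o=P.map(climb,range(48),chunksize=1)
    o.sort(key=lambda t:-t[0]); pickle.dump(o,open("s2.pkl","wb"))
    for b,l,x in o[:6]: print(round(b,3),l,x.round(2).tolist())
E
time timeout 570 python3 search2.py
```

```text
0.029 24 [[0.44, -0.16, 0.27, 0.49, 0.67, 1.0]]
0.006 24 [[0.59, -0.14, 0.28, 2.84, 0.6, 2.15]]
0.005 24 [[0.62, -0.17, 0.37, 2.91, 0.78, 2.07]]
0.004 24 [[0.55, -0.23, 0.26, 2.55, 0.54, 1.93]]
0.004 24 [[0.6, -0.16, 0.3, 2.5, 0.52, 2.02]]
0.004 24 [[0.6, -0.22, 0.27, 2.51, 0.53, 2.09]]
real	0m59.241s
user	3m37.039s
sys	0m0.183s
```

```bash
cat > search3.py <<'E'
from plan import *
import sys,pickle
from multiprocessing import Pool
from search import q0,lv
LO=np.array([.40,-.36,.26,np.radians(-90),0,-np.pi]); HI=np.array([.62,-.14,.45,np.radians(300),np.radians(40),np.pi])
LO2=np.array([.42,-.32,.20]); HI2=np.array([.60,-.18,.32])
def interp_by(P,by0,by1,L,n=8):
    return [Rt(np.pi,L,by0+(by1-by0)*i/n) for i in range(1,n+1)]
def route(x,z,lean,flip,via=None):
    L=np.radians(lean); b0=TR[2]+flip*np.pi
    p,M,_=fkj(q0); wps=[(p+[0,0,.12],M)]
    for a in x: wps.append((a[:3],lv(*a[3:])))
    A=len(wps)
    M=Rt(np.pi,L,b0); g=tcp([TR[0],TR[1],.057],M)
    wps+=[(g-.09*M[:,2],M),(g,M),(g+[0,0,.10],M)]
    # carry: rotate by b0->BX in len(z)+1 segments ; tray grip point waypoints z
    k=len(z); N=Rt(np.pi,L,BX[2])
    prev=g+[0,0,.10]-.019*M[:,2]
    ends=[*z,np.array(boxp(-.04,-.17,.108+.043+.02))]
    for i,e in enumerate(ends):
        f0,f1=i/len(ends),(i+1)/len(ends)
        for j in range(1,5):
            by=b0+(BX[2]-b0)*(f0+(f1-f0)*j/4); Mm=Rt(np.pi,L,by)
            wps.append((tcp(prev+(e-prev)*j/4,Mm),Mm))
        prev=e
    t=lambda x,y,zz: tcp(boxp(x,y,zz+.043),N)
    wps+=[(t(-.04,0,.108),N),(t(-.009,0,.06),N),(t(0,0,.036),N),(t(0,0,.028),N)]
    return wps
def ev(x,z,lean,flip):
    Q=follow(q0,route(x,z,lean,flip)); m=margin(Q[4:])
    return m.min()-.0005*len(Q), len(Q)
def climb(seed):
    r=np.random.default_rng(seed); lean=[24,26,28][seed%3]; flip=[1,-1][(seed//3)%2]
    nx,nz=r.integers(0,3),r.integers(0,3)
    c=[]
    for k in range(40):
        x=r.uniform(LO,HI,(nx,6)); z=r.uniform(LO2,HI2,(nz,3)); c.append((ev(x,z,lean,flip)[0],k,x,z))
    b,_,x,z=max(c,key=lambda t:t[0]); s=.25
    for k in range(120):
        y=np.clip(x+r.normal(size=x.shape)*(HI-LO)*s*(r.random(x.shape)<.5),LO,HI)
        w=np.clip(z+r.normal(size=z.shape)*(HI2-LO2)*s,LO2,HI2); v=ev(y,w,lean,flip)[0]
        if v>b: b,x,z=v,y,w
        else: s=max(.03,s*.98)
    return b,lean,flip,x,z
if __name__=="__main__":
    with Pool() as P: o=P.map(climb,range(72),chunksize=1)
    o.sort(key=lambda t:-t[0]); pickle.dump(o,open("s3.pkl","wb"))
    for b,l,f,x,z in o[:8]:
        print(round(b,3),l,f,x.round(2).tolist(),z.round(2).tolist(),ev(x,z,l,f)); Q=follow(q0,route(x,z,l,f)); print("   ",Q[-1].round(2))
E
time timeout 570 python3 search3.py
```

```text
0.091 24 -1 [[0.43, -0.29, 0.27, 2.62, 0.6, 2.43]] [[0.51, -0.32, 0.2]] (np.float64(0.0912187657933623), 86)
    [ 0.64  0.36 -0.79  2.22  0.89  0.36  0.71]
0.091 24 -1 [[0.52, -0.28, 0.45, 2.04, 0.65, 2.26]] [[0.6, -0.3, 0.25], [0.56, -0.3, 0.22]] (np.float64(0.09065576019187073), 90)
    [ 0.64  0.36 -0.8   2.22  0.89  0.37  0.71]
0.089 24 -1 [[0.49, -0.21, 0.33, 2.12, 0.62, 2.36]] [[0.46, -0.27, 0.31], [0.48, -0.31, 0.22]] (np.float64(0.08910690666573808), 90)
    [ 0.64  0.36 -0.79  2.22  0.89  0.36  0.71]
0.087 24 -1 [[0.42, -0.31, 0.29, 0.38, 0.62, 2.77], [0.5, -0.24, 0.35, 0.12, 0.03, -1.71]] [[0.59, -0.27, 0.32]] (np.float64(0.08708986110271229), 97)
    [ 0.64  0.36 -0.8   2.22  0.89  0.37  0.71]
0.086 24 -1 [[0.43, -0.33, 0.39, 0.71, 0.18, 1.93], [0.58, -0.15, 0.26, -0.35, 0.7, 1.29]] [[0.59, -0.29, 0.3]] (np.float64(0.08571305272713282), 100)
    [ 0.64  0.36 -0.8   2.22  0.89  0.37  0.71]
0.082 24 -1 [[0.49, -0.28, 0.42, 1.1, 0.3, -3.14], [0.47, -0.18, 0.42, -0.81, 0.46, 2.62]] [] (np.float64(0.08171891143591417), 108)
    [ 0.64  0.36 -0.8   2.22  0.89  0.37  0.71]
0.08 24 -1 [[0.4, -0.22, 0.28, 1.12, 0.4, 2.86], [0.57, -0.24, 0.43, -0.62, 0.59, -3.14]] [[0.58, -0.18, 0.23], [0.56, -0.32, 0.28]] (np.float64(0.08025355944745696), 110)
    [ 0.64  0.36 -0.8   2.22  0.89  0.37  0.71]
0.078 24 -1 [[0.45, -0.15, 0.26, 1.3, 0.3, 3.14], [0.53, -0.23, 0.26, -1.41, 0.23, 0.12]] [[0.48, -0.32, 0.23]] (np.float64(0.0778392700621047), 115)
    [ 0.64  0.36 -0.8   2.22  0.89  0.37  0.71]
real	1m22.369s
user	5m15.054s
sys	0m0.176s
```

Run:
```python
import pickle
from search3 import *
o=pickle.load(open("s3.pkl","rb"))
for L in (26,28):
    for b,l,f,x,z in [t for t in o if t[1]==L][:2]: print(round(b,3),l,f,x.round(2).tolist(),z.round(2).tolist())
b,l,f,x,z=o[2]; W=route(x,z,l,f)
for i in range(1,len(W)+1):
    Q=follow(q0,W[:i]); print(i,W[i-1][0].round(3),Q[-1].round(2),margin(Q[-1:]).round(2),len(Q))
```

```text
0.041 26 -1 [[0.51, -0.14, 0.36, 0.98, 0.7, 1.09]] []
0.04 26 -1 [[0.54, -0.16, 0.28, 0.24, 0.59, 1.15]] [[0.45, -0.25, 0.28]]
-0.009 28 -1 [[0.4, -0.21, 0.33, 1.0, 0.45, 2.54], [0.42, -0.22, 0.31, 1.03, 0.21, -3.14]] [[0.6, -0.25, 0.25]]
-0.014 28 -1 [[0.4, -0.23, 0.34, 0.12, 0.13, 1.36]] [[0.5, -0.23, 0.25], [0.52, -0.22, 0.2]]
1 [ 0.488 -0.21   0.256] [ 0.46 -0.04  0.03  2.11 -0.41  0.71  2.44] [0.35] 5
2 [ 0.486 -0.207  0.326] [ 0.74 -0.19 -0.57  2.11  0.38  0.71  0.48] [0.3] 16
3 [ 0.551 -0.203  0.122] [ 0.58  0.68 -0.57  1.49  0.41  1.51 -1.54] [0.49] 36
4 [ 0.515 -0.207  0.04 ] [ 0.6   0.72 -0.55  1.63  0.45  1.34 -1.57] [0.66] 40
5 [ 0.515 -0.207  0.14 ] [ 0.62  0.61 -0.58  1.57  0.39  1.49 -1.52] [0.51] 44
6 [ 0.499 -0.226  0.179] [ 0.66  0.53 -0.63  1.61  0.46  1.51 -1.29] [0.49] 47
7 [ 0.483 -0.245  0.218] [ 0.71  0.44 -0.68  1.65  0.52  1.51 -1.05] [0.49] 50
8 [ 0.468 -0.263  0.257] [ 0.78  0.34 -0.73  1.7   0.56  1.48 -0.78] [0.52] 53
9 [ 0.453 -0.281  0.296] [ 0.87  0.23 -0.77  1.74  0.56  1.41 -0.48] [0.59] 56
10 [ 0.462 -0.29   0.273] [ 0.92  0.2  -0.79  1.83  0.59  1
[... 200 characters left out ...]
0.204] [ 1.13  0.17 -0.85  2.03  0.59  0.76  0.48] [0.43] 68
14 [ 0.497 -0.282  0.195] [ 1.2   0.15 -0.92  2.07  0.51  0.65  0.77] [0.39] 71
15 [ 0.506 -0.251  0.186] [ 1.28  0.16 -1.    2.11  0.39  0.57  1.09] [0.34] 74
16 [ 0.516 -0.22   0.177] [ 1.38  0.19 -1.11  2.12  0.3   0.53  1.4 ] [0.26] 77
17 [ 0.524 -0.189  0.168] [ 1.45  0.27 -1.22  2.12  0.27  0.54  1.65] [0.15] 80
18 [ 0.524 -0.019  0.148] [ 1.01  0.16 -1.14  2.23  0.41  0.46  1.15] [0.23] 86
19 [ 0.555 -0.019  0.1  ] [ 0.76  0.3  -0.92  2.21  0.73  0.41  0.86] [0.18] 88
20 [ 0.564 -0.018  0.076] [ 0.67  0.35 -0.82  2.21  0.85  0.38  0.75] [0.15] 89
21 [ 0.564 -0.018  0.068] [ 0.64  0.36 -0.79  2.22  0.89  0.36  0.71] [0.13] 90
```

Run:
```python
import pickle
from search3 import *
from go import calls
o=pickle.load(open("s3.pkl","rb"))
b,l,f,x,z=o[2]; print(x.tolist()); W=route(x,z,l,f)
np.set_printoptions(suppress=True)
pickle.dump(W,open("W.pkl","wb"))
calls([(p,M,.15) for p,M in W[:3]],maxd=.05)
```

```text
[[0.48579622102685494, -0.2068760221170579, 0.3256633013394251, 2.123057292166111, 0.624847787597378, 2.360622244237182]]
-0.187 -0.003 -0.353 0 0 0 0.15; -0.374 -0.007 -0.706 0 0 0 0.15
-0.187 -0.003 -0.353 0 0 0 0.15; -0.226 0.001 -0.431 0.036 -0.014 0.079 0.15; -0.264 0.005 -0.509 0.073 -0.029 0.158 0.15; -0.303 0.009 -0.588 0.109 -0.043 0.237 0.15; -0.342 0.013 -0.666 0.145 -0.058 0.316 0.15; -0.38 0.017 -0.744 0.182 -0.072 0.395 0.15; -0.419 0.021 -0.822 0.218 -0.087 0.473 0.15; -0.458 0.025 -0.901 0.254 -0.101 0.552 0.15
-0.045 0.01 -0.074 0.036 -0.014 0.079 0.15; 0.016 0.03 0.065 0.085 -0.015 0.159 0.15; 0.077 0.05 0.204 0.133 -0.015 0.238 0.15; 0.137 0.07 0.342 0.182 -0.015 0.318 0.15; 0.198 0.09 0.481 0.23 -0.015 0.398 0.15; 0.259 0.11 0.62 0.279 -0.015 0.477 0.15; 0.32 0.13 0.759 0.327 -0.015 0.557 0.15; 0.381 0.15 0.898 0.376 -0.015 0.636 0.15
0.088 0.023 0.123 0.049 -0.001 0.079 0.15; 0.177 0.046 0.245 0.099 -0.002 0.158 0.15; 0.265 0.069 0.368 0.148 -0.003 0.237 0.15; 0.354 0.091 0.49 0.197 -0.004 0.317 0.15; 0.442 0.114 0.613 0.246 -0.005 0.396 0.15; 0.531 0.137 0.736 0.296 -0.006 0.475 0.15; 0.619 0.16 0.858 0.345 -0.007 0.554 0.15
25 rows
```

Call:
arm_command(steps="-0.187 0 -0.353 0 0 0 0.15; -0.374 -0.007 -0.706 0 0 0 0.15")

```text
time: 10.62
eef_pos: [0.4876, -0.2085, 0.213]
tool_rot: [-0.148, 2.655, 0.035]
force: [0.7, 0.0, 0.3]
gripper_width: 0.0363
```

Call:
arm_command(steps="-0.187 -0.003 -0.353 0 0 0 0.15; -0.226 0 -0.43 0.036 -0.014 0.08 0.15; -0.264 0.005 -0.51 0.073 -0.029 0.158 0.15; -0.303 0.009 -0.588 0.109 -0.043 0.237 0.15; -0.342 0.013 -0.666 0.145 -0.058 0.316 0.15; -0.38 0.017 -0.744 0.182 -0.072 0.395 0.15; -0.419 0.021 -0.822 0.218 -0.087 0.473 0.15; -0.458 0.025 -0.9 0.254 -0.101 0.552 0.15")

```text
time: 11.62
eef_pos: [0.4862, -0.206, 0.3133]
tool_rot: [1.08, 2.303, -0.19]
force: [-0.5, -0.0, 0.3]
gripper_width: 0.036
```

Call:
arm_command(steps="-0.045 0.01 -0.074 0.036 -0.014 0.079 0.15; 0.016 0.03 0.065 0.085 -0.015 0.159 0.15; 0.077 0.05 0.204 0.133 -0.015 0.238 0.15; 0.137 0.07 0.342 0.182 -0.015 0.318 0.15; 0.198 0.09 0.481 0.23 -0.015 0.398 0.15; 0.259 0.11 0.62 0.279 -0.015 0.477 0.15; 0.32 0.13 0.759 0.327 -0.015 0.557 0.15; 0.381 0.15 0.898 0.376 -0.015 0.636 0.15")

```text
time: 12.62
eef_pos: [0.5188, -0.2029, 0.2192]
tool_rot: [2.345, 1.443, -0.475]
force: [0.1, -0.4, 0.3]
gripper_width: 0.0364
```

Run:
```python
import pickle
from search3 import *
from go import calls
from h import sense
W=pickle.load(open("W.pkl","rb")); s=sense(); print(s["q"].round(2),s["eef_pos"])
calls([(p,M,.15) for p,M in W[2:3]],maxd=.05)
```

```text
[ 0.61  0.35 -0.74  1.81  0.71  1.33 -0.85] [ 0.51875124 -0.20293751  0.21918433]
0.083 0.026 0.118 0.049 -0.001 0.079 0.15; 0.166 0.051 0.236 0.097 -0.002 0.159 0.15; 0.249 0.077 0.354 0.146 -0.003 0.238 0.15; 0.332 0.102 0.473 0.194 -0.003 0.318 0.15; 0.414 0.128 0.591 0.243 -0.004 0.397 0.15; 0.497 0.153 0.709 0.292 -0.005 0.477 0.15; 0.58 0.179 0.827 0.34 -0.006 0.556 0.15
7 rows
```

Call:
arm_command(steps="0.083 0.026 0.118 0.049 0 0.079 0.15; 0.166 0.051 0.236 0.097 0 0.159 0.15; 0.249 0.077 0.354 0.146 0 0.238 0.15; 0.332 0.102 0.473 0.194 0 0.318 0.15; 0.414 0.128 0.591 0.243 -0.004 0.397 0.15; 0.497 0.153 0.709 0.292 -0.005 0.477 0.15; 0.58 0.179 0.827 0.34 -0.006 0.556 0.15; 0.58 0.179 0.827 0.34 -0.006 0.556 0.15")

```text
time: 13.62
eef_pos: [0.5501, -0.2054, 0.1213]
tool_rot: [3.043, 0.171, -0.65]
force: [0.9, 0.4, -0.1]
gripper_width: 0.036
```

Run:
```python
import pickle
from go import *
from fit0 import box
W=pickle.load(open("W.pkl","rb")); s=sense(); print(s["q"].round(2),s["eef_pos"],s["tool_rot"],R.from_matrix(W[2][1]).as_rotvec())
p=read_camera("wrist"); save(p,"i_wrist"); pickle.dump(p,open("i.pkl","wb"))
v=(.5225,-.206,.111)
c=[(a,b,32) for a in(-56,56) for b in (-71,71)]+[(a,b,54) for a in (-30,30) for b in (-6,6)]+[(0,0,43)]
print(np.c_[np.array(c),proj(p,box(v,c)).round(1)])
calls([(W[3][0]+(W[2][0]-W[3][0])*.3,W[3][1],.15),(W[3][0],W[3][1],.15)],maxd=.03)
```

```text
[ 0.57  0.68 -0.55  1.49  0.4   1.5  -1.53] [ 0.55011104 -0.20540911  0.12132469] [ 3.04340042  0.17149039 -0.64973247] [ 3.04588434  0.16922036 -0.6474227 ]
[[-56.  -71.   32.  331.2 236.6]
 [-56.   71.   32.  172.2 236.6]
 [ 56.  -71.   32.  359.5 123.2]
 [ 56.   71.   32.  141.9 123. ]
 [-30.   -6.   54.  259.  236.2]
 [-30.    6.   54.  243.7 236.2]
 [ 30.   -6.   54.  259.9 175.3]
 [ 30.    6.   54.  241.5 175.3]
 [  0.    0.   43.  251.2 198.2]]
0.004 -0.004 0.21 0.001 0 0.001 0.15; 0.007 -0.009 0.421 0.001 0 0.002 0.15; 0.011 -0.013 0.631 0.002 0 0.002 0.15; 0.011 -0.014 0.901 0.002 0 0.002 0.15
4 rows
```

View pics/i_wrist.png

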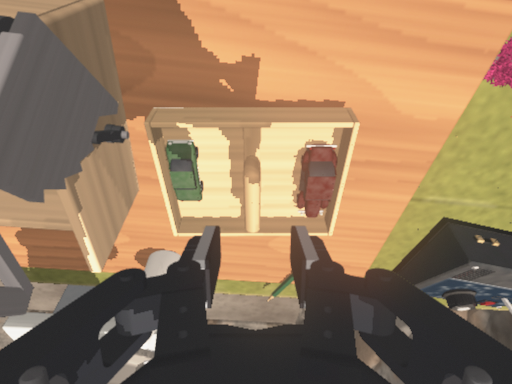

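Run:
```python
from h import *
import pickle; p=pickle.load(open("i.pkl","rb")); save(p,"i2",(135,90,370,250),3.3)
```

```text
(no output)
```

View pics/i2.png

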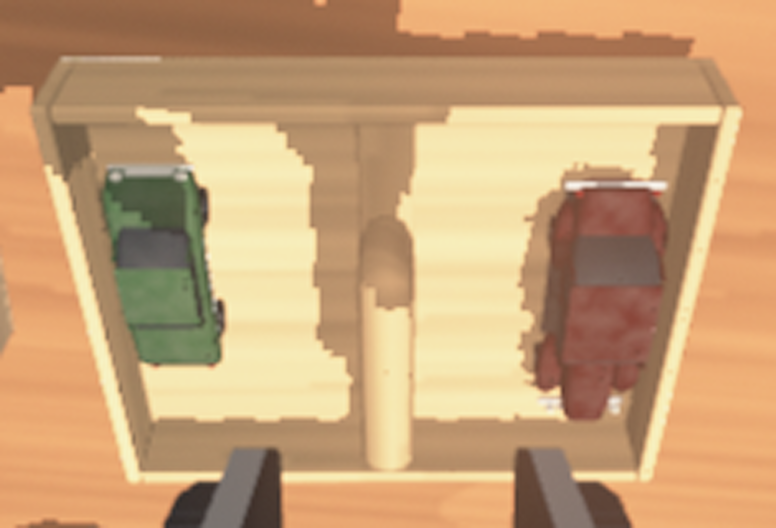

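Run:
```python
from go import *
from fit0 import box
from scipy.optimize import least_squares
import pickle; p=pickle.load(open("i.pkl","rb"))
P=[(-56,-71,32),(-56,71,32),(56,-71,32),(56,71,32)]; uv=np.array([(332,235.7),(174.4,236),(360.2,123.3),(145,122.3)])
f2=lambda v:(proj(p,box(v[:3],np.array(P)+[0,0,v[3]]))-uv)
r2=least_squares(lambda v:f2(v).ravel(),(.521,-.206,.106,0)); print(r2.x); print(f2(r2.x).round(1))
f=lambda v:f2([*v,0]); r=least_squares(lambda v:f(v).ravel(),(.521,-.206,.106)); print(r.x); print(f(r.x).round(1))
```

```text
[ 0.52175381 -0.20735676  0.10992564 -1.89855416]
[[-0.1  0. ]
 [-0.3 -0.4]
 [ 0.2 -0.2]
 [ 0.   0.5]]
[ 0.52279439 -0.2072545   0.10992961]
[[ 0.6  0.9]
 [-0.9  0.4]
 [ 1.4 -0.2]
 [-1.2  0.4]]
```

Call:
arm_command(steps="0.01 -0.007 0.3 0 0 0 0.15; 0.01 -0.007 0.55 0 0 0 0.15; 0.01 -0.007 0.75 0 0 0 0.15; 0.01 -0.007 0.9 0 0 0 0.15; 0.01 -0.007 0.9 0 0 0 0.15")

```text
time: 14.3
eef_pos: [0.5148, -0.2072, 0.0405]
tool_rot: [3.042, 0.175, -0.647]
force: [-0.1, 0.1, 0.0]
gripper_width: 0.036
```

Run:
```python
from go import *
import pickle
W=pickle.load(open("W.pkl","rb"))
s=sense(); print(s["q"].round(2),s["eef_pos"],W[3][0],s["force"],s["ft_torque"],s["gripper_width"])
p=read_camera("wrist"); save(p,"j_wrist")
```

```text
[ 0.59  0.72 -0.53  1.63  0.44  1.34 -1.56] [ 0.51477846 -0.20720037  0.0404623 ] [ 0.51481956 -0.20685605  0.03964264] [-0.08139333  0.06204703  0.01935873] [ 0.06100095 -0.39391793  0.05018751] 0.035984933247651084
```

View pics/j_wrist.png

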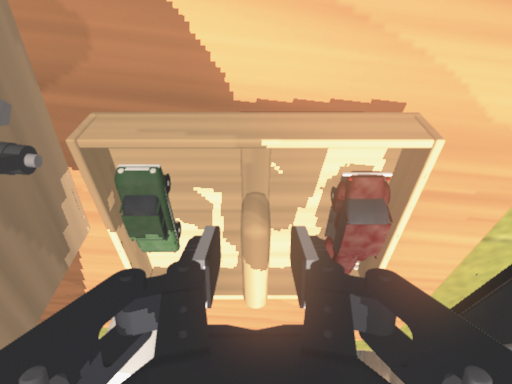

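Fingers straddle the fin, centred (fin at col ~257, pads at 218/297). Close.

Call:
arm_command(steps="0 0 0 0 0 0 1; 0 0 0 0 0 0 1; 0 0 0 0 0 0 1; 0 0 0 0 0 0 1")

```text
time: 14.85
eef_pos: [0.5168, -0.2072, 0.042]
tool_rot: [3.043, 0.173, -0.641]
force: [2.7, -0.6, 5.6]
gripper_width: 0.0111
```

Run:
```python
from go import *
from search3 import interp_by,route
from plan import *
s=sense(); q=np.array(s["q"]); print(q.round(2),s["eef_pos"],s["force"],s["gripper_width"],s["tool_rot"])
```

```text
[ 0.59  0.72 -0.53  1.62  0.44  1.34 -1.56] [ 0.51680362 -0.20723002  0.04195542] [ 2.69496352 -0.58184256  5.62376242] 0.01106147430877882 [ 3.04285861  0.1734376  -0.64121668]
```

Run:
```python
from go import *
import pickle
W=pickle.load(open("W.pkl","rb"))
s=sense(); M=R.from_rotvec([3.042,.175,-.647]).as_matrix(); p=np.array([.5148,-.2072,.0405])
calls([(p+[0,0,.1],M,1)],start=(p,M),maxd=.03)
```

```text
-0.102 0.001 -0.228 0 0 0 1; -0.204 0.001 -0.457 0 0 0 1; -0.305 0.002 -0.685 0 0 0 1; -0.407 0.003 -0.913 0 0 0 1
4 rows
```

Call:
arm_command(steps="-0.02 0 -0.046 0 0 0 1; -0.06 0 -0.137 0 0 0 1; -0.102 0 -0.228 0 0 0 1; -0.204 0 -0.457 0 0 0 1; -0.305 0 -0.685 0 0 0 1; -0.407 0 -0.913 0 0 0 1; -0.407 0 -0.913 0 0 0 1")

```text
time: 15.72
eef_pos: [0.5168, -0.2072, 0.143]
tool_rot: [3.042, 0.173, -0.638]
force: [0.3, 0.1, -2.5]
gripper_width: 0.0114
```

Run:
```python
from go import *
import pickle
s=sense(); print(s["q"].round(2),s["eef_pos"],s["force"],s["ft_torque"],s["gripper_width"],s["tool_rot"])
p=read_camera("side"); save(p,"k_side",(230,60,390,260),3);pickle.dump(p,open("k_side.pkl","wb"))
p=read_camera("wrist"); save(p,"k_wrist"); pickle.dump(p,open("k.pkl","wb"))
```

```text
[ 0.61  0.6  -0.56  1.57  0.38  1.49 -1.51] [ 0.51679251 -0.20720785  0.14295304] [ 0.29578768  0.12853338 -2.45192939] [ 0.11225013 -0.66541564 -0.0369128 ] 0.011386721390107584 [ 3.04247185  0.17260304 -0.63790953]
```

View pics/k_side.png

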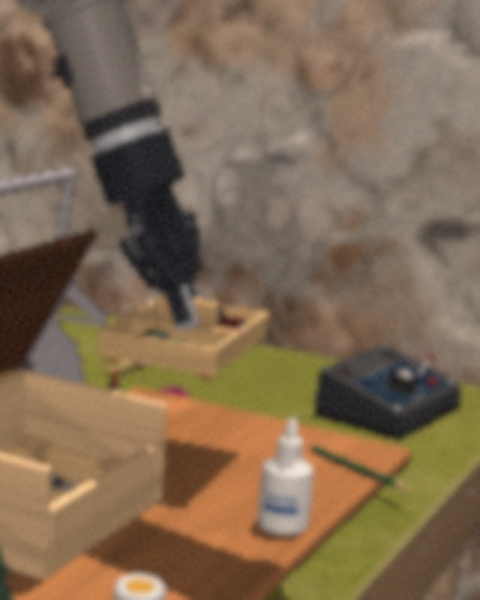

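View pics/k_wrist.png

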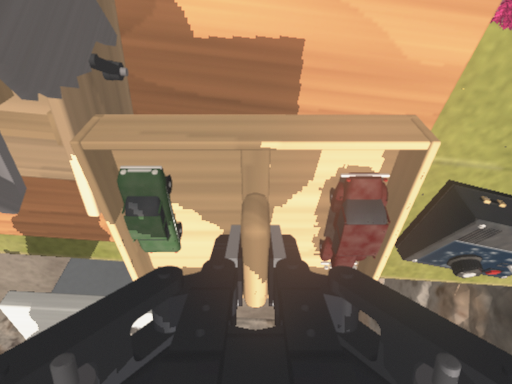

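Run:
```python
import cv2
im=cv2.imread("pics/f_wrist.png")[70:230,185:275]
cv2.imwrite("pics/f2.png",cv2.resize(im[:, :],None,fx=3.7,fy=3.7,interpolation=cv2.INTER_CUBIC))
from h import *
import pickle
p=pickle.load(open("g.pkl","rb")); M=R.from_rotvec([-0.13646513,2.65253025,0.03612106]).as_matrix()
print((M.T@(p["xyz"]-np.array([0.48686577,-0.20966698,0.14923072]))).round(4),(R.from_matrix(M.T)*R.from_rotvec(p["orientation"])).as_rotvec())
p=pickle.load(open("k.pkl","rb")); s=sense();M=R.from_rotvec(s["tool_rot"]).as_matrix()
print((M.T@(p["xyz"]-s["eef_pos"])).round(4),(R.from_matrix(M.T)*R.from_rotvec(p["orientation"])).as_rotvec(),p["fovy"],p["cx"],p["cy"])
```

```text
[ 0.07   -0.0003 -0.1424] [-0.21883716 -0.21885158  1.56011948]
[ 0.0696  0.0004 -0.1436] [-0.21646454 -0.21590168  1.56054935] 65.37302712893145 255.06425827601095 187.8961113978318
```

View pics/f2.png

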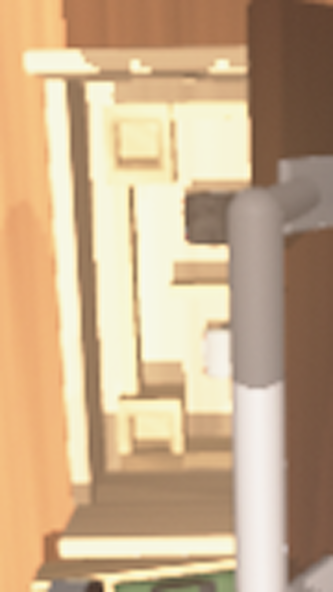

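Run:
```python
from h import *
Mc=R.from_rotvec([-0.2180,-0.2175,1.5603]); M=R.from_rotvec([-2.2293074,-2.21022775,0.00345293])
p=dict(fovy=65.373,cx=255.064,cy=187.896,xyz=np.array([0.55507562,-0.02067132,0.34032194])+M.as_matrix()@[.0698,0,-.143],orientation=(M*Mc).as_rotvec())
U=lambda u,v:(185+u/3.7,70+v/3.7)
a=unproj(p,[U(140,142),U(152,428)],.05); print(a, (a[0]+a[1])/2+[.044,0,0], a[0]-a[1])
B=(.556,-.0185,.003)
from fit0 import box
for P in [(-44,58,36),(-44,-58,36),(-75,90,55),(-75,-90,55),(-75,90,90),(-75,-90,90),(-67,82,55),(-67,-82,55)]:
    u=proj(p,box(B,P))[0]; print(P,((u-[185,70])*3.7).round(0))
```

```text
[[ 0.50971904  0.04191417  0.05      ]
 [ 0.51026797 -0.07038922  0.05      ]] [ 0.5539935  -0.01423752  0.05      ] [-0.00054893  0.11230338  0.        ]
(-44, 58, 36) [146. 149.]
(-44, -58, 36) [157. 443.]
(-75, 90, 55) [49. 58.]
(-75, -90, 55) [ 78. 534.]
(-75, 90, 90) [29. 52.]
(-75, -90, 90) [ 63. 568.]
(-67, 82, 55) [73. 82.]
(-67, -82, 55) [ 97. 515.]
```

Run:
```python
from h import *
import pickle
t=read_camera("top"); pickle.dump(t,open("l_top.pkl","wb")); save(t,"l_top",(235,130,345,230),7)
s=read_camera("side"); pickle.dump(s,open("l_side.pkl","wb")); save(s,"l_side",(185,150,295,260),5.4)
from fit0 import box
B=(.556,-.0185,.003)
for P in [(-44,58,36),(-44,-58,36),(-75,90,55),(-75,-90,55),(-75,90,90),(-75,-90,90),(-67,82,90),(-67,-82,90)]:
    print(P,((proj(t,box(B,P))[0]-[235,130])*7).round(0),((proj(s,box(B,P))[0]-[185,150])*5.4).round(0))
```

```text
(-44, 58, 36) [206. 472.] [310. 433.]
(-44, -58, 36) [533. 469.] [453. 348.]
(-75, 90, 55) [114. 553.] [327. 436.]
(-75, -90, 55) [635. 548.] [545. 305.]
(-75, 90, 90) [111. 540.] [328. 357.]
(-75, -90, 90) [653. 535.] [549. 236.]
(-67, 82, 90) [135. 516.] [323. 346.]
(-67, -82, 90) [628. 511.] [525. 237.]
```

View pics/l_top.png

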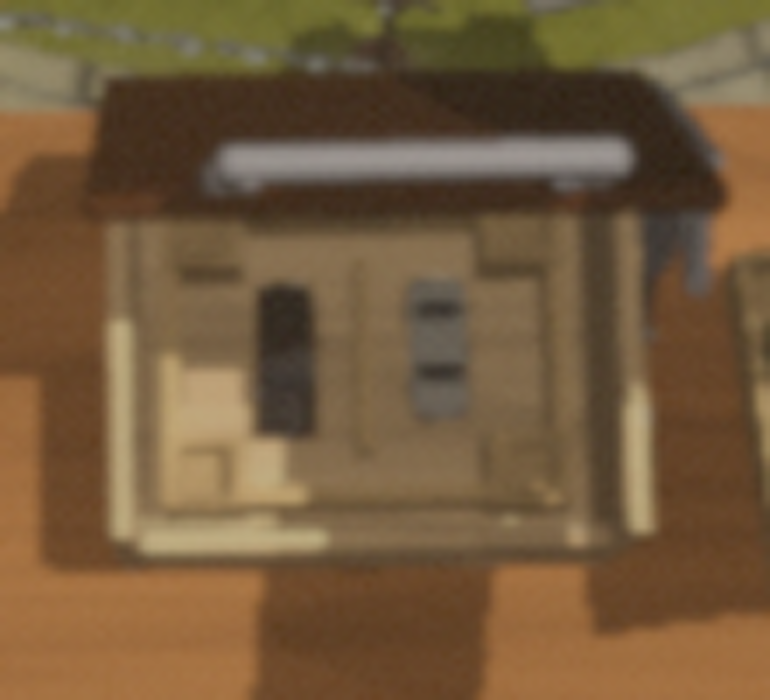

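View pics/l_side.png

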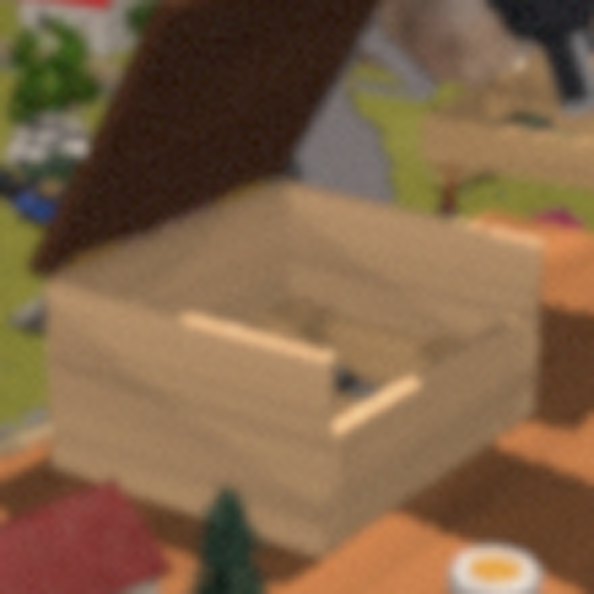

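```bash
cat > carry.py <<'E'
from plan import *
from go import calls
from h import sense
import pickle
BX=(.5565,-.0185,.003); L=np.radians(24); b0=.1105-np.pi; OFF_=np.array([.0057,0,.028])  # in frame by (by=0 upper end to -x)
def pose(x,y,z,by): # tray origin world -> tcp pose
    c,s=np.cos(by),np.sin(by); return (np.array([x+c*OFF_[0],y+s*OFF_[0],z+OFF_[2]]),Rt(np.pi,L,by))
def bp(x,y,z): return boxp(x,y,z,BX)
def seq():
    zs=[np.array([.5225,-.2067,.115])]; ends=[np.array([.46,-.275,.24]),np.array([.485,-.31,.17]),bp(-.045,-.185,.125)]
    out=[]; prev=zs[0]
    fr=[0,.40,.72,1.0]
    for i,e in enumerate(ends):
        for j in range(1,5):
            f=fr[i]+(fr[i+1]-fr[i])*j/4; q=prev+(e-prev)*j/4; out.append(pose(*q,b0+(BX[2]-b0)*f))
        prev=e
    out.append(pose(*bp(-.045,-.09,.125),BX[2]))
    out.append(pose(*bp(-.045,0,.115),BX[2]))
    return out
def seat():
    return [pose(*bp(x,0,z),BX[2]) for x,z in [(-.03,.09),(-.010,.062),(-.008,.045),(0,.040),(0,.034),(0,.028)]]
if __name__=="__main__":
    s=sense(); q=np.array(s["q"]); W=seq()+seat()
    print(fkj(q)[0],pose(.5225,-.2067,.115,b0)[0], R.from_matrix(pose(0,0,0,b0)[1]).as_rotvec(),s["tool_rot"])
    for i in range(1,len(W)+1):
        Q=follow(q,W[:i]); print(i,W[i-1][0].round(3),Q[-1].round(2),margin(Q).min().round(2),len(Q))
    calls([(*w,1) for w in seq()],maxd=.045)
E
python3 carry.py
```

```text
[ 0.51459132 -0.20706449  0.13982407] [ 0.51683476 -0.20732857  0.143     ] [ 3.04602612  0.16846439 -0.64745284] [ 3.04246781  0.17369558 -0.64808888]
1 [ 0.502 -0.226  0.174] [ 0.64  0.53 -0.62  1.62  0.48  1.5  -1.26] 0.5 4
2 [ 0.487 -0.245  0.206] [ 0.7   0.44 -0.67  1.69  0.55  1.46 -0.99] 0.5 7
3 [ 0.473 -0.263  0.237] [ 0.78  0.33 -0.73  1.76  0.6   1.39 -0.69] 0.5 10
4 [ 0.459 -0.281  0.268] [ 0.89  0.21 -0.78  1.83  0.59  1.28 -0.34] 0.5 13
5 [ 0.466 -0.289  0.25 ] [ 0.95  0.18 -0.8   1.9   0.61  1.12 -0.12] 0.5 16
6 [ 0.474 -0.298  0.233] [ 1.02  0.16 -0.82  1.97  0.61  0.97  0.13] 0.49 19
7 [ 0.481 -0.306  0.216] [ 1.09  0.15 -0.83  2.02  0.58  0.81  0.4 ] 0.44 22
8 [ 0.489 -0.314  0.198] [ 1.18  0.17 -0.86  2.05  0.53  0.67  0.72] 0.41 25
9 [ 0.496 -0.287  0.19 ] [ 1.25  0.16 -0.93  2.08  0.43  0.6   0.98] 0.37 28
10 [ 0.504 -0.259  0.183] [ 1.33  0.17 -1.01  2.11  0.33  0.55  1.26] 0.32 31
11 [ 0.511 -0.231  0.175] [ 1.41  0.21 -1.11  2.12  0.26  0.53  1.51] 0.26 34
12 [ 0.518 -0.204  0.167] [ 1.47  0.27 -1.21  2.12  0.24  0.54  1.72] 0.16 37
13 [ 0.517 -0.109  0.167] [ 
[... 991 characters left out ...]
2 0 -0.229 1; -0.127 0.126 0.173 -0.134 0 -0.3 1; -0.114 0.178 0.263 -0.165 0 -0.371 1; -0.1 0.229 0.352 -0.196 0 -0.441 1; -0.086 0.28 0.442 -0.228 0 -0.512 1; -0.071 0.329 0.531 -0.259 0 -0.582 1
-0.014 0.008 0.102 -0.031 0 -0.071 1; 0.086 0.117 0.1 -0.059 0 -0.132 1; 0.186 0.226 0.098 -0.086 0 -0.194 1; 0.286 0.335 0.096 -0.114 0 -0.256 1; 0.387 0.444 0.093 -0.141 0 -0.318 1; 0.488 0.552 0.09 -0.169 0 -0.379 1; 0.59 0.66 0.088 -0.196 0 -0.441 1; 0.693 0.767 0.084 -0.224 0 -0.503 1
-0.002 0.142 0.044 -0.027 0 -0.062 1; 0.028 0.457 0.03 -0.027 0 -0.062 1; 0.059 0.772 0.016 -0.027 0 -0.062 1
0 0.317 0 0 0 0 1; 0.014 0.617 0.03 0 0 0 1; 0.027 0.917 0.061 0 0 0 1
0.014 0.3 0.03 0 0 0 1
30 rows
```

```bash
sed -i 's/L=np.radians(24)/L=np.radians(23.7)/' carry.py; python3 carry.py | tail -8
```

```text
20 [ 0.562 -0.018  0.07 ] [ 0.66  0.36 -0.82  2.21  0.88  0.38  0.72] 0.12 52
-0.139 0.088 -0.126 -0.038 0.002 -0.087 1; -0.277 0.175 -0.253 -0.076 0.004 -0.175 1; -0.417 0.259 -0.361 -0.115 0.004 -0.263 1; -0.557 0.343 -0.47 -0.154 0.004 -0.351 1; -0.695 0.426 -0.579 -0.193 0.004 -0.44 1; -0.833 0.508 -0.688 -0.232 0.004 -0.528 1; -0.97 0.589 -0.798 -0.271 0.004 -0.616 1
-0.163 -0.03 -0.099 -0.039 0 -0.088 1; -0.152 0.022 -0.009 -0.07 0 -0.159 1; -0.141 0.075 0.082 -0.101 0 -0.23 1; -0.128 0.126 0.172 -0.132 0 -0.301 1; -0.116 0.178 0.262 -0.163 0 -0.371 1; -0.102 0.229 0.352 -0.194 0 -0.442 1; -0.088 0.28 0.441 -0.225 0 -0.513 1; -0.074 0.329 0.531 -0.256 0 -0.584 1
-0.014 0.008 0.102 -0.031 0 -0.071 1; 0.085 0.117 0.1 -0.058 0 -0.133 1; 0.185 0.226 0.099 -0.085 0 -0.195 1; 0.286 0.335 0.097 -0.113 0 -0.256 1; 0.386 0.444 0.095 -0.14 0 -0.318 1; 0.488 0.552 0.093 -0.167 0 -0.38 1; 0.59 0.66 0.091 -0.194 0 -0.442 1; 0.692 0.767 0.088 -0.221 0 -0.504 1
-0.003 0.142 0.043 -0.027 0 -0.062 1; 0.028 0.457 0.03 -0.027 0 -0.062 1; 0.059 0.772 0.017 -0.027 0 -0.062 1
0 0.317 0 0 0 0 1; 0.013 0.617 0.031 0 0 0 1; 0.027 0.917 0.061 0 0 0 1
0.013 0.3 0.031 0 0 0 1
30 rows
```

Call:
arm_command(steps="-0.139 0.088 -0.126 -0.038 0.002 -0.087 1; -0.277 0.175 -0.253 -0.076 0.004 -0.175 1; -0.417 0.259 -0.361 -0.115 0.004 -0.263 1; -0.557 0.343 -0.47 -0.154 0.004 -0.351 1; -0.695 0.426 -0.579 -0.193 0.004 -0.44 1; -0.833 0.508 -0.688 -0.232 0.004 -0.528 1; -0.97 0.589 -0.798 -0.271 0.004 -0.616 1")

```text
time: 16.8
eef_pos: [0.4653, -0.2714, 0.2525]
tool_rot: [2.388, 1.594, -0.502]
force: [0.3, -1.4, -1.9]
gripper_width: 0.0112
```

Call:
arm_command(steps="-0.163 -0.03 -0.1 -0.039 0 -0.088 1; -0.152 0.022 -0.01 -0.07 0 -0.159 1; -0.141 0.075 0.082 -0.101 0 -0.23 1; -0.128 0.126 0.172 -0.132 0 -0.301 1; -0.116 0.178 0.262 -0.163 0 -0.371 1; -0.102 0.229 0.352 -0.194 0 -0.442 1; -0.088 0.28 0.441 -0.225 0 -0.513 1; -0.074 0.329 0.531 -0.256 0 -0.584 1")

```text
time: 17.8
eef_pos: [0.4843, -0.3098, 0.206]
tool_rot: [1.282, 2.45, -0.269]
force: [0.8, -1.1, -3.0]
gripper_width: 0.0113
```

Run:
```python
from carry import *
s=sense(); q=np.array(s["q"]); print(q.round(2),s["eef_pos"],s["gripper_width"],s["force"])
W=seq()[7:]
print(W[0][0], margin(follow(q,W+seat())).min())
calls([(*w,1) for w in W],maxd=.045)
```

```text
[ 1.14  0.16 -0.85  2.03  0.55  0.74  0.56] [ 0.48429544 -0.30982959  0.20598635] 0.011295372739103977 [ 0.76595362 -1.11856747 -3.00747607]
[ 0.48877667 -0.31426928  0.198     ] 0.11915101448825349
-0.025 0.012 0.098 -0.031 -0.001 -0.069 1; 0.074 0.121 0.097 -0.058 -0.001 -0.131 1; 0.173 0.231 0.096 -0.085 -0.002 -0.192 1; 0.274 0.34 0.094 -0.112 -0.002 -0.254 1; 0.374 0.449 0.092 -0.139 -0.002 -0.316 1; 0.475 0.557 0.09 -0.166 -0.002 -0.378 1; 0.577 0.666 0.088 -0.194 -0.002 -0.44 1; 0.679 0.773 0.086 -0.221 -0.002 -0.502 1
-0.003 0.142 0.043 -0.027 0 -0.062 1; 0.028 0.457 0.03 -0.027 0 -0.062 1; 0.059 0.772 0.017 -0.027 0 -0.062 1
0 0.317 0 0 0 0 1; 0.013 0.617 0.031 0 0 0 1; 0.027 0.917 0.061 0 0 0 1
0.013 0.3 0.031 0 0 0 1
15 rows
```

Run:
```python
from carry import *
import pickle
from h import unproj
t=pickle.load(open("l_top.pkl","rb"))
for z in(.1,.13,.16): print(z,unproj(t,(235+700/7,130+292/7),z)-[.5565,-.0185,0.014])
s=sense(); q=np.array(s["q"])
W=seq()[8:11]; X=-.075
ends=[pose(*(np.array([.485,-.31,.17])+(bp(X,-.185,.125)-[.485,-.31,.17])*f),b0+(BX[2]-b0)*(.72+.28*f)) for f in (.25,.5,.75,1)]
W=ends+[pose(*bp(X,-.09,.125),BX[2]),pose(*bp(X,0,.115),BX[2]),pose(*bp(-.05,0,.10),BX[2])]
for i in range(1,len(W)+1):
    Q=follow(q,W[:i]); print(W[i-1][0].round(3),Q[-1].round(2),margin(Q).min().round(2))
print(margin(follow(q,W+seat()[1:])).min())
calls([(*w,1) for w in W],maxd=.045)
pickle.dump(W,open("W2.pkl","wb"))
```

```text
0.1 [[ 0.00806724 -0.10972596  0.086     ]]
0.13 [[ 0.00121252 -0.10358612  0.116     ]]
0.16 [[-0.00564219 -0.09744627  0.146     ]]
[ 0.489 -0.287  0.19 ] [ 1.27  0.14 -0.93  2.09  0.4   0.59  1.01] 0.36
[ 0.489 -0.259  0.183] [ 1.37  0.14 -1.02  2.13  0.26  0.54  1.33] 0.31
[ 0.488 -0.231  0.175] [ 1.47  0.15 -1.12  2.15  0.14  0.52  1.64] 0.25
[ 0.488 -0.204  0.167] [ 1.56  0.2  -1.23  2.17  0.07  0.52  1.89] 0.14
[ 0.487 -0.109  0.167] [ 1.52  0.06 -1.34  2.24 -0.04  0.48  1.79] 0.03
[ 0.487 -0.019  0.157] [ 1.36  0.02 -1.41  2.28  0.08  0.44  1.46] -0.04
[ 0.512 -0.019  0.142] [ 1.27  0.28 -1.46  2.25  0.68  0.53  0.91] -0.09
-0.0856710367624447
0.071 0.056 0.026 -0.028 -0.001 -0.064 1; 0.142 0.113 0.052 -0.057 -0.001 -0.128 1; 0.212 0.169 0.079 -0.085 -0.002 -0.192 1; 0.332 0.247 0.069 -0.112 -0.002 -0.254 1; 0.452 0.325 0.059 -0.139 -0.002 -0.316 1; 0.573 0.403 0.048 -0.166 -0.002 -0.378 1; 0.694 0.48 0.037 -0.194 -0.002 -0.44 1; 0.815 0.557 0.027 -0.221 -0.002 -0.502 1
0.031 0.138 0.029 -0.027 0 -0.062 1; 0.062 0.453 0.015 -0.027 0 -0.062 1; 0.093 0.768 0.002 -0.027 0 -0.062 1
0 0.317 0 0 0 0 1; 0.013 0.617 0.031 0 0 0 1; 0.027 0.917 0.061 0 0 0 1
0.013 0.3 0.031 0 0 0 1; -0.155 0.3 0.268 0 0 0 1
16 rows
```

Run:
```python
from carry import *
import pickle
s=sense(); q=np.array(s["q"])
A=np.array([.485,-.31,.17])
for X,Z in [(-.06,.15),(-.06,.14),(-.055,.15),(-.055,.16),(-.05,.16)]:
    E=bp(X,-.185,Z)
    W=[pose(*(A+(E-A)*f),b0+(BX[2]-b0)*(.72+.28*f)) for f in (.25,.5,.75,1)]
    W+=[pose(*bp(X,-.09,Z),BX[2]),pose(*bp(X,0,Z-.01),BX[2]),pose(*bp(-.04,0,.105),BX[2])]+seat()[1:]
    Q=follow(q,W); print(X,Z,margin(Q).min().round(3),Q[:,2].min(),Q[:,5].min(),Q[-1].round(2))
    if X==-.055 and Z==.16: pickle.dump(W,open("W2.pkl","wb"))
W=pickle.load(open("W2.pkl","rb")); calls([(*w,1) for w in W[:6]],maxd=.045)
```

```text
-0.06 0.15 -0.123 -1.4933104196570273 0.4232766289570245 [ 0.75  0.4  -0.94  2.21  0.96  0.42  0.65]
-0.06 0.14 0.006 -1.3644305242839627 0.39990994741910435 [ 0.71  0.38 -0.88  2.21  0.92  0.4   0.69]
-0.055 0.15 -0.026 -1.3960181230813256 0.40635705397199134 [ 0.72  0.38 -0.9   2.21  0.93  0.41  0.68]
-0.055 0.16 -0.063 -1.4329086789068348 0.4014496632626835 [ 0.71  0.38 -0.88  2.21  0.92  0.4   0.69]
-0.05 0.16 -0.065 -1.4346214786364857 0.4103951080005996 [ 0.73  0.38 -0.9   2.21  0.94  0.41  0.67]
0.05 0.07 0.003 -0.028 -0.001 -0.064 1; 0.101 0.14 0.007 -0.057 -0.001 -0.128 1; 0.151 0.21 0.01 -0.085 -0.002 -0.192 1; 0.241 0.309 -0.035 -0.112 -0.002 -0.254 1; 0.33 0.407 -0.079 -0.139 -0.002 -0.316 1; 0.42 0.505 -0.124 -0.166 -0.002 -0.378 1; 0.511 0.603 -0.169 -0.194 -0.002 -0.44 1; 0.602 0.701 -0.215 -0.221 -0.002 -0.502 1
-0.009 0.14 -0.002 -0.027 0 -0.062 1; 0.022 0.455 -0.015 -0.027 0 -0.062 1; 0.053 0.77 -0.029 -0.027 0 -0.062 1
0 0.317 0 0 0 0 1; 0.013 0.617 0.031 0 0 0 1; 0.027 0.917 0.061 0 0 0 1
0.013 0.3 0.031 0 0 0 1
15 rows
```

```bash
cat > s4.py <<'E'
from carry import *
from multiprocessing import Pool
import sys
q0=np.array([1.139,.16,-.85,2.03,.55,.74,.56])
def build(v,A=np.array([.4786,-.310,.178]),f0=.72):
    # v: per mid: x,y,z,frac ; X,Z1,Z2
    mids=v[:-3].reshape(-1,4); X,Z1,Z2=v[-3:]; W=[]; prev=A; f=f0
    pts=[(m[:3],m[3]) for m in mids]+[(bp(X,-.185,Z1),1.0)]
    for e,g in pts:
        n=max(2,int(np.ceil(abs(g-f)*180/15)))
        for j in range(1,n+1): W.append(pose(*(prev+(e-prev)*j/n),b0+(BX[2]-b0)*(f+(g-f)*j/n)))
        prev,f=e,g
    W+=[pose(*bp(X,-.09,Z1),BX[2]),pose(*bp(X,0,Z2),BX[2]),pose(*bp(-.04,0,.105),BX[2])]+seat()[1:]
    return W
def ev(v):
    Q=follow(q0,build(v),maxd=.04,maxa=8.); return margin(Q).min()-.0004*len(Q)
def climb(seed):
    r=np.random.default_rng(seed); k=seed%3
    LO=np.r_[np.tile([.42,-.36,.13,.3],k),-.085,.125,.11]; HI=np.r_[np.tile([.62,-.24,.30,1.15],k),-.063,.16,.14]
    c=max(((lambda v:(ev(v),i,v))(r.uniform(LO,HI)) for i in range(25)),key=lambda t:t[0]); b,x=c[0],c[2]; s=.25
    for i in range(120):
        y=np.clip(x+r.normal(size=len(x))*(HI-LO)*s,LO,HI); w=ev(y)
        if w>b: b,x=w,y
        else: s=max(.03,s*.97)
    return b,x
if __name__=="__main__":
    with Pool() as P: o=P.map(climb,range(36),chunksize=1)
    o.sort(key=lambda t:-t[0])
    for b,x in o[:5]: Q=follow(q0,build(x)); print(round(b,3),x.round(3).tolist(),len(Q),Q[-1].round(2),Q[:,2].min().round(2))
    pickle.dump(o,open("s4.pkl","wb"))
E
time timeout 500 python3 s4.py
```

```text
0.152 [0.483, -0.281, 0.283, 0.844, -0.068, 0.138, 0.128] 28 [ 0.65  0.36 -0.81  2.21  0.87  0.37  0.73] -1.19
0.152 [0.477, -0.295, 0.251, 0.863, -0.067, 0.133, 0.122] 30 [ 0.65  0.36 -0.81  2.21  0.87  0.37  0.73] -1.19
0.151 [0.51, -0.28, 0.281, 0.815, -0.063, 0.125, 0.134] 28 [ 0.65  0.36 -0.81  2.21  0.87  0.37  0.73] -1.19
0.15 [0.471, -0.246, 0.228, 0.775, -0.076, 0.134, 0.121] 30 [ 0.65  0.35 -0.8   2.21  0.86  0.37  0.74] -1.18
0.15 [0.42, -0.24, 0.13, 0.739, -0.073, 0.155, 0.113] 29 [ 0.65  0.36 -0.81  2.21  0.87  0.37  0.73] -1.19
real	0m13.118s
user	0m49.450s
sys	0m0.111s
```

Run:
```python
from s4 import *
s=sense(); q=np.array(s["q"]); x=np.array([0.477,-0.295,0.24,0.863,-0.067,0.135,0.122])
W=build(x)
for i in range(1,len(W)+1):
    Q=follow(q,W[:i]); print(i,W[i-1][0].round(3),Q[-1].round(2),margin(Q).min().round(2),len(Q))
Q=follow(q,W,maxd=.01,maxa=2); print(margin(Q).min(),Q[:,2].min())
calls([(*w,1) for w in W[:-5]],maxd=.045)
```

```text
1 [ 0.482 -0.306  0.237] [ 1.34  0.08 -0.93  2.03  0.23  0.67  1.22] 0.42 5
2 [ 0.482 -0.297  0.268] [ 1.44  0.02 -0.95  1.99 -0.02  0.72  1.67] 0.42 8
3 [ 0.489 -0.251  0.222] [ 1.42  0.06 -0.99  2.08 -0.08  0.63  1.86] 0.38 11
4 [ 0.496 -0.204  0.177] [ 1.39  0.14 -1.03  2.14 -0.06  0.54  2.  ] 0.31 14
5 [ 0.495 -0.109  0.177] [ 1.29  0.03 -1.11  2.22 -0.1   0.51  1.84] 0.24 18
6 [ 0.495 -0.019  0.164] [ 1.15  0.02 -1.2   2.26  0.07  0.46  1.46] 0.17 22
7 [ 0.522 -0.019  0.147] [ 1.02  0.16 -1.15  2.23  0.41  0.46  1.15] 0.16 24
8 [ 0.552 -0.019  0.104] [ 0.79  0.29 -0.95  2.21  0.71  0.43  0.88] 0.16 26
9 [ 0.554 -0.019  0.087] [ 0.72  0.32 -0.88  2.22  0.79  0.4   0.81] 0.16 27
10 [ 0.562 -0.018  0.082] [ 0.7   0.34 -0.86  2.2   0.82  0.4   0.78] 0.16 28
11 [ 0.562 -0.018  0.076] [ 0.68  0.35 -0.84  2.21  0.84  0.39  0.75] 0.16 29
12 [ 0.562 -0.018  0.07 ] [ 0.66  0.36 -0.82  2.21  0.87  0.38  0.73] 0.15 30
0.13865946806575727 -1.197940231673737
-0.028 0.002 -0.101 -0.029 -0.001 -0.065 1; -0.056 0.004 -0.201 -0.058 -0.001 -0.13 1; -0.084 0.007 -0.302 -0.086 -0.002 -0.195 1; -0.113 0.03 -0.458 -0.114 -0.002 -0.258 1; -0.143 0.054 -0.614 -0.142 -0.002 -0.322 1; 0.106 0.215 -0.475 -0.168 -0.002 -0.382 1; 0.355 0.377 -0.336 -0.195 -0.002 -0.443 1; 0.605 0.538 -0.197 -0.221 -0.002 -0.503 1
0.083 0.236 0.212 -0.027 0 -0.061 1; 0.113 0.551 0.199 -0.027 0 -0.061 1; 0.143 0.866 0.186 -0.027 0 -0.061 1
0 0.317 0 0 0 0 1; 0.017 0.617 0.04 0 0 0 1; 0.035 0.917 0.079 0 0 0 1
0.017 0.3 0.04 0 0 0 1; -0.161 0.3 0.304 0 0 0 1
16 rows
```

Call:
arm_command(steps="-0.028 0 -0.1 -0.029 0 -0.065 1; -0.056 0.004 -0.2 -0.058 0 -0.13 1; -0.084 0.007 -0.302 -0.086 -0.002 -0.195 1; -0.113 0.03 -0.458 -0.114 -0.002 -0.258 1; -0.143 0.054 -0.614 -0.142 -0.002 -0.322 1; 0.106 0.215 -0.475 -0.168 -0.002 -0.382 1; 0.355 0.377 -0.336 -0.195 -0.002 -0.443 1; 0.605 0.538 -0.197 -0.221 -0.002 -0.503 1")

```text
time: 18.8
eef_pos: [0.4924, -0.2264, 0.1994]
tool_rot: [0.139, 2.725, -0.03]
force: [0.4, -0.4, -3.3]
gripper_width: 0.011
```

Run:
```python
from s4 import *
s=sense(); q=np.array(s["q"]); print(s["time"],q.round(2),s["eef_pos"],s["gripper_width"]); x=np.array([0.477,-0.295,0.24,0.863,-0.067,0.135,0.122])
W=build(x)[3:]
Q=follow(q,W,maxd=.01,maxa=2); print(margin(Q).min(),Q[:,2].min(),len(W))
calls([(*w,1) for w in W[:3]],maxd=.045)
```

```text
18.8 [ 1.41  0.1  -1.01  2.11 -0.08  0.58  1.94] [ 0.4924195  -0.22643982  0.19941778] 0.011007039119990226
0.1398744054011211 -1.2054845123685047 9
0.081 0.23 0.209 -0.027 0 -0.061 1; 0.111 0.545 0.196 -0.027 0 -0.061 1; 0.142 0.86 0.182 -0.027 0 -0.061 1
0 0.317 0 0 0 0 1; 0.017 0.617 0.04 0 0 0 1; 0.035 0.917 0.079 0 0 0 1
0.017 0.3 0.04 0 0 0 1
7 rows
```

Call:
arm_command(steps="0.08 0.1 0.209 -0.027 0 -0.061 1; 0.081 0.23 0.209 -0.027 0 -0.061 1; 0.111 0.545 0.196 -0.027 0 -0.061 1; 0.142 0.86 0.182 -0.027 0 -0.061 1")

```text
time: 19.3
eef_pos: [0.4975, -0.1402, 0.1794]
tool_rot: [0.003, 2.725, -0.002]
force: [1.0, 0.2, -2.0]
gripper_width: 0.0111
```

Call:
arm_command(steps="0 0.317 0 0 0 0 1; 0.017 0.617 0.04 0 0 0 1; 0.035 0.917 0.08 0 0 0 1; 0.035 0.917 0.08 0 0 0 1")

```text
time: 19.8
eef_pos: [0.4973, -0.0468, 0.1703]
tool_rot: [-0.006, 2.725, -0.003]
force: [0.3, -0.1, -3.7]
gripper_width: 0.0113
```

Run:
```python
from s4 import *
from h import *
s=sense(); q=np.array(s["q"]); print(s["time"],q.round(2),s["eef_pos"],s["gripper_width"]); x=np.array([0.477,-0.295,0.24,0.863,-0.067,0.135,0.122])
W=build(x)[5:]; print(W[0][0],R.from_matrix(W[0][1]).as_rotvec(),s["tool_rot"])
Q=follow(q,W,maxd=.01,maxa=2); print(margin(Q).min(),Q[:,2].min(),len(W))
calls([(*w,1) for w in W[:3]],maxd=.03)
p=read_camera("wrist"); save(p,"m_wrist"); pickle.dump((p,s),open("m.pkl","wb"))
p=read_camera("top"); save(p,"m_top",(225,120,345,240),6)
p=read_camera("side"); save(p,"m_side",(180,100,340,260),4.5)
```

```text
19.8 [ 1.19  0.01 -1.17  2.25 -0.    0.47  1.6 ] [ 0.49728323 -0.04681805  0.17034033] 0.01126666905505106
[ 0.49520028 -0.0186839   0.164     ] [-4.09192340e-03  2.72794689e+00  8.58574740e-04] [-0.00559823  2.72494421 -0.00304522]
0.1391696472917948 -1.2011049551509387 7
0.043 0.282 0.049 -0.002 0.002 0.001 1; -0.046 0.282 0.182 -0.002 0.002 0.001 1; -0.135 0.282 0.314 -0.002 0.002 0.001 1; -0.185 0.283 0.571 -0.002 0.002 0.001 1; -0.235 0.283 0.829 -0.002 0.002 0.001 1
5 rows
```

View pics/m_wrist.png

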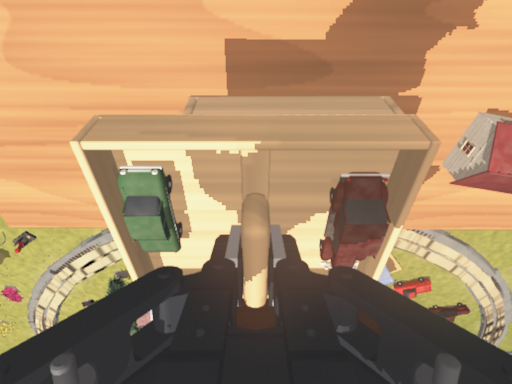

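View pics/m_side.png

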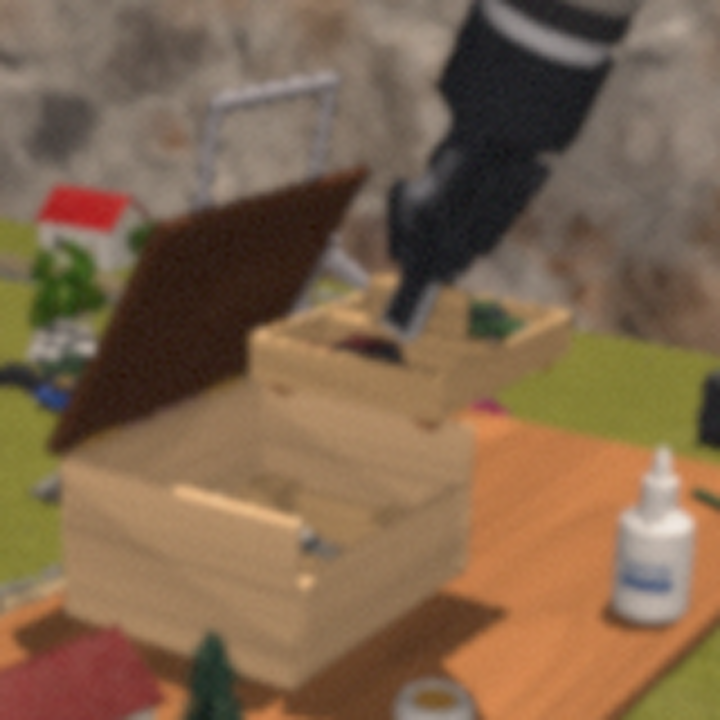

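Call:
arm_command(steps="0.043 0.28 0.05 -0.002 0.002 0 1; 0.043 0.28 0.05 -0.002 0.002 0 1; 0.043 0.28 0.05 -0.002 0.002 0 1")

```text
time: 20.32
eef_pos: [0.496, -0.023, 0.164]
tool_rot: [0.002, 2.727, 0.001]
force: [0.1, -0.4, -2.4]
gripper_width: 0.0111
```

Run:
```python
from s4 import *
from h import *
p=read_camera("wrist"); s=sense(); save(p,"n_wrist",(60,70,460,300),2); pickle.dump((p,s),open("n.pkl","wb"))
p2=read_camera("top"); save(p2,"n_top",(225,120,345,240),6)
q=np.array(s["q"]); print(s["time"],q.round(2),s["eef_pos"],s["tool_rot"]); 
P=[(-75,90,55),(-75,-90,55),(-75,90,90),(-75,-90,90),(-75,90,0),(-75,-90,0)]
from fit0 import box
print(((proj(p,box(BX,P))-[60,70])*2).round(0))
```

```text
20.375 [ 1.15  0.02 -1.19  2.26  0.07  0.46  1.47] [ 0.49601583 -0.02318491  0.16401612] [2.48156868e-03 2.72701418e+00 1.30768291e-03]
[[647. 115.]
 [158. 118.]
 [683. 168.]
 [125. 171.]
 [606.  55.]
 [195.  57.]]
```

View pics/n_wrist.png

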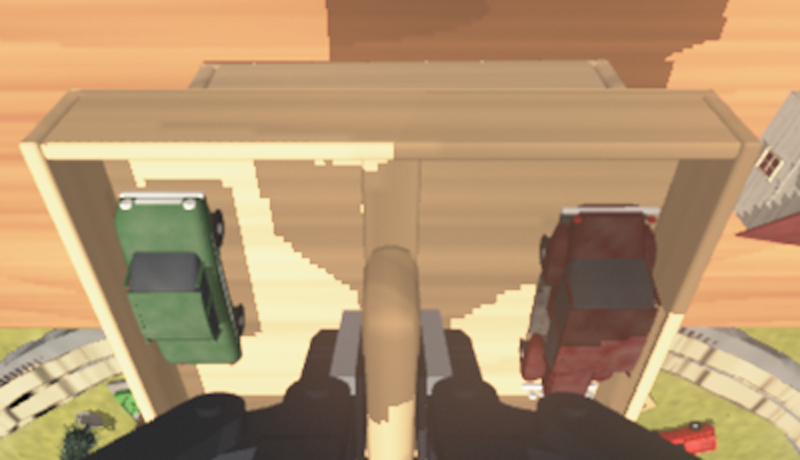

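View pics/n_top.png

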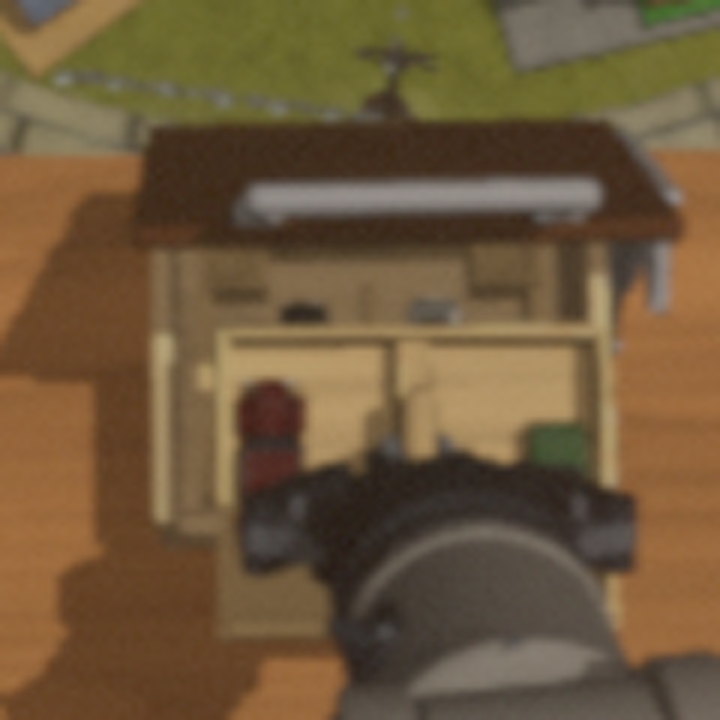

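Run:
```python
from s4 import *
from h import *
from scipy.optimize import least_squares
p,s=pickle.load(open("n.pkl","rb"))
e=np.array(s["eef_pos"]); by=0.0
U=lambda u,v:np.array((60+u/2,70+v/2))
# tray: fit x,y,yaw,z from 3 corners+ bottom
P=np.array([(-56,-71,32),(-56,71,32),(-56,-71,8),(-56,71,8)])/1000.; uv=np.array([U(22,145),U(757,145),U(75,91),U(712,91)])
def W(v,P): c,q=np.cos(v[2]),np.sin(v[2]); return np.c_[v[0]+c*P[:,0]-q*P[:,1],v[1]+q*P[:,0]+c*P[:,1],v[3]+P[:,2]]
r=least_squares(lambda v:(proj(p,W(v,P))-uv).ravel(),(.49,-.023,0,.136)); print("tray",r.x,r.fun.round(1)); print("tcp-tray",e-r.x[[0,1,3]])
PB=np.array([(-75,-90,0),(-75,90,0)])/1000.; uvb=np.array([U(206,62),U(605,61)])
r=least_squares(lambda v:(proj(p,W(v,PB))-uvb).ravel(),(.556,-.0185,0,.014)); print("box",r.x,r.fun.round(1))
r=least_squares(lambda v:(proj(p,W([*v,.014],PB))-uvb).ravel(),(.556,-.0185,0)); print("box z fix",r.x,r.fun.round(1))
```

```text
tray [ 0.49107429 -0.02309379 -0.00255108  0.1343669 ] [ 0.7  0.5  1.3  0.5 -0.6 -0.6 -1.7 -0.5]
tcp-tray [ 4.94153871e-03 -9.11182809e-05  2.96492156e-02]
box [ 5.61696173e-01 -1.61664146e-02  4.60148476e-04  8.30435066e-03] [-0.  0.  0.  0.]
box z fix [ 5.59672870e-01 -1.63387126e-02  6.19903622e-05] [-2.1  0.5  2.1  0.5]
```

Run:
```python
from h import *
import pickle
t=pickle.load(open("l_top.pkl","rb"))
U=lambda u,v:(225+u/6,120+v/6)
print(unproj(t,[U(217,327),U(613,324)],.167), unproj(t,[U(217,327),U(613,324)],.167).mean(0))
# walls in l_top: outer left/right
L=lambda u,v:(235+u/7,130+v/7)
a=unproj(t,[L(108,540),L(655,533)],.104); print(a,a.mean(0),a[0]-a[1])
a=unproj(t,[L(108,300),L(648,300)],.104); print(a,a.mean(0),a[0]-a[1])
save(t,"l_top2",(240,180,340,215),7.8)
```

```text
[[ 0.54419979  0.04656757  0.167     ]
 [ 0.54428115 -0.09727289  0.167     ]] [ 0.54424047 -0.02535266  0.167     ]
[[ 0.48069355  0.07226881  0.104     ]
 [ 0.48188085 -0.10927057  0.104     ]] [ 0.4812872  -0.01850088  0.104     ] [-0.0011873   0.18153937  0.        ]
[[ 0.56233502  0.07220149  0.104     ]
 [ 0.56101974 -0.10980891  0.104     ]] [ 0.56167738 -0.01880371  0.104     ] [0.00131527 0.1820104  0.        ]
```

View pics/l_top2.png

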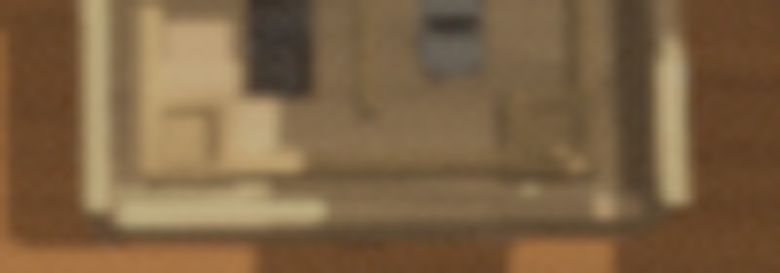

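```bash
sed -i 's/BX=(.5565,-.0185,.003)/BX=(.5575,-.0168,.002)/; s/OFF_=np.array(\[.0057,0,.028\])/OFF_=np.array([.0054,0,.028])/' carry.py
python3 - <<'E'
from carry import *
s=sense(); q=np.array(s["q"]); print(s["eef_pos"],s["tool_rot"])
W=[pose(*bp(x,0,z),BX[2]) for x,z in [(-.045,.105),(-.012,.070),(-.009,.050),(-.003,.044)]]
for w in W: Q=follow(q,[w]); print(w[0],Q[-1].round(2))
Q=follow(q,W); print(margin(Q).min())
calls([(*w,1) for w in W],maxd=.025)
E
```

```text
[ 0.49600183 -0.0231875   0.16400414] [2.57711936e-03 2.72705223e+00 1.31014589e-03]
[ 0.51790008 -0.0168792   0.147     ] [ 1.08  0.16 -1.21  2.24  0.43  0.47  1.13]
[ 0.55090001 -0.0168132   0.112     ] [ 0.83  0.29 -0.99  2.2   0.69  0.45  0.9 ]
[ 0.55390001 -0.0168072   0.092     ] [ 0.75  0.32 -0.91  2.21  0.77  0.41  0.81]
[ 0.5599    -0.0167952  0.086    ] [ 0.72  0.34 -0.89  2.21  0.81  0.41  0.78]
0.1624203179130037
-0.066 0.032 0.122 0 0 -0.001 1; -0.132 0.063 0.244 0 0.001 -0.002 1; -0.212 0.064 0.471 0 0.001 -0.002 1; -0.293 0.064 0.697 0 0.001 -0.002 1; -0.24 0.064 0.892 0 0.001 -0.002 1; -0.271 0.064 0.971 0 0.001 -0.002 1
6 rows
```

Call:
arm_command(steps="-0.066 0.032 0.122 0 0 0 1; -0.132 0.063 0.244 0 0 0 1; -0.212 0.064 0.471 0 0 0 1; -0.293 0.064 0.697 0 0 0 1; -0.24 0.064 0.892 0 0 0 1; -0.24 0.064 0.892 0 0 0 1; -0.24 0.064 0.892 0 0 0 1")

```text
time: 21.3
eef_pos: [0.554, -0.0158, 0.0924]
tool_rot: [0.001, 2.727, 0.002]
force: [0.1, 1.1, -2.7]
gripper_width: 0.011
```

Run:
```python
from carry import *
from h import *
p=read_camera("wrist");  save(p,"o_wrist",(60,30,460,300),2)
s=sense(); q=np.array(s["q"]); print(s["time"],q.round(2),s["eef_pos"],s["tool_rot"],s["force"])
pickle.dump((p,s),open("o.pkl","wb"))
e=np.array(s["eef_pos"])-OFF_; print("tray in box", e-bp(0,0,0))
t=read_camera("top"); save(t,"o_top",(235,140,345,240),7)
sd=read_camera("side"); save(sd,"o_side",(180,100,340,260),4.5)
```

```text
21.35 [ 0.73  0.31 -0.9   2.21  0.76  0.4   0.82] [ 0.55422362 -0.01580254  0.09271807] [6.27252600e-04 2.72589543e+00 1.64597712e-03] [-0.12790701  0.38224058 -1.81484381]
tray in box [-0.00867638  0.00099746  0.05071807]
```

View pics/o_wrist.png

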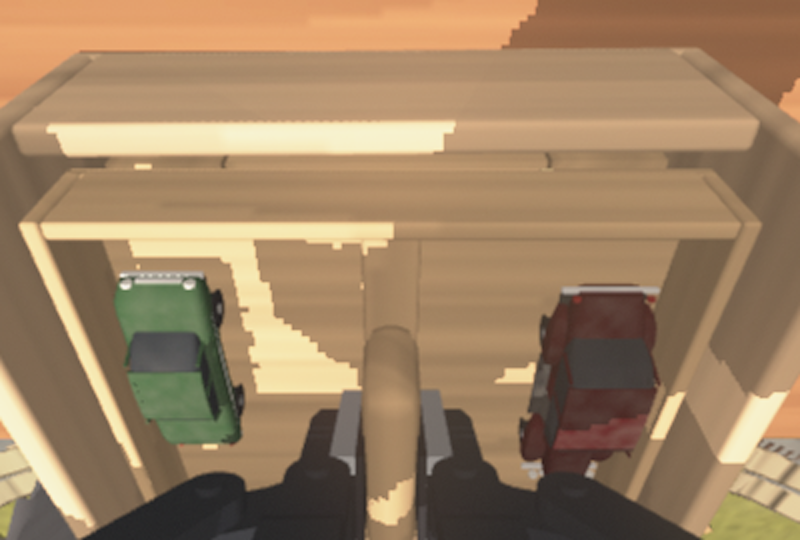

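View pics/o_top.png

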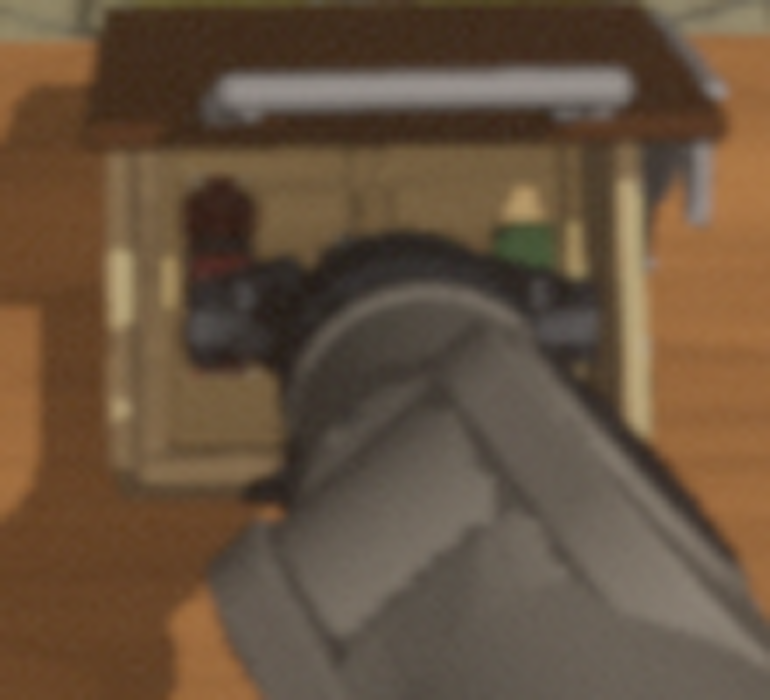

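View pics/o_side.png

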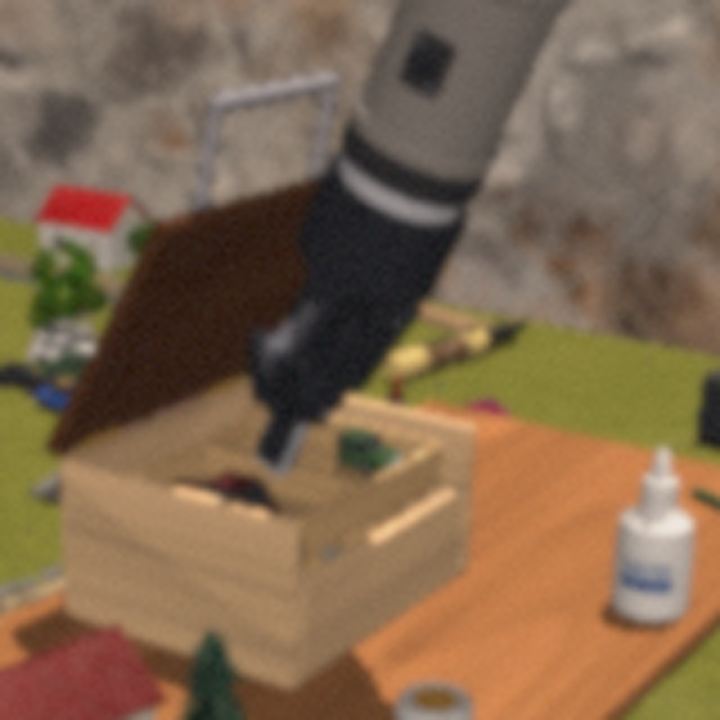

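Run:
```python
from carry import *
from h import *
from scipy.optimize import least_squares
p,s=pickle.load(open("o.pkl","rb"))
U=lambda u,v:np.array((60+u/2,30+v/2))
def W(v,P): c,q=np.cos(v[2]),np.sin(v[2]); P=np.array(P)/1000.; return np.c_[v[0]+c*P[:,0]-q*P[:,1],v[1]+q*P[:,0]+c*P[:,1],v[3]+P[:,2]]
def fit(P,uv,z=None):
    if z is None: r=least_squares(lambda v:(proj(p,W(v,P))-uv).ravel(),(.55,-.02,0,.03))
    else: r=least_squares(lambda v:(proj(p,W([*v,z],P))-uv).ravel(),(.55,-.02,0))
    print(r.x.round(4),r.fun.round(1))
fit([(-56,-71,32),(-56,71,32),(-56,-71,8),(-56,71,8)],np.array([U(22,228),U(757,228),U(75,173),U(712,171)]))
fit([(-75,-90,0),(-75,90,0)],np.array([U(82,52),U(697,50)]))
fit([(-75,-90,0),(-75,90,0)],np.array([U(82,52),U(697,50)]),.014)
print("pred box pts",((proj(p,W([*BX,.014],[(-75,-90,0),(-75,90,0),(-75,-90,55),(-75,90,55),(-67,-82,55),(-67,82,55)]))-[60,30])*2).round(0))
```

```text
[ 5.495e-01 -1.580e-02 -1.000e-04  6.300e-02] [ 0.6  0.4  1.4 -0.1 -0.6 -0.5 -1.7  0.2]
[ 0.5601 -0.016   0.0021  0.0103] [-0.  0.  0.  0.]
[ 0.5595 -0.016   0.0021] [-2.9  0.9  2.9  0.9]
pred box pts [[ 71.  46.]
 [702.  44.]
 [-34. 122.]
 [806. 119.]
 [ 19. 156.]
 [754. 154.]]
```

```bash
sed -i 's/BX=(.5575,-.0168,.002)/BX=(.5575,-.0162,.002)/' carry.py
python3 - <<'E'
from carry import *
s=sense(); q=np.array(s["q"]); print(s["eef_pos"],s["tool_rot"],R.from_matrix(Rt(np.pi,L,.002)).as_rotvec())
W=[pose(*bp(x,0,z),BX[2]) for x,z in [(-.005,.046),(0,.042),(0,.038),(0,.034),(0,.031),(0,.028)]]
Q=follow(q,W); print(margin(Q).min())
calls([(*w,1) for w in W],maxd=.025)
E
```

```text
[ 0.55421777 -0.01588989  0.09283083] [4.46153278e-04 2.72564043e+00 1.07471924e-03] [-2.72794932e-03  2.72794841e+00  5.72383240e-04]
0.14760281115472332
-0.014 -0.003 0.059 0 0.001 -0.001 1; -0.044 -0.003 0.116 0 0.001 -0.001 1; -0.028 -0.003 0.152 0 0.001 -0.001 1; -0.011 -0.003 0.189 0 0.001 -0.001 1; 0.001 -0.003 0.216 0 0.001 -0.001 1; 0.013 -0.003 0.244 0 0.001 -0.001 1
6 rows
```

Call:
arm_command(steps="-0.014 -0.003 0.06 0 0.001 0 1; -0.044 -0.003 0.116 0 0.001 0 1; -0.044 -0.003 0.116 0 0.001 0 1; -0.036 -0.003 0.134 0 0.001 0 1; -0.028 -0.003 0.152 0 0.001 0 1; -0.028 -0.003 0.152 0 0.001 0 1")

```text
time: 22.2
eef_pos: [0.5621, -0.0157, 0.0788]
tool_rot: [-0.001, 2.729, 0.002]
force: [-0.1, 0.2, -2.6]
gripper_width: 0.0111
```

Run:
```python
from carry import *
s=sense(); q=np.array(s["q"]); print(s["time"],s["eef_pos"],s["tool_rot"],s["force"],s["ft_torque"]); print("tray in box",np.array(s["eef_pos"])-OFF_-bp(0,0,0))
```

```text
22.2 [ 0.56212456 -0.01567963  0.07878003] [-7.26682890e-04  2.72938251e+00  1.94653813e-03] [-0.12595295  0.24086467 -2.64624787] [0.02611741 0.65606131 0.02613026]
tray in box [-0.00077544  0.00052037  0.03678003]
```

Call:
arm_command(steps="0.006 -0.003 0.03 0 0 0 1; 0.006 -0.003 0.03 0 0 0 1; 0.014 -0.003 0.05 0 0 0 1; 0.014 -0.003 0.05 0 0 0 1")

```text
time: 22.7
eef_pos: [0.5631, -0.016, 0.0738]
tool_rot: [-0.001, 2.729, 0.002]
force: [0.1, 0.3, -2.7]
gripper_width: 0.0109
```

Run:
```python
from carry import *
s=sense(); q=np.array(s["q"]); print(s["time"],s["eef_pos"],s["tool_rot"],s["force"],s["ft_torque"]); print("tray in box",np.array(s["eef_pos"])-OFF_-bp(0,0,0))
```

```text
22.7 [ 0.56309553 -0.0160154   0.07377369] [-6.11418264e-04  2.72898892e+00  1.98945510e-03] [ 0.10694264  0.33480943 -2.74822974] [-0.00800904  0.59634264  0.02187601]
tray in box [0.00019553 0.0001846  0.03177369]
```

Call:
arm_command(steps="0.008 0 0.018 0 0 0 1; 0.008 0 0.018 0 0 0 1; 0.016 0 0.036 0 0 0 1; 0.016 0 0.036 0 0 0 1")

```text
time: 23.2
eef_pos: [0.5632, -0.016, 0.0701]
tool_rot: [-0.001, 2.729, 0.002]
force: [-0.4, 0.2, -0.7]
gripper_width: 0.0109
```

Run:
```python
from carry import *
from h import *
s=sense(); q=np.array(s["q"]); print(s["time"],s["eef_pos"],s["tool_rot"],s["force"],s["ft_torque"]); print("tray in box",np.array(s["eef_pos"])-OFF_-bp(0,0,0))
p=read_camera("wrist");  save(p,"p_wrist",(60,30,460,300),2)
```

```text
23.2 [ 0.56324339 -0.01601211  0.07008571] [-7.24104845e-04  2.72852121e+00  1.73696393e-03] [-0.36277538  0.24559245 -0.7287368 ] [ 0.00473254  0.56644981 -0.01221896]
tray in box [0.00034339 0.00018789 0.02808571]
```

View pics/p_wrist.png

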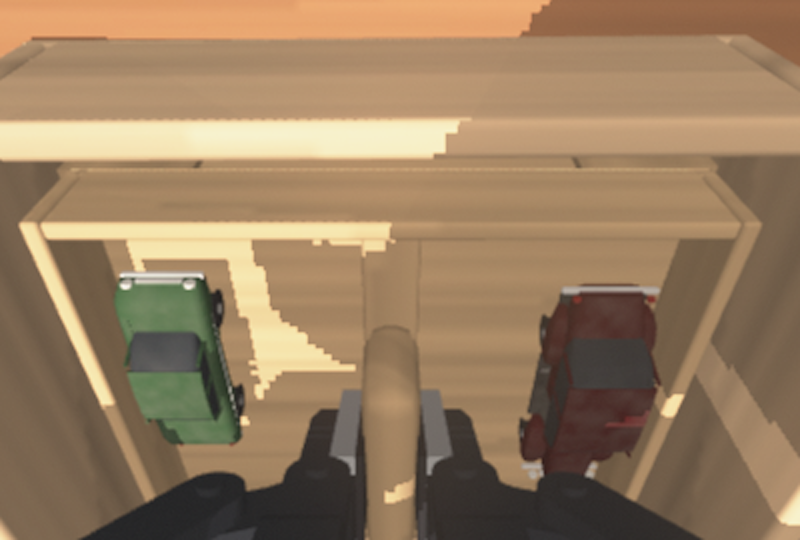

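Call:
arm_command(steps="0 0 0 0 0 0 0.6; 0 0 0 0 0 0 0.3; 0 0 0 0 0 0 0.15; 0 0 0 0 0 0 0.15")

```text
time: 23.75
eef_pos: [0.5632, -0.016, 0.07]
tool_rot: [-0.001, 2.729, 0.002]
force: [0.1, -0.1, 1.0]
gripper_width: 0.0361
```

Run:
```python
from carry import *
from h import *
s=sense(); print(s["time"],s["eef_pos"],s["force"],s["ft_torque"],s["gripper_width"])
p=read_camera("wrist");  save(p,"q_wrist",(60,30,460,300),2)
```

```text
23.75 [ 0.56319471 -0.01600012  0.07004308] [ 0.1076687  -0.11729391  1.04267942] [ 0.03250571  0.41012712 -0.03457983] 0.036054762691834344
```

View pics/q_wrist.png

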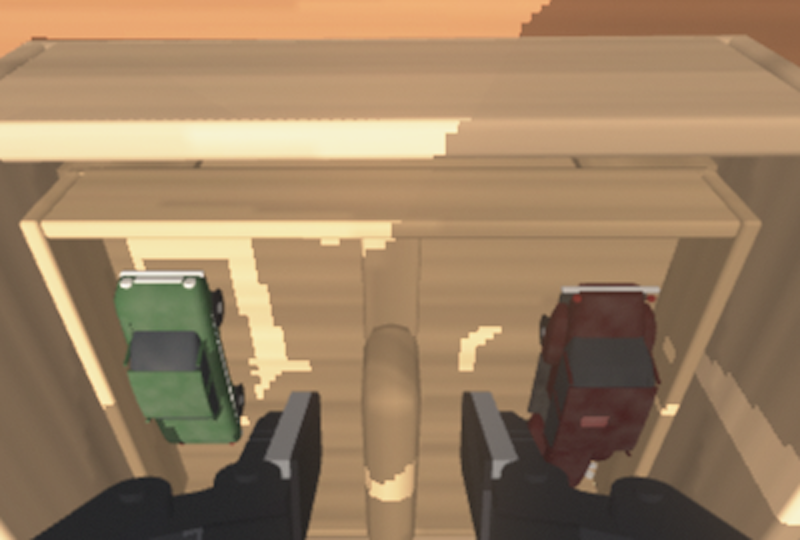

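```bash
cat > lid.py <<'E'
from carry import *
from go import bar
Rb=Rt(np.pi/2,0,0)
B3=(.5575,-.0162,.002)
def wps():
    s=sense(); p=np.array(s["eef_pos"]); M=R.from_rotvec(s["tool_rot"]).as_matrix()
    b=bar(1.04,B3)
    return [(p-.12*M[:,2],M),((.46,-.0162,.38),Rb),(b+[0,0,.07],Rb),(b+[0,0,-.019],Rb)]
if __name__=="__main__":
    s=sense(); q=np.array(s["q"]); W=wps()
    A=W+[(bar(t,B3)-[0,0,.019],Rb) for t in np.r_[np.linspace(1.05,1.37,8),np.linspace(1.3,0,20)]]
    for i in (1,2,3,4,12,20,32): Q=follow(q,A[:i]); print(i,A[i-1][0].round(3),Q[-1].round(2),margin(Q).min().round(2))
    calls([(*W[0],.15),(*W[1],0),(*W[2],0)],maxd=.049)
E
python3 lid.py
```

```text
1 [ 0.515 -0.016  0.18 ] [ 1.21  0.06 -1.29  2.2   0.16  0.52  1.38] 0.08Traceback (most recent call last):
  File "lid.py", line 12, in <module>
    for i in (1,2,3,4,12,20,32): Q=follow(q,A[:i]); print(i,A[i-1][0].round(3),Q[-1].round(2),margin(Q).min().round(2))
                                                            ^^^^^^^^^^^^^^^
AttributeError: 'tuple' object has no attribute 'round'. Did you mean: 'count'?
```

```bash
sed -i 's/((.46,-.0162,.38),Rb)/(np.array([.46,-.0162,.38]),Rb)/; s/A\[i-1\]\[0\].round(3)/np.round(A[i-1][0],3)/' lid.py; python3 lid.py
```

```text
1 [ 0.515 -0.016  0.18 ] [ 1.21  0.06 -1.29  2.2   0.16  0.52  1.38] 0.08
2 [ 0.46  -0.016  0.38 ] [ 1.63 -0.11 -1.55  1.7  -0.11  1.44  0.1 ] -0.18
3 [ 0.558 -0.016  0.361] [ 2.3  -0.35 -2.04  1.54 -0.31  1.45  0.28] -0.67
4 [ 0.558 -0.016  0.272] [ 2.33 -0.4  -2.08  1.68 -0.37  1.28  0.32] -0.71
12 [ 0.622 -0.016  0.286] [ 2.46 -0.51 -2.14  1.51 -0.44  1.36  0.35] -0.77
20 [ 0.52  -0.016  0.251] [ 2.24 -0.34 -2.04  1.79 -0.32  1.21  0.3 ] -0.77
32 [ 0.435 -0.016  0.116] [ 2.23 -0.34 -2.09  2.13 -0.38  0.88  0.37] -0.77
0 0 -0.4 0 0 0 0.15; 0 0 -0.8 0 0 0 0.15
0 0 -0.4 0 0 0 0.15; -0.027 0 -0.587 0.019 0.019 0.09 0; -0.054 0 -0.773 0.038 0.037 0.179 0; -0.082 0.001 -0.96 0.056 0.056 0.269 0
-0.012 -0.008 -0.188 0.019 0.019 0.09 0; -0.024 -0.016 -0.376 0.038 0.037 0.179 0; -0.036 -0.025 -0.564 0.056 0.056 0.269 0; -0.048 -0.033 -0.752 0.075 0.075 0.358 0; -0.061 -0.041 -0.94 0.094 0.093 0.448 0
0.001 -0.033 -0.186 0.019 0.019 0.09 0; 0.003 -0.066 -0.371 0.038 0.037 0.179 0; 0.004 -0.099 -0.557 0.056 0.056 0.269 0; -0.122 0.193 -0.46 0.056 0.056 0.269 0; -0.247 0.486 -0.363 0.056 0.056 0.269 0; -0.373 0.779 -0.266 0.056 0.056 0.269 0
17 rows
```

```bash
cat > s5.py <<'E'
from plan import *
from lid import B3
from go import bar
from h import sense
from search import lv
from multiprocessing import Pool
import pickle
q0=np.array([0.66,.36,-.82,2.21,.87,.38,.73])
LO=np.array([.40,-.30,.26,-np.pi/2-.5,0,-np.pi]); HI=np.array([.48,.15,.45,np.pi+.3,np.radians(35),np.pi])
def build(v,yawb,q0):
    p,M,_=fkj(q0); W=[(p-.05*M[:,2],M),(p-v[0]*M[:,2]+[v[1],v[2],0],M)]
    for a in v[5:].reshape(-1,6): W.append((a[:3],lv(*a[3:])))
    Rb=R.from_rotvec([0,-v[3],0]).as_matrix()@Rt(yawb) # lean upper end to front by v[3]
    g=lambda t: bar(t,B3)+.019*Rb[:,2]
    W+=[(g(1.04)-.10*Rb[:,2]+[-.01,0,.02],Rb),(g(1.04),Rb)]; n=len(W)
    W+=[(g(t),Rb) for t in np.r_[np.linspace(1.05,1.37,4),np.linspace(1.2,0,8)]]
    return W,n
def ev(v,yawb):
    W,n=build(v,yawb,q0); Q=follow(q0,W,maxd=.04,maxa=8.); return margin(Q).min()-.0006*len(Q)
def climb(seed):
    r=np.random.default_rng(seed); k=seed%4; yawb=[np.pi/2,-np.pi/2][(seed//4)%2]
    l=np.r_[.07,-.04,-.02,-.1,0,np.tile(LO,k)]; h=np.r_[.13,.0,.02,.25,1,np.tile(HI,k)]
    c=max(((lambda v:(ev(v,yawb),i,v))(r.uniform(l,h)) for i in range(40)),key=lambda t:t[0]); b,x=c[0],c[2]; s=.25
    for i in range(150):
        y=np.clip(x+r.normal(size=len(x))*(h-l)*s*(r.random(len(x))<.5),l,h); w=ev(y,yawb)
        if w>b: b,x=w,y
        else: s=max(.03,s*.97)
    return b,yawb,x
if __name__=="__main__":
    s=sense(); print(np.array(s["q"]).round(3))
    with Pool() as P: o=P.map(climb,range(64),chunksize=1)
    o.sort(key=lambda t:-t[0]); pickle.dump(o,open("s5.pkl","wb"))
    for b,y,x in o[:6]: W,n=build(x,y,q0); Q=follow(q0,W); print(round(b,3),round(y,2),x.round(3).tolist(),len(Q),Q[-1].round(2))
E
time timeout 560 python3 s5.py
```

```text
[ 0.646  0.358 -0.811  2.21   0.87   0.379  0.723]
0.131 1.57 [0.085, -0.004, -0.011, -0.056, 0.288] 45 [ 0.77  0.28 -0.94  2.1   0.27  0.95 -0.32]
0.131 1.57 [0.08, -0.003, -0.018, -0.08, 0.017] 45 [ 0.74  0.29 -0.91  2.08  0.27  0.97 -0.32]
0.131 1.57 [0.071, -0.005, 0.014, -0.084, 0.802] 44 [ 0.71  0.29 -0.88  2.08  0.25  0.98 -0.31]
0.131 1.57 [0.083, -0.004, 0.013, -0.071, 0.333] 45 [ 0.74  0.29 -0.91  2.09  0.26  0.96 -0.32]
0.131 1.57 [0.073, -0.021, -0.004, -0.053, 0.102] 45 [ 0.77  0.28 -0.95  2.1   0.27  0.94 -0.33]
0.131 1.57 [0.072, -0.013, 0.003, -0.078, 0.796] 44 [ 0.74  0.29 -0.91  2.08  0.26  0.97 -0.32]
real	0m54.207s
user	3m18.582s
sys	0m0.153s
```

```bash
cat > s6.py <<'E'
import s5
from s5 import *
LO=np.array([.40,-.30,.26,-np.pi/2-.5,0,-np.pi]); HI=np.array([.48,.15,.42,np.pi+.3,np.radians(35),np.pi])
S=np.array([(75,91),(0,230),(.65,277)])/1000+[B3[0],.014]
def dseg(p,a,b):
    t=np.clip(((p-a)@(b-a))/((b-a)@(b-a)),0,1); return np.linalg.norm(p-(a+t[...,None]*(b-a)),axis=-1)
def clear(Q):
    d=[]
    for q in Q:
        p,M,_=fkj(q); X=p-np.linspace(0,.25,11)[:,None]*M[:,2]
        x=X[:,[0,2]]; dd=np.minimum(dseg(x,S[0],S[1]),dseg(x,S[1],S[2]))
        dy=np.maximum(np.abs(X[:,1]-B3[1])-.095,0); d.append(np.hypot(dd,dy).min())
    return np.array(d)
def ev(v,yawb,full=False):
    W,n=build(v,yawb,q0); Q=follow(q0,W[:n-2],maxd=.04,maxa=8.)
    c=clear(Q).min(); P=follow(Q[-1],W[n-2:n-1],maxd=.04,maxa=8.); 
    low=[fkj(q)[0] for q in P]; c2=min([1]+[l[2]-.30 for l in low if l[0]>.495 and abs(l[1]+.016)<.1])
    T=follow(P[-1],W[n-1:],maxd=.04,maxa=8.); A=np.r_[Q,P,T]
    pen=min(0,(c-.052))*8+min(0,c2-.01)*8
    if full: return margin(A).min(),c,c2,len(A)
    return margin(A).min()-.0006*len(A)+pen
def climb(seed):
    r=np.random.default_rng(seed); k=1+seed%3; yawb=[np.pi/2,-np.pi/2][(seed//3)%2]
    l=np.r_[.07,-.06,-.02,-.1,0,np.tile(LO,k)]; h=np.r_[.13,.0,.02,.25,1,np.tile(HI,k)]
    c=max(((lambda v:(ev(v,yawb),i,v))(r.uniform(l,h)) for i in range(60)),key=lambda t:t[0]); b,x=c[0],c[2]; s=.25
    for i in range(250):
        y=np.clip(x+r.normal(size=len(x))*(h-l)*s*(r.random(len(x))<.5),l,h); w=ev(y,yawb)
        if w>b: b,x=w,y
        else: s=max(.03,s*.98)
    return b,yawb,x
if __name__=="__main__":
    with Pool() as P: o=P.map(climb,range(60),chunksize=1)
    o.sort(key=lambda t:-t[0]); pickle.dump(o,open("s6.pkl","wb"))
    for b,y,x in o[:6]: W,n=build(x,y,q0); Q=follow(q0,W); print(round(b,3),round(y,2),x.round(3).tolist(),ev(x,y,True),Q[-1].round(2))
E
sed -i 's/q0=np.array(\[0.66.*/q0=np.array([0.646,.358,-.811,2.21,.87,.379,.723])/' s5.py
time timeout 575 python3 s6.py
```

```text
0.129 1.57 [0.074, -0.015, 0.01, -0.048, 0.818, 0.407, -0.174, 0.32, 2.337, 0.248, 0.803] (np.float64(0.149), np.float64(0.06513052435688389), np.float64(0.0680482122430362), 34) [ 0.83  0.3  -1.01  2.1   0.3   0.95 -0.35]
0.129 1.57 [0.085, 0.0, -0.016, -0.054, 0.391, 0.476, -0.093, 0.324, 1.972, 0.325, 1.57] (np.float64(0.149), np.float64(0.054990115019865574), np.float64(0.057915777714710626), 34) [ 0.85  0.31 -1.04  2.1   0.32  0.96 -0.37]
0.129 1.57 [0.088, 0.0, 0.001, 0.087, 0.484, 0.445, 0.05, 0.303, 2.113, 0.053, -2.334] (np.float64(0.149), np.float64(0.06407256752501207), np.float64(0.06935382525690015), 34) [ 0.96  0.22 -1.12  2.19  0.3   0.79 -0.35]
0.129 1.57 [0.085, 0.0, 0.006, -0.066, 0.384, 0.48, 0.078, 0.316, 1.953, 0.371, 1.725] (np.float64(0.149), np.float64(0.05447731864997044), np.float64(0.03498366186465113), 34) [ 0.8   0.3  -0.98  2.09  0.29  0.97 -0.35]
0.128 1.57 [0.07, -0.023, 0.006, -0.057, 0.218, 0.473, -0.113, 0.289, 2.6, 0.046, 0.734, 0.435, -0.181, 0.312, 2.338, 0.346, 1.548] (np.float64(0.149), np.float64(0.06513052435688389), np.float64(0.06507708726014527), 35) [ 0.85  0.32 -1.05  2.1   0.32  0.97 -0.38]
0.128 1.57 [0.07, -0.004, 0.018, 0.036, 0.565, 0.452, -0.042, 0.272, 2.086, 0.325, 1.587] (np.float64(0.149), np.float64(0.06513052435688389), np.float64(0.04374644259446536), 35) [ 0.79  0.21 -0.93  2.16  0.24  0.83 -0.29]
real	1m34.739s
user	6m6.278s
sys	0m0.186s
```

Run:
```python
from s6 import *
from go import calls
s=sense(); q=np.array(s["q"])
x=np.array([0.088,0.0,0.001,0.087,0.484,0.445,0.05,0.303,2.113,0.053,-2.334]); W,n=build(x,np.pi/2,q)
for i in range(1,len(W)+1): Q=follow(q,W[:i],maxd=.01,maxa=2); print(i,n,W[i-1][0].round(3),Q[-1].round(2),margin(Q).min().round(2),clear(Q[-1:]).round(3))
pickle.dump((W,n),open("W5.pkl","wb"))
calls([(*w,.15 if i<2 else -.3) for i,w in enumerate(W[:4])],maxd=.048)
```

```text
1 5 [ 0.543 -0.016  0.116] [ 0.83  0.26 -0.99  2.22  0.63  0.44  0.94] 0.15 [0.065]
2 5 [ 0.528 -0.015  0.151] [ 1.01  0.17 -1.14  2.21  0.42  0.48  1.13] 0.15 [0.065]
3 5 [0.445 0.05  0.303] [ 1.05 -0.05 -1.17  1.89 -0.09  1.23  0.45] 0.15 [0.114]
4 5 [ 0.541 -0.016  0.392] [ 0.95  0.16 -1.14  1.59  0.17  1.4  -0.19] 0.15 [0.102]
5 5 [ 0.56  -0.016  0.272] [ 0.86  0.29 -1.1   1.75  0.3   1.19 -0.31] 0.15 [0.002]
6 5 [ 0.562 -0.016  0.273] [ 0.86  0.3  -1.1   1.74  0.3   1.19 -0.31] 0.15 [0.004]
7 5 [ 0.582 -0.016  0.279] [ 0.82  0.34 -1.08  1.69  0.33  1.22 -0.33] 0.15 [0.024]
8 5 [ 0.603 -0.016  0.284] [ 0.77  0.38 -1.06  1.63  0.37  1.25 -0.35] 0.15 [0.045]
9 5 [ 0.624 -0.016  0.286] [ 0.73  0.42 -1.04  1.58  0.4   1.28 -0.36] 0.15 [0.066]
10 5 [ 0.59  -0.016  0.281] [ 0.8   0.35 -1.07  1.66  0.35  1.23 -0.34] 0.15 [0.032]
11 5 [ 0.558 -0.016  0.271] [ 0.87  0.29 -1.1   1.75  0.3   1.18 -0.31] 0.15 [0.]
12 5 [ 0.527 -0.016  0.255] [ 0.93  0.23 -1.12  1.84  0.24  1.13 -0.27] 0.15 [0.03]
13 5 [ 0.5   -0.016  0.235] [ 0.98  0.18 -1.14  1.92  0.2   1.07 -0.24] 0.15 [0.058]
14 5 [ 0.47
[... 188 characters left out ...]
 1.    0.17 -1.13  2.14  0.22  0.86 -0.26] 0.15 [0.121]
17 5 [ 0.436 -0.016  0.116] [ 0.95  0.22 -1.1   2.19  0.29  0.79 -0.34] 0.15 [0.132]
0 0 -0.25 0 0 0 0.15; -0.001 0 -0.5 0 0 0 0.15; -0.001 0.01 -0.88 0 0 0 0.15
0.021 0.093 -0.247 0.015 0.033 0.093 -0.3; 0.042 0.187 -0.494 0.029 0.066 0.186 -0.3; 0.063 0.28 -0.74 0.044 0.099 0.279 -0.3; 0.085 0.374 -0.987 0.058 0.131 0.373 -0.3
0.11 0.031 -0.239 0.015 0.033 0.093 -0.3; 0.221 0.061 -0.477 0.029 0.066 0.186 -0.3; 0.331 0.092 -0.716 0.044 0.099 0.279 -0.3; 0.006 0.105 -0.883 0.046 0.087 0.365 -0.3
-0.245 0.168 -0.214 -0.006 -0.008 0.086 -0.3; -0.49 0.336 -0.428 -0.012 -0.016 0.172 -0.3; -0.735 0.504 -0.642 -0.018 -0.024 0.258 -0.3
14 rows
```

Call:
arm_command(steps="0 0 -0.1 0 0 0 0.15; 0 0 -0.25 0 0 0 0.15; 0 0 -0.5 0 0 0 0.15; 0 0.01 -0.88 0 0 0 0.15; 0 0.01 -0.88 0 0 0 0.15")

```text
time: 24.42
eef_pos: [0.5287, -0.0166, 0.1526]
tool_rot: [0.003, 2.725, -0.002]
force: [0.2, 0.4, -0.3]
gripper_width: 0.0362
```

Run:
```python
from carry import *
from h import *
s=sense(); print(s["time"],s["eef_pos"],s["force"],np.array(s["q"]).round(2))
p=read_camera("wrist");  save(p,"r_wrist"); pickle.dump((p,s),open("r.pkl","wb"))
from fit0 import box
print(proj(p,box((.5575,-.0162,.002),[(-75,90,55),(-75,-90,55),(-67,82,55),(-67,-82,55),(-56,71,60),(-56,-71,60),(56,71,60),(56,-71,60)])).round(0))
p=read_camera("side");  save(p,"r_side",(180,100,340,260),4)
W,n=pickle.load(open("W5.pkl","rb"))
calls([(*w,-.3) for i,w in enumerate(W[2:4])],maxd=.048)
```

```text
24.425 [ 0.52872181 -0.01658164  0.15256414] [ 0.22251762  0.35469439 -0.25724058] [ 1.02  0.16 -1.15  2.21  0.42  0.48  1.13]
[[397.  92.]
 [115.  93.]
 [381. 104.]
 [131. 105.]
 [363. 122.]
 [149. 123.]
 [335. 235.]
 [178. 235.]]
0.021 0.094 -0.247 0.014 0.033 0.093 -0.3; 0.042 0.189 -0.494 0.029 0.066 0.186 -0.3; 0.063 0.283 -0.741 0.043 0.099 0.279 -0.3; 0.084 0.377 -0.988 0.058 0.132 0.372 -0.3
0.111 0.032 -0.239 0.014 0.033 0.093 -0.3; 0.222 0.063 -0.478 0.029 0.066 0.186 -0.3; 0.333 0.095 -0.717 0.043 0.099 0.279 -0.3; 0.007 0.108 -0.884 0.046 0.087 0.365 -0.3
-0.245 0.168 -0.214 -0.006 -0.008 0.086 -0.3; -0.49 0.336 -0.428 -0.012 -0.016 0.172 -0.3; -0.735 0.504 -0.642 -0.018 -0.024 0.258 -0.3
11 rows
```

View pics/r_wrist.png

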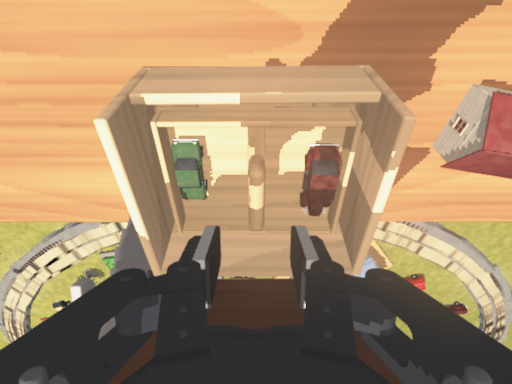

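View pics/r_side.png

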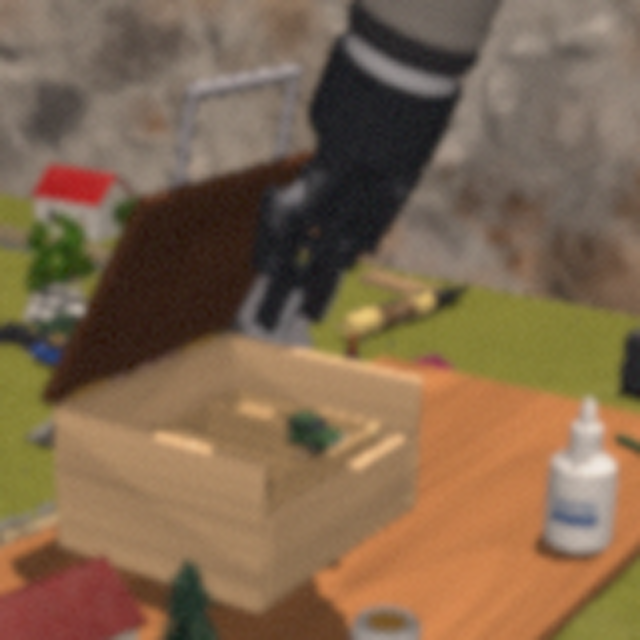

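Call:
arm_command(steps="0.021 0.094 -0.247 0.014 0.033 0.093 0; 0.042 0.19 -0.494 0.029 0.066 0.186 0; 0.063 0.283 -0.741 0.043 0.099 0.279 -0.3; 0.084 0.377 -0.988 0.058 0.132 0.372 -0.3")

```text
time: 25.02
eef_pos: [0.4797, 0.0232, 0.2377]
tool_rot: [0.866, 2.824, 0.047]
force: [0.4, -0.0, -0.1]
gripper_width: 0.0553
```

Call:
arm_command(steps="0.11 0.03 -0.239 0.014 0.033 0.093 -0.3; 0.222 0.063 -0.478 0.029 0.066 0.186 -0.3; 0.333 0.095 -0.717 0.043 0.099 0.279 -0.3; 0.333 0.095 -0.717 0.043 0.099 0.279 -0.3")

```text
time: 25.52
eef_pos: [0.446, 0.0509, 0.3037]
tool_rot: [1.533, 2.725, 0.084]
force: [0.7, 0.3, -0.7]
gripper_width: 0.0554
```

Run:
```python
from s6 import *
from go import calls
s=sense(); q=np.array(s["q"]); print(s["time"],q.round(2),s["eef_pos"],s["force"])
W,n=pickle.load(open("W5.pkl","rb")); Q=follow(q,W[3:]); print(margin(Q).min())
calls([(*w,-.3) for i,w in enumerate(W[3:4])],maxd=.048)
```

```text
25.525 [ 1.06 -0.05 -1.18  1.89 -0.09  1.23  0.45] [0.44603902 0.05089604 0.30373015] [ 0.73896023  0.31005756 -0.66420101]
0.17022584635635307
-0.264 0.128 -0.217 -0.006 -0.008 0.087 -0.3; -0.527 0.255 -0.434 -0.012 -0.017 0.173 -0.3; -0.791 0.383 -0.651 -0.017 -0.025 0.26 -0.3
-0.198 0.229 -0.203 -0.006 -0.008 0.087 -0.3
4 rows
```

Call:
arm_command(steps="-0.26 0.128 -0.22 -0.006 -0.008 0.087 -0.3; -0.53 0.255 -0.434 -0.012 -0.017 0.173 -0.3; -0.79 0.383 -0.65 -0.017 -0.025 0.26 -0.3")

```text
time: 25.9
eef_pos: [0.5168, -0.0009, 0.3675]
tool_rot: [2.038, 2.326, 0.087]
force: [0.7, 0.4, 0.8]
gripper_width: 0.0554
```

Call:
arm_command(steps="-0.2 0.229 -0.2 -0.006 -0.008 0.087 -0.3; -0.2 0.229 -0.2 -0.006 -0.008 0.087 -0.3; -0.2 0.229 -0.2 -0.006 -0.008 0.087 -0.3")

```text
time: 26.28
eef_pos: [0.5392, -0.0159, 0.3885]
tool_rot: [2.179, 2.181, 0.09]
force: [-0.0, -0.1, -0.0]
gripper_width: 0.0554
```

Run:
```python
from s6 import *
from h import *
from go import calls,bar
s=sense(); q=np.array(s["q"]); print(s["time"],q.round(2),s["eef_pos"],s["force"],s["tool_rot"],s["gripper_width"])
p=read_camera("wrist"); save(p,"t_wrist"); print(proj(p,[bar(1.04,B3)+[0,d,0] for d in (-.05,0,.05)]).round(1))
W,n=pickle.load(open("W5.pkl","rb")); Q=follow(q,W[4:]); print(margin(Q).min())
calls([(*w,-.3) for i,w in enumerate(W[4:5])],maxd=.04)
```

```text
26.275 [ 0.98  0.17 -1.17  1.59  0.18  1.4  -0.2 ] [ 0.53923232 -0.01594035  0.38854565] [-0.0236684  -0.08868956 -0.03098877] [2.17948078 2.18118801 0.08976902] 0.055408244473489916
[[267.4 243.2]
 [268.1 188.9]
 [268.9 128.3]]
0.18504648707206228
-0.001 0.037 0.394 -0.001 0 0 -0.3; -0.003 0.074 0.787 -0.002 0 0 -0.3
-0.001 0.036 0.394 -0.001 0 0 -0.3
3 rows
```

View pics/t_wrist.png

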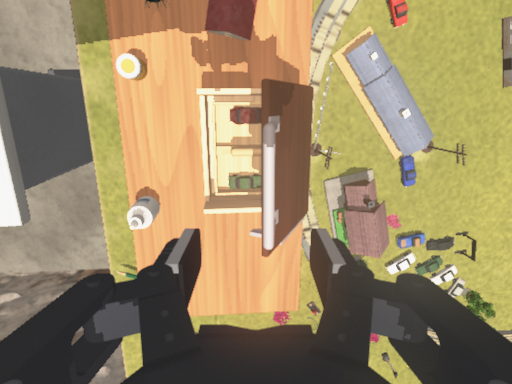

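Call:
arm_command(steps="0 0.04 0.4 0 0 0 -0.3; 0 0.07 0.75 0 0 0 -0.3; 0 0.08 0.85 0 0 0 -0.3")

```text
time: 26.7
eef_pos: [0.5532, -0.0167, 0.3037]
tool_rot: [2.182, 2.18, 0.086]
force: [-0.3, -0.3, 0.8]
gripper_width: 0.0553
```

Call:
arm_command(steps="0 0.015 0.2 0 0 0 -0.3; 0 0.03 0.33 0 0 0 -0.3; 0 0.03 0.33 0 0 0 -0.3")

```text
time: 27.08
eef_pos: [0.5607, -0.0169, 0.2731]
tool_rot: [2.182, 2.176, 0.091]
force: [0.0, 0.2, 0.2]
gripper_width: 0.0554
```

Run:
```python
from h import *
from go import bar
s=sense(); print(s["time"],s["eef_pos"],s["force"],s["gripper_width"],np.array(s["q"]).round(2))
g=np.array(s["eef_pos"])-.019*R.from_rotvec(s["tool_rot"]).as_matrix()[:,2]; print("grasp pt",g,bar(1.04,(.5575,-.0162,.002)))
```

```text
27.075 [ 0.56066311 -0.01685715  0.27307251] [0.00433746 0.15970972 0.20827501] 0.05542101629703716 [ 0.88  0.3  -1.12  1.74  0.31  1.2  -0.32]
grasp pt [ 0.55908932 -0.01686653  0.29200722] [ 0.55814051 -0.01619872  0.29094264]
```

Close on the bar.

Call:
arm_command(steps="0 0 0 0 0 0 1; 0 0 0 0 0 0 1; 0 0 0 0 0 0 1; 0 0 0 0 0 0 1; 0 0 0 0 0 0 1")

```text
time: 27.7
eef_pos: [0.5611, -0.0167, 0.2745]
tool_rot: [2.181, 2.175, 0.092]
force: [-2.3, -0.8, 6.2]
gripper_width: 0.008
```

Run:
```python
from h import *
from go import bar,calls
s=sense(); p=np.array(s["eef_pos"]); M=R.from_rotvec(s["tool_rot"]).as_matrix(); print(s["time"],p,s["force"],s["gripper_width"],np.array(s["q"]).round(2))
B=(.5575,-.0162,.002)
calls([(p+bar(t,B)-bar(1.045,B),M,1) for t in np.linspace(1.045,1.37,9)[1:]])
```

```text
27.7 [ 0.5611025  -0.01669041  0.27448076] [-2.28756741 -0.76818979  6.21811716] 0.007998527639162199 [ 0.88  0.3  -1.12  1.74  0.31  1.2  -0.32]
0 0.078 -0.022 0 0 0 1; 0.001 0.158 -0.04 0 0 0 1; 0.001 0.237 -0.056 0 0 0 1; 0.001 0.318 -0.068 0 0 0 1; 0.002 0.399 -0.076 0 0 0 1; 0.002 0.48 -0.082 0 0 0 1; 0.003 0.561 -0.084 0 0 0 1; 0.003 0.643 -0.083 0 0 0 1
8 rows
```

Call:
arm_command(steps="0 0.078 -0.022 0 0 0 1; 0 0.158 -0.04 0 0 0 1; 0 0.237 -0.056 0 0 0 1; 0 0.318 -0.068 0 0 0 1; 0 0.4 -0.076 0 0 0 1; 0 0.48 -0.082 0 0 0 1; 0 0.561 -0.084 0 0 0 1; 0 0.643 -0.083 0 0 0 1")

```text
time: 28.7
eef_pos: [0.6249, -0.0163, 0.2871]
tool_rot: [2.182, 2.177, 0.094]
force: [-1.7, 2.5, 0.9]
gripper_width: 0.0079
```

Call:
arm_command(steps="0 0 0 0 0 0 1; 0 0 0 0 0 0 1; 0 0 0 0 0 0 1")

```text
time: 29.08
eef_pos: [0.624, -0.0164, 0.2871]
tool_rot: [2.182, 2.177, 0.093]
force: [-1.0, 3.6, -2.1]
gripper_width: 0.0078
```

Run:
```python
from h import *
from go import bar,calls
s=sense(); p=np.array(s["eef_pos"]); M=R.from_rotvec(s["tool_rot"]).as_matrix(); print(s["time"],p,s["force"],s["gripper_width"],np.array(s["q"]).round(2))
g=p-.019*M[:,2]; d=g-[.6325,0,.105]; print("theta",np.arctan2(d[2],-d[0])-np.arctan2(30,198),np.hypot(d[0],d[2]))
t=read_camera("top"); save(t,"u_top",(225,110,345,230),6)
sd=read_camera("side"); save(sd,"u_side",(180,80,340,240),4.5)
for n,c in (("side",sd),):
    r=silhouettes("catch",c); print([(x["p"],x["rect"]) for x in r[:2]])
```

```text
29.075 [ 0.62397557 -0.01636585  0.28708127] [-1.00765298  3.62926196 -2.05026629] 0.00779574262562464 [ 0.74  0.43 -1.07  1.58  0.41  1.29 -0.37]
theta 1.3701551177190487 0.2012689479640027
[]
```

View pics/u_top.png

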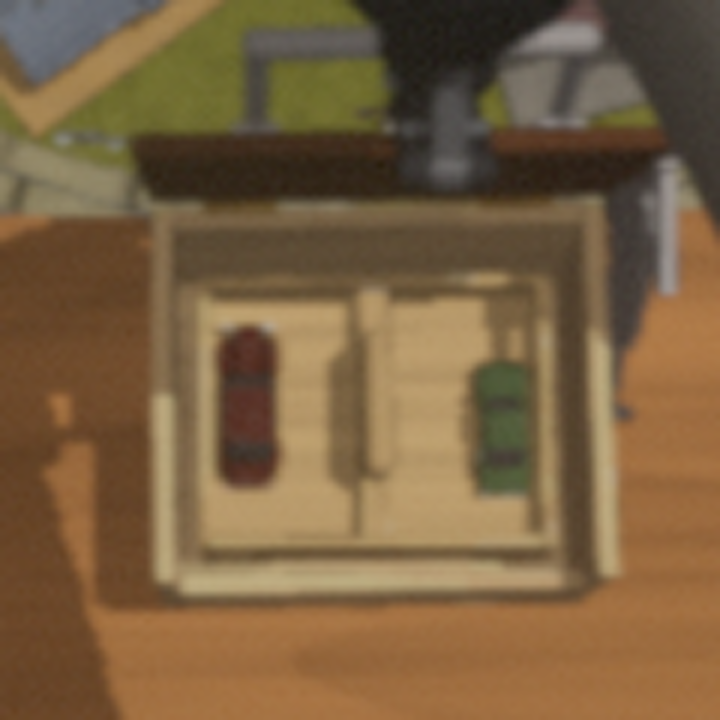

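View pics/u_side.png

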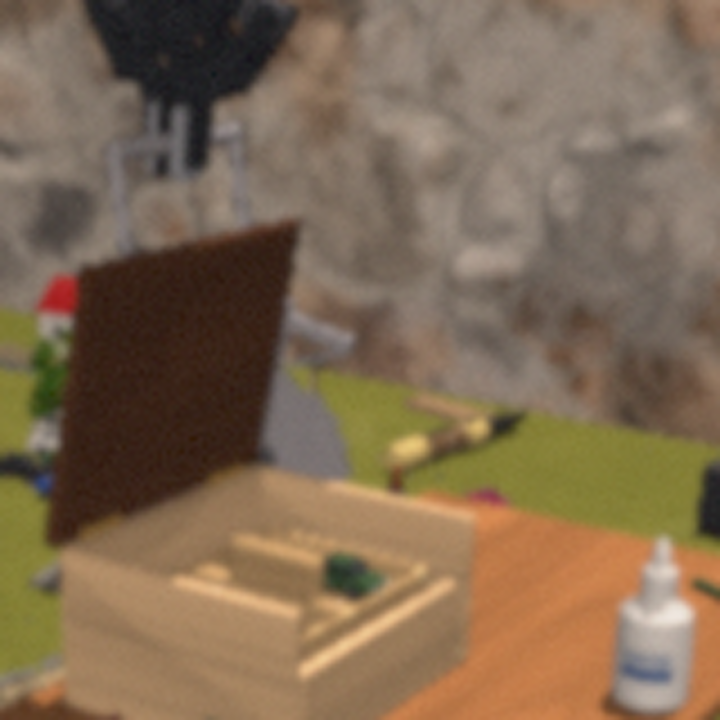

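Run:
```python
from h import *
from go import bar,calls
s=sense(); p=np.array(s["eef_pos"]); M=R.from_rotvec(s["tool_rot"]).as_matrix()
B=(.5575,-.0162,.002)
calls([(p+bar(t,B)-bar(1.37,B),M,1) for t in [1.385,1.385,1.34,1.27,1.2,1.13,1.06,.99]])
from plan import *
q=np.array(s["q"]); print(margin(follow(q,[(p+bar(t,B)-bar(1.37,B),M) for t in np.linspace(1.37,0,25)])).min())
```

```text
0 0.03 0.001 0 0 0 1; 0 0.03 0.001 0 0 0 1; 0 -0.06 -0.001 0 0 0 1; -0.001 -0.2 0.003 0 0 0 1; -0.001 -0.34 0.018 0 0 0 1; -0.002 -0.478 0.042 0 0 0 1; -0.003 -0.614 0.075 0 0 0 1; -0.003 -0.747 0.118 0 0 0 1
8 rows
0.18728020862904904
```

Call:
arm_command(steps="0 0.03 0 0 0 0 1; 0 0.03 0 0 0 0 1; 0 -0.06 0 0 0 0 1; 0 -0.2 0.003 0 0 0 1; 0 -0.34 0.018 0 0 0 1; 0 -0.478 0.042 0 0 0 1; 0 -0.614 0.075 0 0 0 1; 0 -0.747 0.118 0 0 0 1")

```text
time: 30.22
eef_pos: [0.5515, -0.0169, 0.2703]
tool_rot: [2.179, 2.173, 0.096]
force: [2.9, 3.4, -1.3]
gripper_width: 0.0079
```

Run:
```python
from h import *
from go import bar,calls
s=sense(); p=np.array(s["eef_pos"]); M=R.from_rotvec(s["tool_rot"]).as_matrix(); print(s["time"],p,s["force"],s["gripper_width"],np.array(s["q"]).round(2))
B=(.5575,-.0162,.002)
g=p-.019*M[:,2]; d=g-[.6325,0,.105]; th=np.arctan2(d[2],-d[0])-np.arctan2(30,198); print("theta",th,np.hypot(d[0],d[2]))
Mc=R.from_rotvec([2.182,2.177,.093]).as_matrix(); pc=np.array([.624,-.0164,.2871])+bar(.99,B)-bar(1.37,B); print("cmd",pc)
calls([(np.array([.624,-.0164,.2871])+bar(t,B)-bar(1.37,B),Mc,1) for t in np.r_[np.arange(.93,.1,-.06)]],start=(pc,Mc))
```

```text
30.225 [ 0.55152319 -0.01692196  0.27032728] [ 2.94021303  3.3684367  -1.27765474] 0.007947759861158166 [ 0.9   0.28 -1.13  1.77  0.3   1.18 -0.31]
theta 0.9987599464543576 0.20194171812023273
cmd [ 0.55053414 -0.01654693  0.26908855]
-0.001 -0.112 0.044 0 0 0 1; -0.001 -0.221 0.095 0 0 0 1; -0.002 -0.326 0.152 0 0 0 1; -0.002 -0.428 0.216 0 0 0 1; -0.003 -0.526 0.285 0 0 0 1; -0.003 -0.62 0.361 0 0 0 1; -0.004 -0.709 0.441 0 0 0 1; -0.004 -0.793 0.527 0 0 0 1
0 -0.079 0.091 0 0 0 1; -0.001 -0.152 0.186 0 0 0 1; -0.001 -0.219 0.286 0 0 0 1; -0.002 -0.28 0.389 0 0 0 1; -0.002 -0.335 0.496 0 0 0 1; -0.003 -0.383 0.606 0 0 0 1
14 rows
```

Theta 1.00 passed with low force, so the catch is clear of the notch. Continue down.

Call:
arm_command(steps="0 -0.112 0.044 0 0 0 1; 0 -0.221 0.095 0 0 0 1; 0 -0.326 0.152 0 0 0 1; 0 -0.428 0.216 0 0 0 1; 0 -0.526 0.285 0 0 0 1; 0 -0.62 0.361 0 0 0 1; 0 -0.709 0.441 0 0 0 1; 0 -0.793 0.527 0 0 0 1")

```text
time: 31.22
eef_pos: [0.4765, -0.0174, 0.2096]
tool_rot: [2.181, 2.173, 0.093]
force: [5.0, -0.4, -2.9]
gripper_width: 0.0076
```

```bash
cat > lo.py <<'E'
from h import *
from go import bar,calls
import sys
s=sense(); p=np.array(s["eef_pos"]); M=R.from_rotvec(s["tool_rot"]).as_matrix(); print(s["time"],p,s["force"],s["gripper_width"],np.array(s["q"]).round(2))
B=(.5575,-.0162,.002)
g=p-.019*M[:,2]; d=g-[.6325,0,.105]; th=np.arctan2(d[2],-d[0])-np.arctan2(30,198); print("theta",th,np.hypot(d[0],d[2]))
calls([(p+bar(t,B)-bar(th,B),M,1) for t in map(float,sys.argv[1:])])
E
python3 lo.py .4 .34 .28 .22 .18 .14 .11 .08
```

```text
31.225 [ 0.47650106 -0.01738939  0.2096396 ] [ 5.0238287  -0.37066706 -2.85668344] 0.007608527736973067 [ 1.04  0.16 -1.18  2.    0.19  1.   -0.23]
theta 0.5144800331420799 0.20029306721515897
-0.001 -0.146 0.176 0 0 0 1; -0.001 -0.215 0.275 0 0 0 1; -0.001 -0.277 0.378 0 0 0 1; -0.001 -0.334 0.484 0 0 0 1; -0.002 -0.367 0.556 0 0 0 1; -0.002 -0.398 0.63 0 0 0 1; -0.002 -0.42 0.686 0 0 0 1; -0.002 -0.439 0.743 0 0 0 1
8 rows
```

Call:
arm_command(steps="0 -0.07 0.08 0 0 0 1; 0 -0.146 0.176 0 0 0 1; 0 -0.215 0.275 0 0 0 1; 0 -0.277 0.378 0 0 0 1; 0 -0.334 0.484 0 0 0 1; 0 -0.367 0.556 0 0 0 1; 0 -0.398 0.63 0 0 0 1; 0 -0.41 0.66 0 0 0 1")

```text
time: 32.22
eef_pos: [0.4414, -0.0175, 0.1407]
tool_rot: [2.181, 2.174, 0.092]
force: [3.8, -4.8, -0.4]
gripper_width: 0.0078
```

```bash
python3 lo.py .1 .08 .06 .04 .02 .0 -.01 -.02
```

```text
32.225 [ 0.44141809 -0.01753683  0.14074315] [ 3.7747092  -4.77894607 -0.36726876] 0.0077691923855603895 [ 1.01  0.19 -1.16  2.15  0.25  0.84 -0.3 ]
theta 0.1260891151612415 0.20030638631305983
0 -0.018 0.049 0 0 0 1; 0 -0.031 0.087 0 0 0 1; 0 -0.043 0.125 0 0 0 1; 0 -0.054 0.164 0 0 0 1; 0 -0.065 0.202 0 0 0 1; 0 -0.074 0.241 0 0 0 1; 0 -0.079 0.261 0 0 0 1; 0 -0.083 0.28 0 0 0 1
8 rows
```

Call:
arm_command(steps="0 -0.018 0.049 0 0 0 1; 0 -0.031 0.087 0 0 0 1; 0 -0.043 0.125 0 0 0 1; 0 -0.054 0.164 0 0 0 1; 0 -0.065 0.2 0 0 0 1; 0 -0.074 0.235 0 0 0 1; 0 -0.074 0.235 0 0 0 1")

```text
time: 33.1
eef_pos: [0.4366, -0.0176, 0.1184]
tool_rot: [2.181, 2.173, 0.089]
force: [-2.6, -5.2, 16.4]
gripper_width: 0.0077
```

```bash
python3 lo.py 0 -.01
```

```text
33.1 [ 0.43656306 -0.01759565  0.11837046] [-2.60144959 -5.19315853 16.43266392] 0.007718414434459585 [ 0.97  0.22 -1.13  2.19  0.31  0.8  -0.35]
theta 0.011720487979568095 0.20016208599018145
0 -0.006 0.023 0 0 0 1; 0 -0.01 0.042 0 0 0 1
2 rows
```

Run:
```python
from h import *
sd=read_camera("side"); save(sd,"v_side",(180,120,340,260),5); s=sense(); print(s["force"],s["eef_pos"])
```

```text
[-1.86850744 -5.13647885 17.49906888] [ 0.43657067 -0.01758488  0.1183797 ]
```

View pics/v_side.png

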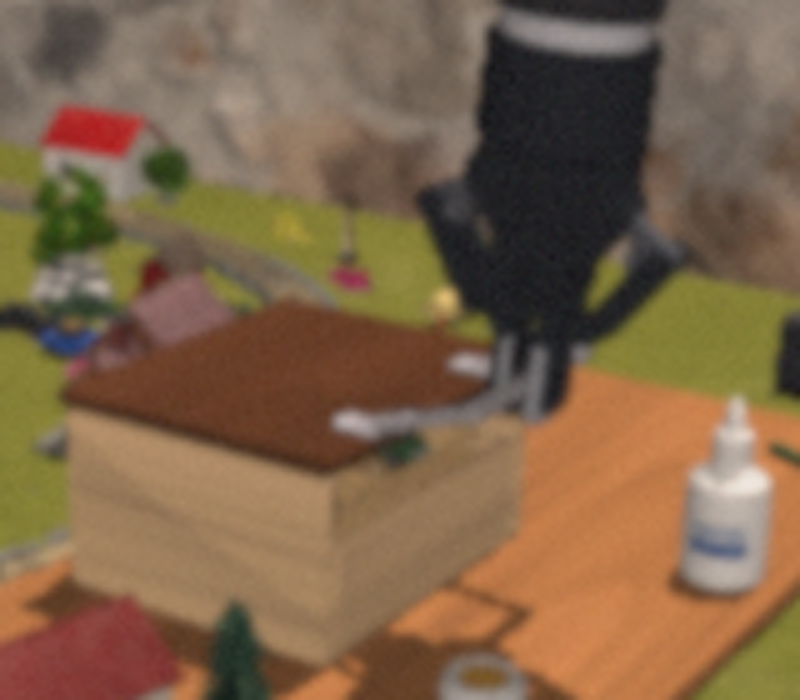

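Call:
arm_command(steps="0 0 0 0 0 0 0.6; 0 0 0 0 0 0 0.2; 0 0 0 0 0 0 0; 0 0 0 0 0 0 0")

```text
time: 33.65
eef_pos: [0.4351, -0.0161, 0.1167]
tool_rot: [2.182, 2.176, 0.092]
force: [0.6, -0.5, -0.0]
gripper_width: 0.0426
```

Call:
arm_command(steps="0 0 -0.1 0 0 0 0; 0 0 -0.3 0 0 0 0; 0 0 -0.6 0 0 0 0; 0 0 -0.9 0 0 0 0; 0 0 -0.9 0 0 0 0")

```text
time: 34.28
eef_pos: [0.4299, -0.0166, 0.209]
tool_rot: [2.178, 2.17, 0.093]
force: [-0.2, -0.6, -0.5]
gripper_width: 0.0427
```

Run:
```python
from h import *
from fit0 import box,lidp
s=sense(); print(s["time"],s["eef_pos"],s["force"],np.array(s["q"]).round(2))
sd=read_camera("side"); save(sd,"w_side",(180,120,340,260),5); t=read_camera("top"); save(t,"w_top",(180,110,400,270),3.6)
for th in (0,.05): print(((proj(sd,box((.5575,-.0162,.002),lidp(th,[(-153,92,0),(-198,50,30),(-198,-50,30)])))-[180,120])*5).round(0))
```

```text
34.275 [ 0.42986521 -0.01660878  0.20899907] [-0.1986664  -0.62999541 -0.50124419] [ 1.2  -0.03 -1.23  2.09 -0.02  0.97 -0.02]
[[326. 482.]
 [469. 411.]
 [579. 350.]]
[[326. 465.]
 [466. 389.]
 [577. 330.]]
```

View pics/w_side.png

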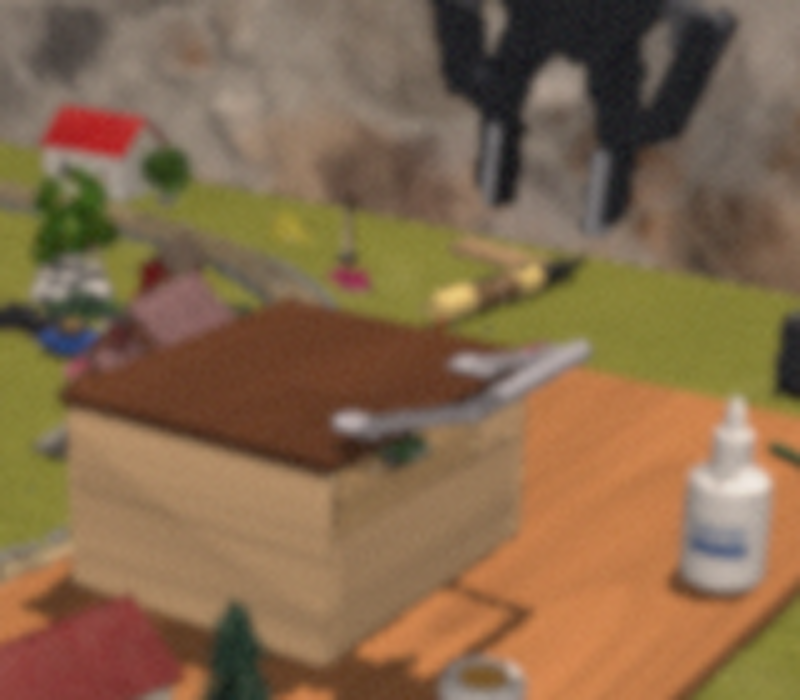

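View pics/w_top.png

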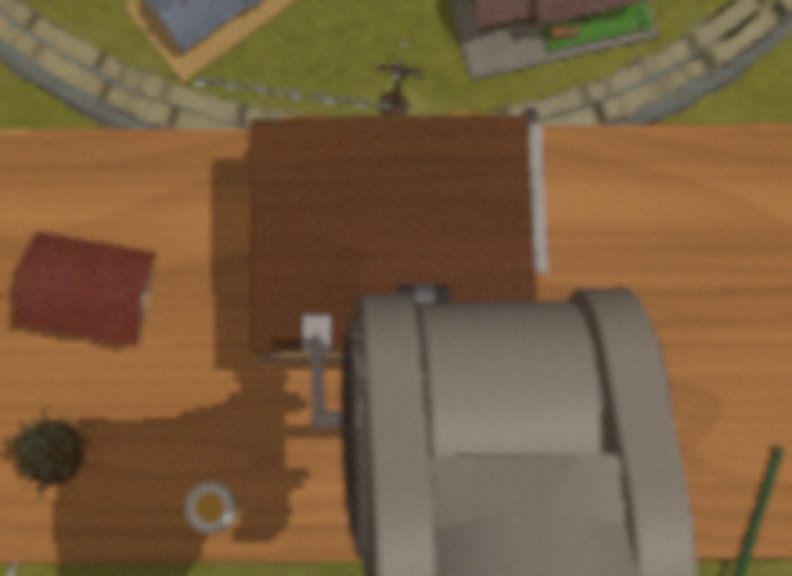

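Run:
```python
from workcell import *
print(close_job()); s=sense(); print(s["time"],s["force"])
```

```text
the job is handed in; nothing more can be done
None
the job is handed in; nothing more can be done
```

The job is handed in at about 34.5 s of the 67 s allowed. The hand-in gave no verdict, so the results below are from my own checks.

- **Lid to the top notch:** I gripped the bar, raised the lid from the second notch to about 1.15 rad, and let it back into the top notch. It stood there with the gripper clear.
- **First tray approach broken off:** Two joints ran to their range limits (q6 and q7 at their stops), so I backed away and replanned. The tray was picked up with the tool leaning the other way and turned half round in the air.
- **Tray seated:** It went down with no contact force until it reached seat height. It did not move when released, and later pictures show it level and centred in the box. By the arm's own position it was under 0.5 mm off sideways and 0.1 mm off in height, using my estimate of where the box stands.
- **Lid past the top and shut:** I raised the lid to about 1.37–1.385 rad, then lowered it along its arc at roughly 0.5 rad/s or less. It passed 1.0 rad with little force, so the catch was clear. I could not see the catch itself, because the network did not find it in the side picture.
- **Last check:** The final side picture shows the lid flat on the walls. The arm's reading while pressing it shut was about 0.01 rad, within the 0.03 limit. The gripper was well clear. The barn, pine, jar and bottle look unmoved in the last pictures.

The cameras disagreed on the box position by 2–3 mm. I settled it with the close wrist view and the arm's own readings.

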